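Tighten the idler pulleys in the jig and put them away

ROBOT

A 6-joint arm with a two-finger parallel gripper is mounted at the origin on the work surface. World frame = base frame: x ahead of the robot, y to its left, z up, the work surface at z = 0. Lengths are in m, angles in degrees, forces in N, time in s.
With the tool pointing down it reaches from about 0.3 to 0.875 m from the base axis. Payload 4.2 kg.
Tool frame: the origin (TCP) lies midway between the tips of the shut fingers; the grasp point (between the pads) lies 19 mm behind it; z points along the fingers, y is the direction in which the jaws open and shut (so a half turn about z gives the same grasp; the last joint's range is limited). The gripper opens to 85 mm and grips with 20 to 120 N. Pads are 22 mm wide; open, the fingers measure 114 mm over their backs; the gripper's body (76 mm by 85 mm) begins 54 mm behind the grasp point. The pads swing forward as they close: fully open they stand 13 mm farther back than shut.
Start: joints at [-68.698, 18.312, 89.639, -0, 72.044, -1.146], TCP at [0.22, -0.531, 0.231] pointing down, gripper open.
Joint ranges: [-177.97, 177.97], [-48.28, 115.42], [12.27, 149.76], [-77.06, 257.06], [2.81, 150.46], [-146.56, 146.56]. Speed limits (degrees/s): [147.25, 147.25, 180, 180, 180, 180].

INTERFACE

Orientations are given as [roll, pitch, yaw] about the fixed x, y, z axes, in that order (R = Rz(yaw) Ry(pitch) Rx(roll)).
In Python, from plant import r gives the robot as it stands.
- The arm moves only by the tool send_rows, never from a script. Its argument "steps" is a list of rows, each an object of numbers: "tx", "ty", "tz": the shift along the tool's x, y, z in m; "wx", "wy", "wz": the turn, a rotation vector about the tool's x, y, z in rad. A call has exactly 10 rows; each row is the pose to reach, as a shift and turn from the pose measured when the call began, along the tool's axes at that moment; what a row does not reach only later rows make up. A row lasts 1/12 s, in which the tool goes at most 41.7 mm and 7.16 degrees, less where a joint would pass 70% of its speed; a pose out of reach is approached as far as the arm can. A call with a gripper value outside its range is refused whole. "claw" is the opening in per cent of the stroke, from 0 (shut) to 100 (fully open), set as the call begins (left out, the last holds). The fingers move at their own pace and stop on an object; "grip_force" is the grip in N (left out, the last holds). Time passes only in rows, so rows that repeat a pose let the fingers close, or fill a call up. It gives the time, the measured TCP pose, the force and the opening at its end, in the units of the state.
- r.observe(): the state, without advancing time (a new reading comes with each control period).
- r.capture(name): name is "scene" or "side" or "wrist"; returns a dict with "pixels" (384x512x3 uint8, red, green, blue), "intrinsics" (3x3 intrinsics, pixels), "R" (3x3) and "t" (3): a world point X has camera coordinates R X + t; the wrist camera has in their place "mount" (4x4, takes a point from camera to tool coordinates, whose origin is the TCP and whose axes are the flange's). Camera axes: x right, y down, z forward; pixel columns grow to the right and rows downward; lengths in m; the calibration is good to about 2 mm. A picture is of the moment at which its call begins: read the wrist's pose just before it. There is no depth.
- r.finish_job(): hands the job in, once; it reports no verdict.
The state is a dict: "time_s": time; "joint_pos": joint angles; "joint_vel": joint speeds; "effort": joint torques, N m; "tool_pos": TCP position; "tool_rot": TCP orientation; "ft_force": force on the tool from outside, world axes, zero at the start; "wrist_torque": the same for the moment, N m; "grip_width": finger opening in m.
Only numpy, scipy, OpenCV 4.12 (cv2) and the standard library are available. Lean on these libraries where they do the work, as an engineer would, in place of code of your own. Each camera call takes 0.05 s, during which the arm holds its last target.

TASK

Three or four idler pulleys stand on the bench with their wing nuts still slack; a pulley just spins round with its nut unless it is held, so set each one in the holding jig and turn its nut clockwise until it is fully tight. Put all the tightened pulleys upright in the open drawer and slide the drawer fully shut. Leave the other things on the bench where they lie.

Things in the scene. Friction and masses are not known exactly. Their poses are not given: they have to be found in the camera images.
- pulley1_mid (a point): idler pulley 1: point on its axis, 23 mm above its underside; z up, x along the flats (long way). 46 mm tall, 150 g, all alike. Aluminium flange 10 mm thick: 56 mm disc with two parallel flats 40 mm apart, so 56 mm along x, 40 mm along y; a half turn looks the same. Above it a toothed rim 33 mm across to 21 mm, washer to 23 mm, steel wing nut 23 to 46 mm. Any one pulley may be absent.
- nut1_grip (a point): wing nut of pulley 1: point on its axis, 36 mm above the pulley's underside. Its blade is 34 mm long along this x axis, 10 mm thick along y, from 28 to 46 mm above the pulley's underside; below it a round foot 14 mm across. Grip it across the 10 mm; the pulley can be carried by it.
- nut1 (a joint): turn of wing nut 1 against its pulley, rad: starts slack at 0 to 0.6, grows as it is turned clockwise seen from above, firm stop (fully tight) at 2.8. Stiff all the way (0.2 N m), stays where left; a pulley standing free spins round with it.
- pulley2_mid (a point): idler pulley 2, same as pulley 1: point on its axis, 23 mm above its underside; z up, x along the flats.
- nut2_grip (a point): wing nut of pulley 2: point on its axis, 36 mm above the pulley's underside. Same as nut 1.
- nut2 (a joint): turn of wing nut 2 against its pulley, rad: starts slack at 0 to 0.6, grows as it is turned clockwise seen from above, firm stop (fully tight) at 2.8.
- pulley3_mid (a point): idler pulley 3, same as pulley 1: point on its axis, 23 mm above its underside; z up, x along the flats.
- nut3_grip (a point): wing nut of pulley 3: point on its axis, 36 mm above the pulley's underside. Same as nut 1.
- nut3 (a joint): turn of wing nut 3 against its pulley, rad: starts slack at 0 to 0.6, grows as it is turned clockwise seen from above, firm stop (fully tight) at 2.8.
- pulley4_mid (a point): idler pulley 4, same as pulley 1: point on its axis, 23 mm above its underside; z up, x along the flats.
- nut4_grip (a point): wing nut of pulley 4: point on its axis, 36 mm above the pulley's underside. Same as nut 1.
- nut4 (a joint): turn of wing nut 4 against its pulley, rad: starts slack at 0 to 0.6, grows as it is turned clockwise seen from above, firm stop (fully tight) at 2.8.
- jig_seat (a point): holding jig, fixed: grey printed block 118 x 68 mm, 14 mm high, with a slot 60 mm long (this x axis), 43.5 mm wide (y), floor 6 mm above the bench, walls 8 mm high with inner top edges sloped out 4 mm as a lead-in. A pulley set in it with its flats along the long walls cannot turn. The point is where a seated pulley's pulley_mid lies, 29 mm above the bench.
- unit_drawer0 (a joint): upper drawer of the fixed wooden drawer unit (190 mm deep, 330 mm wide, 152 mm high): 0 is fully shut, grows as it is pulled out, at most 0.125 m; starts open 0.108 to 0.122 m. Slides with 1 to 3 N and stays where left.
- drawer_in (a point): centre of the upper drawer's inner floor, 86 mm above the bench; moves with it. x points into the unit (the way the drawer is pushed shut), y across, z up. Inside 145 mm along x, 288 mm along y; walls 44 mm high above the floor, front panel's top 53 mm above it; the unit's opening is 54 mm high above the floor, so an upright pulley passes.
- unit_drawer0_handle (a point): middle of the upper drawer's bar handle: bar 11 mm thick, 120 mm long across the drawer, 35 mm in front of the front panel, 25 mm below the panel's top edge; same axes as drawer_in.
- sensor_board: green sensor board 44 x 15 mm, 5 mm thick, lying on the bench among the pulleys; origin at the middle of its underside. A bystander.
- hose_clamp: steel hose clamp, a ring 42 mm across and 10 mm high, lying on the bench; origin at the middle of its underside. A bystander.
- driver: screwdriver 170 mm long with a black handle, lying on the bench beyond the jig; origin at the middle of its underside. A bystander.
- probe1: dark probe pen 140 mm long, 24 mm high at its collar, lying on the bench nearer the robot; a second lies beside it; origin at the middle of its underside. A bystander.

How it is judged (in metres and radians):
On the way, in this order (a step that is already met when the one before it is completed fails the run):
1. a first pulley stands in the jig with its wing nut tight (((distance between pulley1_mid and jig_seat below 0.007 m and value of joint nut1 above 2.6 rad) or (distance between pulley2_mid and jig_seat below 0.007 m and value of joint nut2 above 2.6 rad) or (distance between pulley3_mid and jig_seat below 0.007 m and value of joint nut3 above 2.6 rad) or (distance between pulley4_mid and jig_seat below 0.007 m and value of joint nut4 above 2.6 rad))), for 0.2 s.
2. every pulley's wing nut is tight, the last of them still in the jig (value of joint each of nut1, nut2, nut3, nut4 above 2.6 rad and distance between any of pulley1_mid, pulley2_mid, pulley3_mid, pulley4_mid and jig_seat below 0.007 m), for 0.2 s.
3. all the pulleys are in the drawer (x of pulley1_mid in the frame of drawer_in between -0.073 and 0.073 m and y of pulley1_mid in the frame of drawer_in between -0.144 and 0.144 m and z of pulley1_mid in the frame of drawer_in between 0.012 and 0.03 m and angle between each of pulley1_mid, pulley2_mid, pulley3_mid, pulley4_mid's own z axis and vertical below 0.2 rad and x of pulley2_mid in the frame of drawer_in between -0.073 and 0.073 m and y of pulley2_mid in the frame of drawer_in between -0.144 and 0.144 m and z of pulley2_mid in the frame of drawer_in between 0.012 and 0.03 m and x of pulley3_mid in the frame of drawer_in between -0.073 and 0.073 m and y of pulley3_mid in the frame of drawer_in between -0.144 and 0.144 m and z of pulley3_mid in the frame of drawer_in between 0.012 and 0.03 m and x of pulley4_mid in the frame of drawer_in between -0.073 and 0.073 m and y of pulley4_mid in the frame of drawer_in between -0.144 and 0.144 m and z of pulley4_mid in the frame of drawer_in between 0.012 and 0.03 m), for 0.2 s.
At the end, for the whole second after the job is handed in: every pulley present has its wing nut at 2.6 rad or more (stop at 2.8), stands upright (within 0.2 rad) on the floor of the upper drawer, at rest, and the drawer is shut to within 5 mm (all of step 3 and value of joint each of nut1, nut2, nut3, nut4 above 2.6 rad and linear speed of each of pulley1, pulley2, pulley3, pulley4 below 0.02 m/s and value of joint unit_drawer0 below 0.005 m); the robot touches nothing.
It fails at once if the sensor board is shifted more than 6 cm (distance of sensor_board from where it was at the start of the episode above 0.06 m).
It fails at once if the hose clamp is shifted more than 6 cm (distance of hose_clamp from where it was at the start of the episode above 0.06 m).
It fails at once if the driver is shifted more than 6 cm (distance of driver from where it was at the start of the episode above 0.06 m).
It fails at once if the probe is shifted more than 6 cm (distance of probe1 from where it was at the start of the episode above 0.06 m).
Of pulley1, pulley2, pulley3, pulley4 only 3 to 4 are there at a start; the rules pass over those that are not, and their reading is None.
At some moment in a run one of pulley1, pulley2, pulley3, pulley4 may be knocked a few centimetres aside while the robot is not near it.
Once in a run the grip may slacken for a moment while it holds something.
It also fails if it takes over 210 s, if anything falls off the work surface, if the arm or the gripper's body presses on something with over 40 N, if the wrist force passes 120 N, or if a joint passes its speed limit or range.

## Working session

There is one attempt and no reset: what is moved stays moved. The work goes in short steps, Python scripts to look and compute and a tool call to move; the robot and the scene stay as the last step left them, time stands still between calls to the robot, and variables do not carry over. Pictures are saved under pics/ and viewed, and the job is handed in when it is done.

Besides the shell and the picture viewer there is one more tool, called after "Request:" as name(argument=value, ...) on one line, values as JSON. send_rows: Moves the arm, as the interface text tells. Its arguments: {"type":"object","properties":{"steps":{"type":"array"},"claw":{"type":"number"},"grip_force":{"type":"number"}},"required":["steps"]}

```bash
ls -la; mkdir -p pics; python3 - <<'E'
from plant import r
import cv2,numpy as np
print(r.observe())
for n in ["scene","side","wrist"]:
    c=r.capture(n)
    cv2.imwrite(f"pics/a_{n}.png",c["pixels"][:,:,::-1])
    print(n,{k:np.round(v,4).tolist() for k,v in c.items() if k!="pixels"})
E
```

```text
total 12
drwxr-xr-x  3 agent agent 4096 Dec  6 18:16 .
drwxr-xr-x 23 root  root  4096 Dec  6 18:16 ..
drwxr-xr-x  2 agent agent 4096 Dec  6 18:16 pics
{'time_s': 0.0, 'joint_pos': array([-6.86961452e+01,  1.83521582e+01,  8.97076368e+01,  1.52795988e-04,
        7.20432449e+01, -1.14739427e+00]), 'joint_vel': array([ 0.03396273,  0.02088116,  0.07529646, -0.01627202, -0.00176886,
       -0.08814108]), 'effort': array([-9.99232325e-04, -4.15530646e+01, -2.34162766e+01, -8.32787646e-05,
        8.13722756e-03,  2.35948994e-08]), 'tool_pos': array([ 0.21940365, -0.53097412,  0.23046873]), 'tool_rot': array([-1.79896984e+02, -2.20855750e-03,  2.24511999e+01]), 'ft_force': array([-0.11032404,  0.16904658, -0.0494994 ]), 'wrist_torque': array([-0.04065493,  0.02755454, -0.04038429]), 'grip_width': 0.0854624411048762}
scene {'intrinsics': [[488.6996, 0.0, 249.9309], [0.0, 488.6996, 193.1976], [0.0, 0.0, 1.0]], 'R': [[-0.3514, 0.9362, -0.0038], [0.7596, 0.2827, -0.5857], [-0.5472, -0.2087, -0.8105]], 't': [0.2028, -0.3159, 1.5886]}
side {'intrinsics': [[370.7217, 0.0, 253.4556], [0.0, 370.7217, 186.8599], [0.0, 0.0, 1.0]], 'R': [[-0.8471, -0.5314, -0.0109], [-0.3786, 0.6176, -0.6894], [0.3731, -0.5798, -0.7243]], 't': [0.4319, 0.2989, 1.0095]}
wrist {'intrinsics': [[272.5159, 0.0, 258.4415], [0.0, 272.5159, 195.6129], [0.0, 0.0, 1.0]], 'mount': [[0.0002, -0.959, -0.2833, 0.0711], [1.0, 0.0006, -0.0014, -0.0006], [0.0015, -0.2833, 0.959, -0.1418], [0.0, 0.0, 0.0, 1.0]]}
```

View pics/a_scene.png

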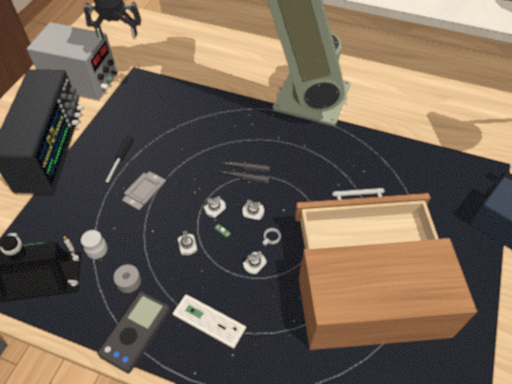

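View pics/a_side.png

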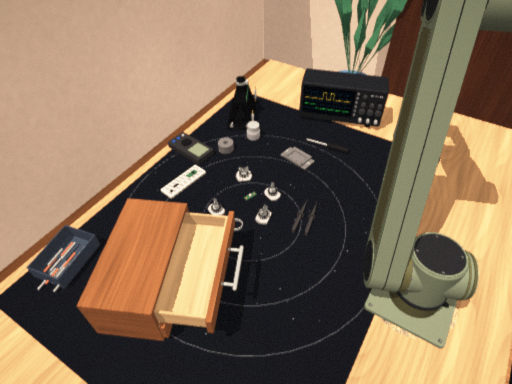

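View pics/a_wrist.png

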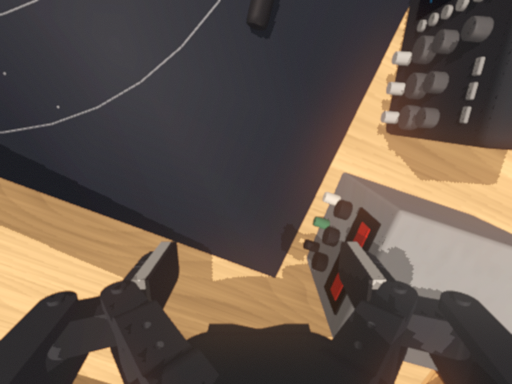

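```bash
cat > h.py <<'E'
import numpy as np,cv2
from scipy.spatial.transform import Rotation as Ro
from plant import r
def cam(n):
    s=r.observe(); c=r.capture(n); K=c["intrinsics"]
    if n=="wrist":
        T=np.eye(4);T[:3,:3]=Ro.from_euler('xyz',s["tool_rot"],degrees=True).as_matrix();T[:3,3]=s["tool_pos"]
        C=T@np.array(c["mount"]); R=C[:3,:3].T; t=-R@C[:3,3]
    else: R,t=np.array(c["R"]),np.array(c["t"])
    return c["pixels"],K,R,t
def ray(c,uv,z):
    _,K,R,t=c; uv=np.atleast_2d(uv).astype(float)
    d=np.c_[uv,np.ones(len(uv))]@np.linalg.inv(K).T@R; o=-R.T@t
    return o+d*((z-o[2])/d[:,2:3])
def proj(c,X):
    _,K,R,t=c; p=(np.atleast_2d(X)@R.T+t)@K.T; return p[:,:2]/p[:,2:]
def save(img,name,crop=None,s=1):
    if crop: x0,y0,x1,y1=crop; img=img[y0:y1,x0:x1]
    cv2.imwrite(f"pics/{name}.png",cv2.resize(img,None,fx=s,fy=s,interpolation=cv2.INTER_CUBIC)[:,:,::-1])
E
python3 - <<'E'
from h import *
c=cam("scene"); save(c[0],"b_scene",(90,140,290,290),4)
d=cam("side"); save(d[0],"b_side",(190,130,340,240),5)
f=lambda c,l,z:print(np.round(ray(c,l,z),3).tolist())
f(c,[(214,205),(253,208),(188,243),(255,262),(144,190)],0.023)
f(d,[(243,173),(273,190),(263,213),(215,207),(297,157)],0.023)
f(c,[(296,204),(430,196),(436,238)],0.139)
f(d,[(232,215),(212,325)],0.139)
E
```

```text
[[0.521, -0.124, 0.023], [0.494, -0.022, 0.023], [0.652, -0.14, 0.023], [0.643, 0.038, 0.023], [0.542, -0.323, 0.023]]
[[0.643, -0.143, 0.023], [0.511, -0.128, 0.023], [0.488, -0.023, 0.023], [0.634, 0.037, 0.023], [0.519, -0.319, 0.023]]
[[0.521, 0.097, 0.139], [0.385, 0.394, 0.139], [0.499, 0.424, 0.139]]
[[0.509, 0.111, 0.139], [0.37, 0.392, 0.139]]
```

View pics/b_scene.png

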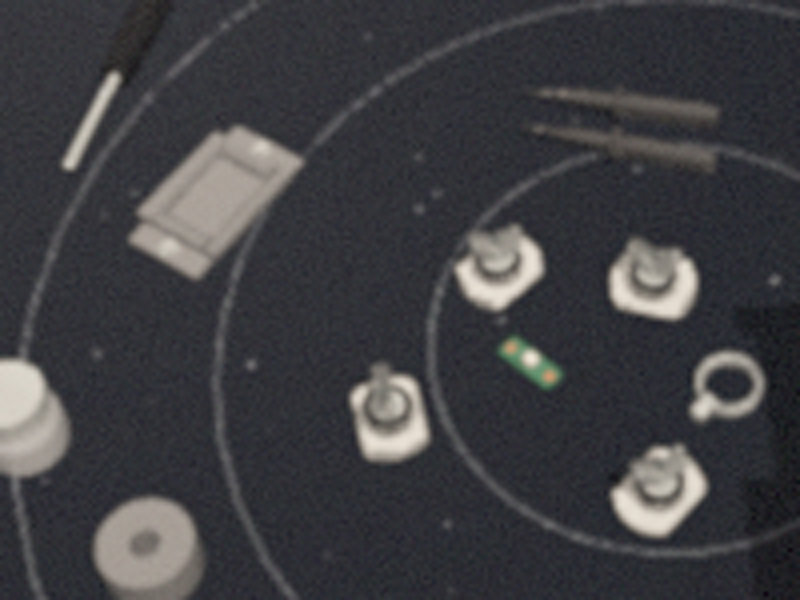

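View pics/b_side.png

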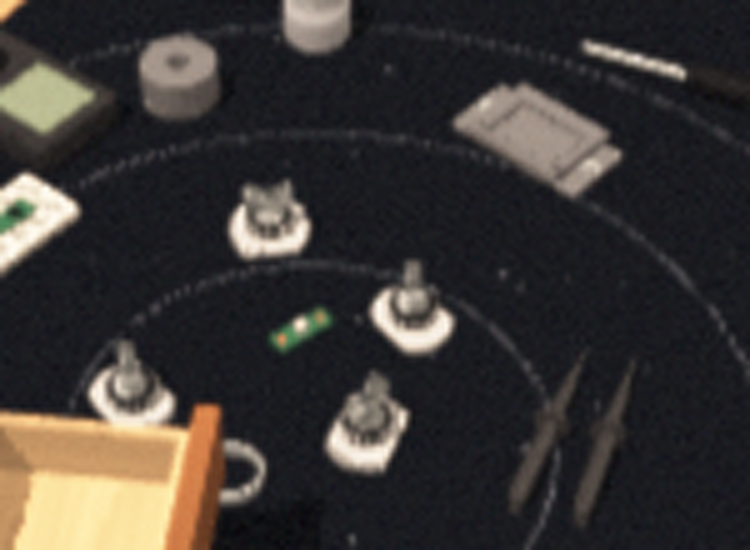

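```bash
cat >> h.py <<'E'
def pose():
    s=r.observe(); return np.array(s["tool_pos"]),Ro.from_euler('xyz',s["tool_rot"],degrees=True),s
def plan(x,y,z,yaw=None):
    p,R,s=pose()
    if yaw is None: yaw=s["tool_rot"][2]
    T=Ro.from_euler('xyz',[180,0,yaw],degrees=True)
    t=R.inv().apply(np.array([x,y,z])-p); D=R.inv()*T; w=D.as_rotvec()
    q6=np.degrees(np.arctan2(y,x))-1.2+90-yaw; q6=(q6+180)%360-180
    cur=s["joint_pos"]; 
    print("t",np.round(t,4).tolist(),"w",np.round(w,4).tolist(),"q6 goal",round(q6,1),"cur q6",round(cur[5],1),"yaw",np.round(s["tool_rot"],1).tolist(),"pos",np.round(p,4).tolist(),"time",round(s["time_s"],2),"gw",round(s["grip_width"],4),"f",np.round(s["ft_force"],1).tolist(),"tq",np.round(s["wrist_torque"],2).tolist())
E
python3 - <<'E'
from h import *
plan(.53,-.29,.25,59)
E
```

```text
t [0.3791, -0.1044, -0.019] w [-0.0007, -0.0003, -0.638] q6 goal 1.1 cur q6 -1.1 yaw [-180.0, -0.0, 22.4] pos [0.2195, -0.5313, 0.231] time 0.25 gw 0.0857 f [0.2, -0.2, 0.3] tq [-0.02, 0.07, -0.02]
```

Request:
send_rows(steps=[{"tx": 0.379, "ty": -0.104, "tz": -0.02, "wz": -0.64}, {"tx": 0.379, "ty": -0.104, "tz": -0.02, "wz": -0.64}, {"tx": 0.379, "ty": -0.104, "tz": -0.02, "wz": -0.64}, {"tx": 0.379, "ty": -0.104, "tz": -0.02, "wz": -0.64}, {"tx": 0.379, "ty": -0.104, "tz": -0.02, "wz": -0.64}, {"tx": 0.379, "ty": -0.104, "tz": -0.02, "wz": -0.64}, {"tx": 0.379, "ty": -0.104, "tz": -0.02, "wz": -0.64}, {"tx": 0.379, "ty": -0.104, "tz": -0.02, "wz": -0.64}, {"tx": 0.379, "ty": -0.104, "tz": -0.02, "wz": -0.64}, {"tx": 0.379, "ty": -0.104, "tz": -0.02, "wz": -0.64}])

```text
validation failed for argument at $.st...
```

```bash
python3 - <<'E'
from h import *
plan(.53,-.29,.25,59)
c=cam("wrist"); save(c[0],"c1",None,1.5)
np.savez("pics/c1.npz",K=c[1],R=c[2],t=c[3])
E
```

```text
t [0.3791, -0.1044, -0.019] w [-0.0007, -0.0003, -0.638] q6 goal 1.1 cur q6 -1.1 yaw [-180.0, -0.0, 22.4] pos [0.2195, -0.5313, 0.231] time 0.25 gw 0.0857 f [0.2, -0.2, 0.3] tq [-0.02, 0.07, -0.02]
```

View pics/c1.png

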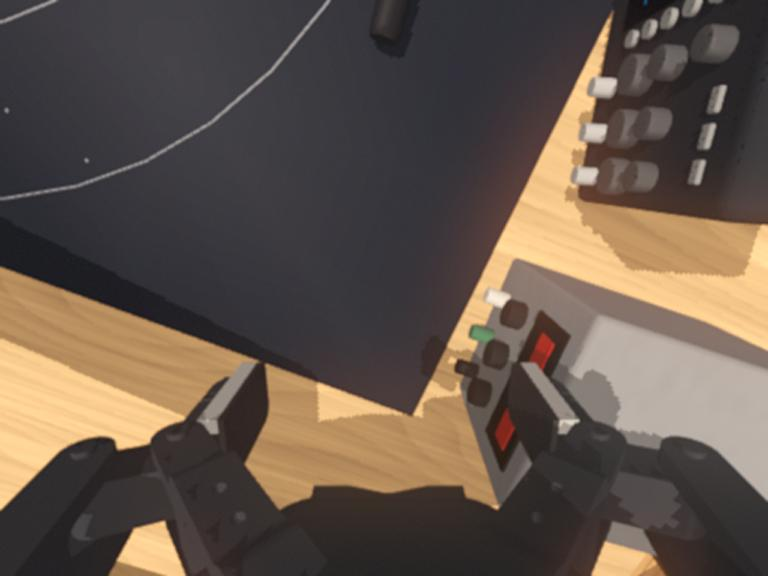

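Request:
send_rows(steps=[{"tx": 0.379, "ty": -0.104, "tz": -0.02, "wx": 0, "wy": 0, "wz": -0.64}, {"tx": 0.379, "ty": -0.104, "tz": -0.02, "wx": 0, "wy": 0, "wz": -0.64}, {"tx": 0.379, "ty": -0.104, "tz": -0.02, "wx": 0, "wy": 0, "wz": -0.64}, {"tx": 0.379, "ty": -0.104, "tz": -0.02, "wx": 0, "wy": 0, "wz": -0.64}, {"tx": 0.379, "ty": -0.104, "tz": -0.02, "wx": 0, "wy": 0, "wz": -0.64}, {"tx": 0.379, "ty": -0.104, "tz": -0.02, "wx": 0, "wy": 0, "wz": -0.64}, {"tx": 0.379, "ty": -0.104, "tz": -0.02, "wx": 0, "wy": 0, "wz": -0.64}, {"tx": 0.379, "ty": -0.104, "tz": -0.02, "wx": 0, "wy": 0, "wz": -0.64}, {"tx": 0.379, "ty": -0.104, "tz": -0.02, "wx": 0, "wy": 0, "wz": -0.64}, {"tx": 0.379, "ty": -0.104, "tz": -0.02, "wx": 0, "wy": 0, "wz": -0.64}])

```text
time_s: 1.13
tool_pos: [0.5337, -0.2871, 0.2512]
tool_rot: [180.0, -0.1, 59.3]
ft_force: [-0.1, -0.1, 0.5]
grip_width: 0.0855
```

```bash
python3 - <<'E'
from h import *
plan(.53,-.29,.25,59)
c=cam("wrist"); save(c[0],"c1",None,1.5)
np.savez("pics/c1.npz",K=c[1],R=c[2],t=c[3])
E
```

```text
t [-0.0044, -0.0017, 0.0012] w [0.0008, -0.0025, 0.0055] q6 goal 1.1 cur q6 1.2 yaw [180.0, -0.1, 59.3] pos [0.5337, -0.2871, 0.2512] time 1.13 gw 0.0855 f [-0.1, -0.1, 0.5] tq [-0.01, -0.04, 0.01]
```

View pics/c1.png

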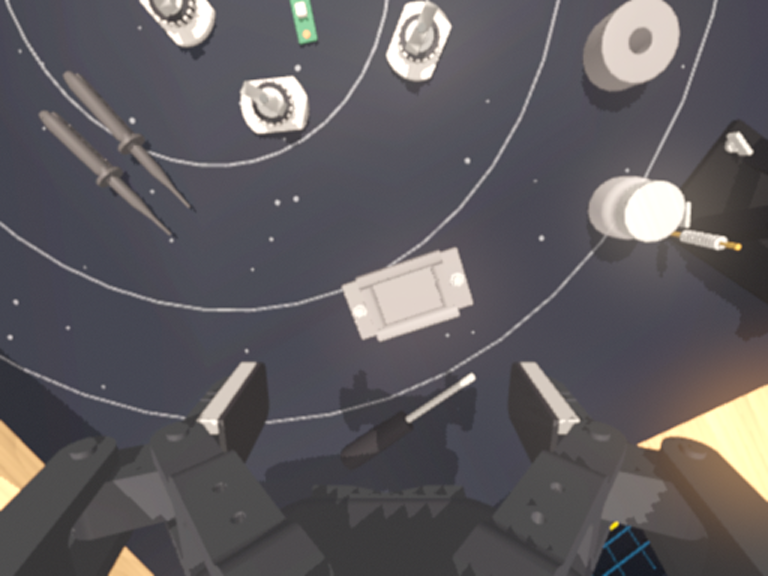

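```bash
python3 - <<'E'
from h import *
im=cv2.imread("pics/c1.png"); z=np.load("pics/c1.npz"); c=(None,z["K"],z["R"],z["t"])
cv2.imwrite("pics/c1j.png",cv2.resize(im[230:360,325:495],None,fx=4.5,fy=4.5,interpolation=cv2.INTER_CUBIC))
g=cv2.cvtColor(im,cv2.COLOR_BGR2GRAY); m=(g>110).astype(np.uint8)
n,l,st,ce=cv2.connectedComponentsWithStats(m)
i=l[293,408]; print(st[i],ce[i])
pts=np.argwhere(l==i)[:,::-1]
W=ray(c,pts/1.5,0.014)[:,:2]
rc=cv2.minAreaRect((W*1000).astype(np.float32)); print(rc, W.mean(0))
E
```

```text
[    0     0   561   342 11111] [388.48087481 274.14121141]
((475.35980224609375, -242.49974060058594), (230.57460021972656, 526.1351318359375), 79.02297973632812) [ 0.52045673 -0.30555817]
```

View pics/c1j.png

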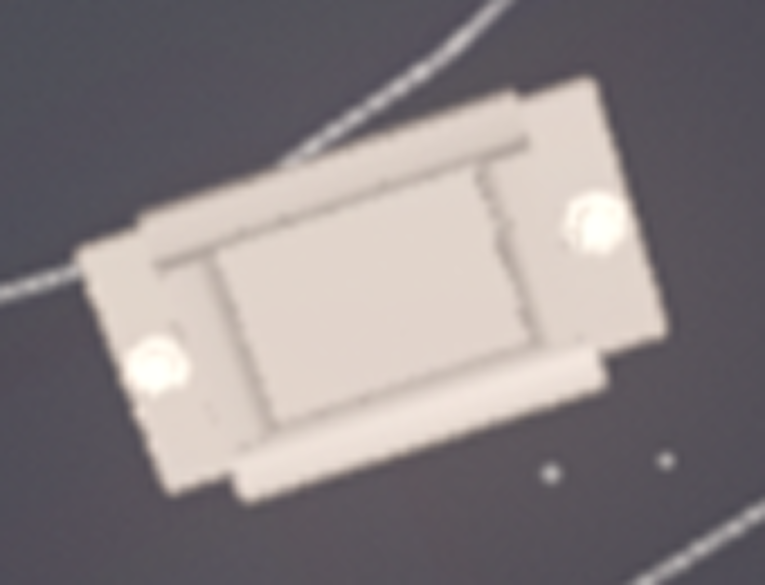

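```bash
python3 - <<'E'
from h import *
z=np.load("pics/c1.npz"); c=(None,z["K"],z["R"],z["t"])
def f(l,h):
    P=(np.array(l)/4.5+[325,230])/1.5; W=ray(c,P,h)[:,:2]; 
    e=[np.linalg.norm(W[i]-W[(i+1)%4]) for i in range(4)] if len(W)==4 else np.linalg.norm(W[0]-W[1])
    d=(W[1]-W[0]) if len(W)==2 else (W[1]-W[0]+W[2]-W[3]); print(np.round(W.mean(0),4),np.round(e,4),np.degrees(np.arctan2(d[1],d[0])))
f([(75,255),(593,75),(668,335),(170,495)],.014)
f([(212,250),(482,165),(540,345),(275,430)],.006)
f([(157,365),(595,222)],.016)
f([(143,215),(515,92),(607,385),(243,503)],.014)
E
```

```text
[ 0.5285 -0.3319] [0.1155 0.0598 0.1146 0.0585] -11.366301661826878
[ 0.5275 -0.3356] [0.0613 0.0431 0.062  0.044 ] -12.225361948576065
[ 0.5285 -0.3314] 0.0985 -11.774961517719607
[ 0.5279 -0.3339] [0.0824 0.0684 0.0843 0.0692] -11.699717783099914
```

```bash
python3 - <<'E'
from h import *
plan(.515,-.126,.19,59)
E
```

```text
t [0.1275, -0.0988, 0.0614] w [0.0014, -0.0037, 0.007] q6 goal 16.1 cur q6 1.2 yaw [179.9, -0.2, 59.4] pos [0.535, -0.2862, 0.251] time 1.18 gw 0.0855 f [2.5, 1.2, -0.5] tq [0.02, -0.08, 0.0]
```

Request:
send_rows(steps=[{"tx": 0.127, "ty": -0.098, "tz": 0.061, "wx": 0, "wy": -0.003, "wz": 0}, {"tx": 0.127, "ty": -0.098, "tz": 0.061, "wx": 0, "wy": -0.003, "wz": 0}, {"tx": 0.127, "ty": -0.098, "tz": 0.061, "wx": 0, "wy": -0.003, "wz": 0}, {"tx": 0.127, "ty": -0.098, "tz": 0.061, "wx": 0, "wy": -0.003, "wz": 0}, {"tx": 0.127, "ty": -0.098, "tz": 0.061, "wx": 0, "wy": -0.003, "wz": 0}, {"tx": 0.127, "ty": -0.098, "tz": 0.061, "wx": 0, "wy": -0.003, "wz": 0}, {"tx": 0.127, "ty": -0.098, "tz": 0.061, "wx": 0, "wy": -0.003, "wz": 0}, {"tx": 0.127, "ty": -0.098, "tz": 0.061, "wx": 0, "wy": -0.003, "wz": 0}, {"tx": 0.127, "ty": -0.098, "tz": 0.061, "wx": 0, "wy": -0.003, "wz": 0}, {"tx": 0.127, "ty": -0.098, "tz": 0.061, "wx": 0, "wy": -0.003, "wz": 0}])

```text
time_s: 2.02
tool_pos: [0.5159, -0.1283, 0.1909]
tool_rot: [179.8, -0.0, 59.3]
ft_force: [0.5, -0.3, 0.2]
grip_width: 0.0856
```

```bash
cat >> h.py <<'E'
def look(name,xy,half=0.05,s=None):
    c=cam("wrist"); np.savez(f"pics/{name}.npz",K=c[1],R=c[2],t=c[3])
    u=proj(c,[[xy[0],xy[1],.02]])[0]; h=60
    x0=int(np.clip(u[0]-h,0,512-2*h));y0=int(np.clip(u[1]-h,0,384-2*h))
    np.savez(f"pics/{name}.npz",K=c[1],R=c[2],t=c[3],o=[x0,y0],im=c[0])
    save(c[0],name,(x0,y0,x0+2*h,y0+2*h),5); print("crop",x0,y0)
def px(name,l,z):
    d=np.load(f"pics/{name}.npz"); c=(None,d["K"],d["R"],d["t"])
    return ray(c,np.array(l)/5+d["o"],z)[:,:2]
def overlay(name,x,y,flat,blade,out,z0=0.0):
    """draw model of pulley"""
    d=np.load(f"pics/{name}.npz"); c=(None,d["K"],d["R"],d["t"])
    im=cv2.resize(d["im"][d["o"][1]:d["o"][1]+120,d["o"][0]:d["o"][0]+120],None,fx=5,fy=5,interpolation=cv2.INTER_CUBIC)[:,:,::-1].copy()
    def dr(P,z,yaw,col):
        a=np.radians(yaw); Rm=np.array([[np.cos(a),-np.sin(a)],[np.sin(a),np.cos(a)]])
        W=P@Rm.T+[x,y]; u=(proj(c,np.c_[W,np.full(len(W),z+z0)])-d["o"])*5
        cv2.polylines(im,[np.round(u).astype(int)],True,col,1)
    th=np.radians(np.arange(0,360,3)); F=np.c_[28*np.cos(th),np.clip(28*np.sin(th),-20,20)]/1000
    dr(F,.010,flat,(0,0,255)); dr(np.c_[16.5*np.cos(th),16.5*np.sin(th)]/1000,.021,0,(0,255,0))
    dr(np.array([[17,5],[-17,5],[-17,-5],[17,-5]])/1000,.046,blade,(255,0,255))
    cv2.imwrite(f"pics/{out}.png",im)
E
python3 - <<'E'
from h import *
plan(.515,-.126,.19,59)
look("A1",(.515,-.126))
E
```

```text
t [0.0015, -0.002, 0.0009] w [0.0028, -0.0008, 0.0051] q6 goal 16.1 cur q6 15.5 yaw [179.8, -0.0, 59.3] pos [0.5159, -0.1283, 0.1909] time 2.02 gw 0.0856 f [0.5, -0.3, 0.2] tq [0.04, -0.06, -0.0]
crop 197 117
```

View pics/A1.png

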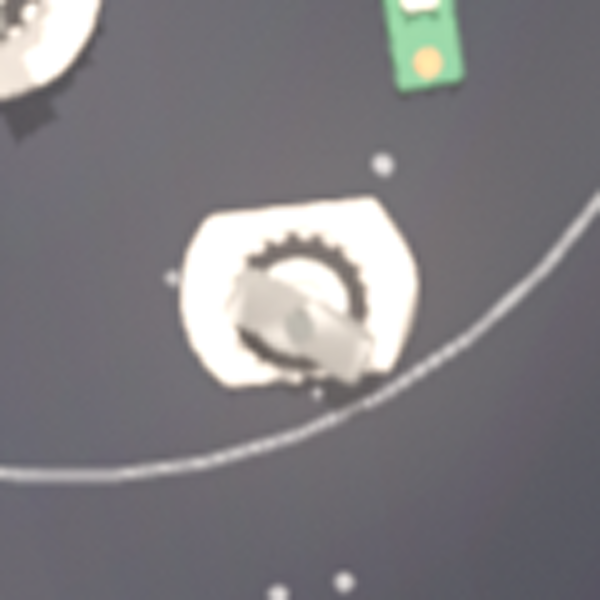

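```bash
cat >> h.py <<'E'
from scipy.optimize import minimize
TH=np.radians(np.arange(0,360,3)); FL=np.c_[28*np.cos(TH),np.clip(28*np.sin(TH),-20,20)]/1000
BL=np.array([[17,5],[-17,5],[-17,-5],[17,-5]])/1000
def tr(P,x,y,yaw):
    a=np.radians(yaw); return P@np.array([[np.cos(a),np.sin(a)],[-np.sin(a),np.cos(a)]])+[x,y]
def fit(name,x,y,flat,blade,z0=0.0,pp=True):
    d=np.load(f"pics/{name}.npz"); c=(None,d["K"],d["R"],d["t"]); o=d["o"]
    im=cv2.resize(d["im"][o[1]:o[1]+120,o[0]:o[0]+120],None,fx=5,fy=5,interpolation=cv2.INTER_CUBIC).astype(float)
    g=im.mean(2); g=cv2.GaussianBlur(g,(0,0),4); gx=cv2.Sobel(g,cv2.CV_64F,1,0);gy=cv2.Sobel(g,cv2.CV_64F,0,1)
    G=np.hypot(gx,gy)
    def edge(P,z,dn=True):
        Q=[];n=len(P)
        for i in range(n):
            Q+= [P[i]+(P[(i+1)%n]-P[i])*k for k in np.linspace(0,1,max(2,int(np.linalg.norm(P[(i+1)%n]-P[i])/.0005)),endpoint=False)]
        Q=np.array(Q); u=(proj(c,np.c_[Q,np.full(len(Q),z+z0)])-o)*5
        return cv2.remap(G.astype(np.float32),u[:,0].astype(np.float32)[None],u[:,1].astype(np.float32)[None],cv2.INTER_LINEAR).mean()
    f=lambda p:-edge(tr(FL,p[0]/1e3,p[1]/1e3,p[2]),.010)
    best=min((minimize(f,[x*1e3+a,y*1e3+b,flat+e],method="Nelder-Mead",options=dict(initial_simplex=np.array([[x*1e3+a,y*1e3+b,flat+e]]*4)+np.r_[np.zeros((1,3)),np.diag([2,2,4])])) for a in(-3,0,3) for b in(-3,0,3) for e in (-5,5)),key=lambda q:q.fun)
    X,Y,F=best.x; X/=1e3;Y/=1e3
    h=lambda p:-edge(tr(BL,X,Y,p[0]),.046)
    bs=[(h([b]),b) for b in np.arange(blade-25,blade+25,.5)]; B=min(bs)[1]
    # blade centre free
    h2=lambda p:-edge(tr(BL,X+p[0]/1e3,Y+p[1]/1e3,p[2]),.046)
    b2=minimize(h2,[0,0,B],method="Nelder-Mead",options=dict(initial_simplex=[[0,0,B],[1,0,B],[0,1,B],[0,0,B+4]]))
    print("flange",round(X,4),round(Y,4),"flat",round(F,1),"blade",round(B,1),"free blade",np.round(b2.x,2),"score",round(best.fun,1),round(b2.fun,1))
    overlay(name,X,Y,F,B,name+"_o",z0)
    return X,Y,F,B
E
python3 - <<'E'
from h import *
W=px("A1",[(210,215),(373,197),(390,375),(230,388)],.010); print(W.round(4).tolist(),W.mean(0))
d=W[1]-W[0]+W[2]-W[3]; fl=np.degrees(np.arctan2(d[1],d[0]))
B=px("A1",[(240,290),(362,358)],.046); d=B[1]-B[0]; bl=np.degrees(np.arctan2(d[1],d[0])); print(fl,bl,B.mean(0))
fit("A1",*W.mean(0),fl,bl)
E
```

```text
[[0.5059, -0.0981], [0.5413, -0.1142], [0.5231, -0.1542], [0.4875, -0.137]] [ 0.51447207 -0.12585281]
-25.154385432853143 -60.51935857834349 [ 0.51543181 -0.12472904]
flange 0.5146 -0.1241 flat -23.9 blade -83.0 free blade [ -1.53   0.45 -85.65] score -63.8 -30.0
```

View pics/A1_o.png

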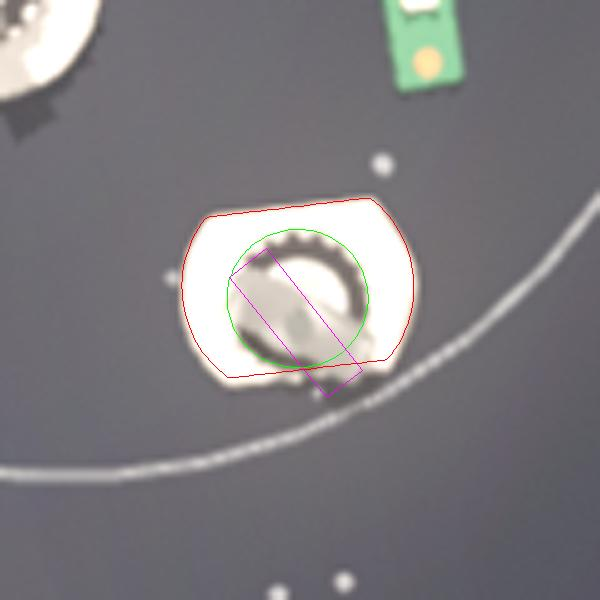

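```bash
cat >> h.py <<'E'
def fit(name,x,y,flat,blade,z0=0.0,bz=(.028,.046),rng=25):
    d=np.load(f"pics/{name}.npz"); c=(None,d["K"],d["R"],d["t"]); o=d["o"]
    im=cv2.resize(d["im"][o[1]:o[1]+120,o[0]:o[0]+120],None,fx=5,fy=5,interpolation=cv2.INTER_CUBIC)
    g=cv2.GaussianBlur(im.astype(float).mean(2),(0,0),4); G=np.hypot(cv2.Sobel(g,cv2.CV_64F,1,0),cv2.Sobel(g,cv2.CV_64F,0,1)).astype(np.float32)
    def outline(P,zs):
        u=np.vstack([(proj(c,np.c_[P,np.full(len(P),z+z0)])-o)*5 for z in zs]).astype(np.float32)
        return cv2.convexHull(u)[:,0]
    def edge(P,zs):
        H=outline(P,zs); n=np.r_[H,H[:1]]; s=np.r_[0,np.cumsum(np.linalg.norm(np.diff(n,axis=0),axis=1))]
        t=np.arange(0,s[-1],2.); return cv2.remap(G,np.interp(t,s,n[:,0]).astype(np.float32)[None],np.interp(t,s,n[:,1]).astype(np.float32)[None],cv2.INTER_LINEAR).mean()
    f=lambda p:-edge(tr(FL,p[0]/1e3,p[1]/1e3,p[2]),(0,.010))
    S=lambda p0,dd:dict(initial_simplex=np.array([p0]*(len(p0)+1))+np.r_[np.zeros((1,len(p0))),np.diag(dd)])
    best=min((minimize(f,p0,method="Nelder-Mead",options=S(p0,[2,2,4])) for p0 in ([x*1e3+a,y*1e3+b,flat+e] for a in(-3,0,3) for b in(-3,0,3) for e in (-5,5))),key=lambda q:q.fun)
    X,Y,F=best.x; X/=1e3;Y/=1e3
    h2=lambda p:-edge(tr(BL,X+p[0]/1e3,Y+p[1]/1e3,p[2]),bz)+(p[0]**2+p[1]**2)*.5+max(0,abs(p[2]-blade)-rng)*5
    b2=min((minimize(h2,p0,method="Nelder-Mead",options=S(p0,[1,1,4])) for p0 in ([0,0,blade+e] for e in (-20,-10,0,10,20))),key=lambda q:q.fun)
    B=b2.x[2]
    print("flange",round(X,4),round(Y,4),"flat",round(F,1),"blade",round(B,1),"blade off mm",np.round(b2.x[:2],1),"score",round(best.fun,1),round(b2.fun,1))
    im=im[:,:,::-1].copy()
    for P,zs,col in ((tr(FL,X,Y,F),(0,.010),(0,0,255)),(tr(BL,X+b2.x[0]/1e3,Y+b2.x[1]/1e3,B),bz,(255,0,255)),(tr(FL*0,X,Y,0)[:1]+.0165*np.c_[np.cos(TH),np.sin(TH)],(.021,),(0,200,0))):
        cv2.polylines(im,[np.round(outline(P,zs)).astype(int)],True,col,1)
    cv2.imwrite(f"pics/{name}_o.png",im); return X,Y,F,B
E
python3 - <<'E'
from h import *
fit("A1",.5145,-.1259,-25,-60)
E
```

```text
flange 0.5138 -0.1255 flat -24.0 blade -58.8 blade off mm [ 0.3 -0.5] score -73.4 -36.4
```

View pics/A1_o.png

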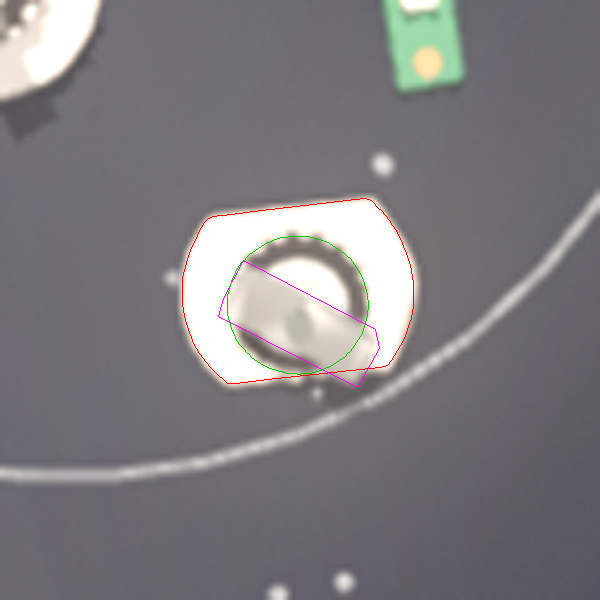

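```bash
python3 - <<'E'
from h import *
plan(.514,-.1255,.095,121)
E
```

```text
t [0.0013, -0.0031, 0.0957] w [0.0026, 0.0006, -1.0769] q6 goal -45.9 cur q6 15.5 yaw [179.9, -0.0, 59.3] pos [0.5158, -0.1281, 0.1907] time 2.07 gw 0.0857 f [0.9, -0.6, -0.6] tq [-0.05, 0.04, 0.0]
```

Request:
send_rows(claw=50, steps=[{"tx": 0.001, "ty": -0.003, "tz": 0.096, "wx": 0.002, "wy": 0, "wz": -1.077}, {"tx": 0.001, "ty": -0.003, "tz": 0.096, "wx": 0.002, "wy": 0, "wz": -1.077}, {"tx": 0.001, "ty": -0.003, "tz": 0.096, "wx": 0.002, "wy": 0, "wz": -1.077}, {"tx": 0.001, "ty": -0.003, "tz": 0.096, "wx": 0.002, "wy": 0, "wz": -1.077}, {"tx": 0.001, "ty": -0.003, "tz": 0.096, "wx": 0.002, "wy": 0, "wz": -1.077}, {"tx": 0.001, "ty": -0.003, "tz": 0.096, "wx": 0.002, "wy": 0, "wz": -1.077}, {"tx": 0.001, "ty": -0.003, "tz": 0.096, "wx": 0.002, "wy": 0, "wz": -1.077}, {"tx": 0.001, "ty": -0.003, "tz": 0.096, "wx": 0.002, "wy": 0, "wz": -1.077}, {"tx": 0.001, "ty": -0.003, "tz": 0.096, "wx": 0.002, "wy": 0, "wz": -1.077}, {"tx": 0.001, "ty": -0.003, "tz": 0.096, "wx": 0.002, "wy": 0, "wz": -1.077}])

```text
time_s: 2.9
tool_pos: [0.5142, -0.1265, 0.0948]
tool_rot: [180.0, 0.1, 121.0]
ft_force: [-0.3, 0.4, 1.0]
grip_width: 0.0428
```

```bash
python3 - <<'E'
from h import *
plan(.514,-.1255,.027,121)
E
```

```text
t [0.0011, 0.0003, 0.0678] w [0.0004, 0.0011, 0.0003] q6 goal -45.9 cur q6 -46.0 yaw [180.0, 0.1, 121.0] pos [0.5142, -0.1265, 0.0948] time 2.9 gw 0.0428 f [-0.3, 0.4, 1.0] tq [-0.01, -0.04, 0.02]
```

Request:
send_rows(steps=[{"tx": 0.001, "ty": 0, "tz": 0.03, "wx": 0, "wy": 0, "wz": 0}, {"tx": 0.001, "ty": 0, "tz": 0.05, "wx": 0, "wy": 0, "wz": 0}, {"tx": 0.001, "ty": 0, "tz": 0.06, "wx": 0, "wy": 0, "wz": 0}, {"tx": 0.001, "ty": 0, "tz": 0.068, "wx": 0, "wy": 0, "wz": 0}, {"tx": 0.001, "ty": 0, "tz": 0.068, "wx": 0, "wy": 0, "wz": 0}, {"tx": 0.001, "ty": 0, "tz": 0.068, "wx": 0, "wy": 0, "wz": 0}, {"tx": 0.001, "ty": 0, "tz": 0.068, "wx": 0, "wy": 0, "wz": 0}, {"tx": 0.001, "ty": 0, "tz": 0.068, "wx": 0, "wy": 0, "wz": 0}, {"tx": 0.001, "ty": 0, "tz": 0.068, "wx": 0, "wy": 0, "wz": 0}, {"tx": 0.001, "ty": 0, "tz": 0.068, "wx": 0, "wy": 0, "wz": 0}])

```text
time_s: 3.73
tool_pos: [0.5142, -0.1258, 0.0275]
tool_rot: [179.9, 0.1, 121.0]
ft_force: [-0.0, -0.4, -0.7]
grip_width: 0.0428
```

Request:
send_rows(claw=0, grip_force=80, steps=[{"tx": 0, "ty": 0, "tz": 0, "wx": 0, "wy": 0, "wz": 0}, {"tx": 0, "ty": 0, "tz": 0, "wx": 0, "wy": 0, "wz": 0}, {"tx": 0, "ty": 0, "tz": 0, "wx": 0, "wy": 0, "wz": 0}, {"tx": 0, "ty": 0, "tz": 0, "wx": 0, "wy": 0, "wz": 0}, {"tx": 0, "ty": 0, "tz": 0, "wx": 0, "wy": 0, "wz": 0}, {"tx": 0, "ty": 0, "tz": 0, "wx": 0, "wy": 0, "wz": 0}, {"tx": 0, "ty": 0, "tz": 0, "wx": 0, "wy": 0, "wz": 0}, {"tx": 0, "ty": 0, "tz": 0, "wx": 0, "wy": 0, "wz": 0}, {"tx": 0, "ty": 0, "tz": 0, "wx": 0, "wy": 0, "wz": 0}, {"tx": 0, "ty": 0, "tz": 0, "wx": 0, "wy": 0, "wz": 0}])

```text
time_s: 4.57
tool_pos: [0.5144, -0.1258, 0.0281]
tool_rot: [179.9, 0.2, 121.0]
ft_force: [-1.4, 0.3, 4.6]
grip_width: 0.0081
```

```bash
python3 - <<'E'
from h import *
plan(.528,-.3335,.12,133.2)
c=cam("wrist"); save(c[0],"A2",None,1.5)
E
```

```text
t [-0.1852, -0.0952, -0.0916] w [0.0016, 0.0028, -0.2126] q6 goal -76.7 cur q6 -46.0 yaw [179.9, 0.2, 121.0] pos [0.5144, -0.1258, 0.0281] time 4.57 gw 0.0081 f [-1.4, 0.3, 4.6] tq [0.11, 0.14, -0.02]
```

View pics/A2.png

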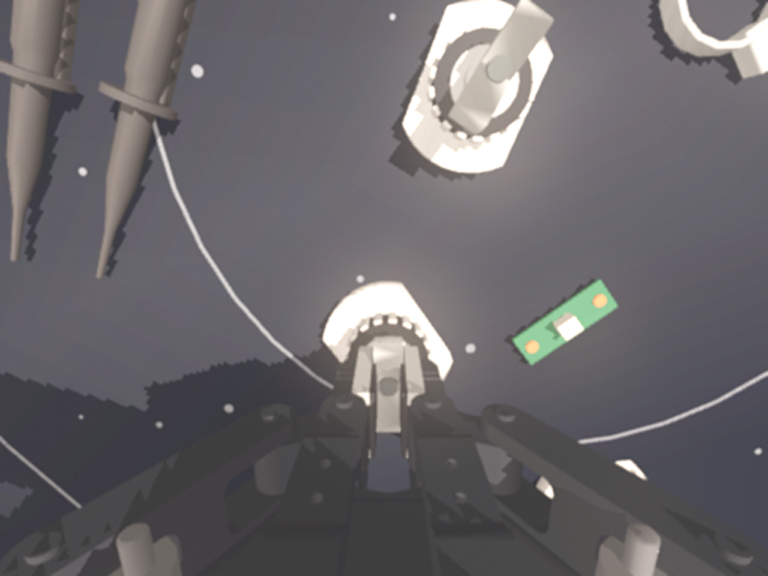

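Request:
send_rows(steps=[{"tx": 0, "ty": 0, "tz": -0.03, "wx": 0, "wy": 0, "wz": 0}, {"tx": 0, "ty": 0, "tz": -0.06, "wx": 0, "wy": 0, "wz": 0}, {"tx": -0.035, "ty": -0.018, "tz": -0.075, "wx": 0, "wy": 0, "wz": -0.1}, {"tx": -0.07, "ty": -0.036, "tz": -0.075, "wx": 0, "wy": 0, "wz": -0.2125}, {"tx": -0.105, "ty": -0.054, "tz": -0.075, "wx": 0.0016, "wy": 0.0028, "wz": -0.2125}, {"tx": -0.14, "ty": -0.072, "tz": -0.075, "wx": 0.0016, "wy": 0.0028, "wz": -0.2125}, {"tx": -0.17, "ty": -0.087, "tz": -0.07, "wx": 0.0016, "wy": 0.0028, "wz": -0.2125}, {"tx": -0.185, "ty": -0.095, "tz": -0.05, "wx": 0.0016, "wy": 0.0028, "wz": -0.2125}, {"tx": -0.185, "ty": -0.095, "tz": -0.04, "wx": 0.0016, "wy": 0.0028, "wz": -0.2125}, {"tx": -0.185, "ty": -0.095, "tz": -0.04, "wx": 0.0016, "wy": 0.0028, "wz": -0.2125}])

```text
time_s: 5.45
tool_pos: [0.5258, -0.3326, 0.0648]
tool_rot: [-179.9, -0.4, 133.1]
ft_force: [-1.0, 0.5, -1.2]
grip_width: 0.0079
```

```bash
python3 - <<'E'
from h import *
plan(.528,-.3335,.034,133.2)
c=cam("wrist"); save(c[0],"A3",(100,120,420,360),2.5)
np.savez("pics/A3.npz",K=c[1],R=c[2],t=c[3],o=[100,120],im=c[0])
d=cam("side"); save(d[0],"A3s",(250,110,370,200),6)
E
```

```text
t [-0.0023, 0.001, 0.0308] w [-0.0014, -0.0074, -0.0021] q6 goal -76.7 cur q6 -76.5 yaw [-179.9, -0.4, 133.1] pos [0.5258, -0.3326, 0.0648] time 5.45 gw 0.0079 f [-1.0, 0.5, -1.2] tq [0.01, 0.0, -0.05]
```

View pics/A3.png

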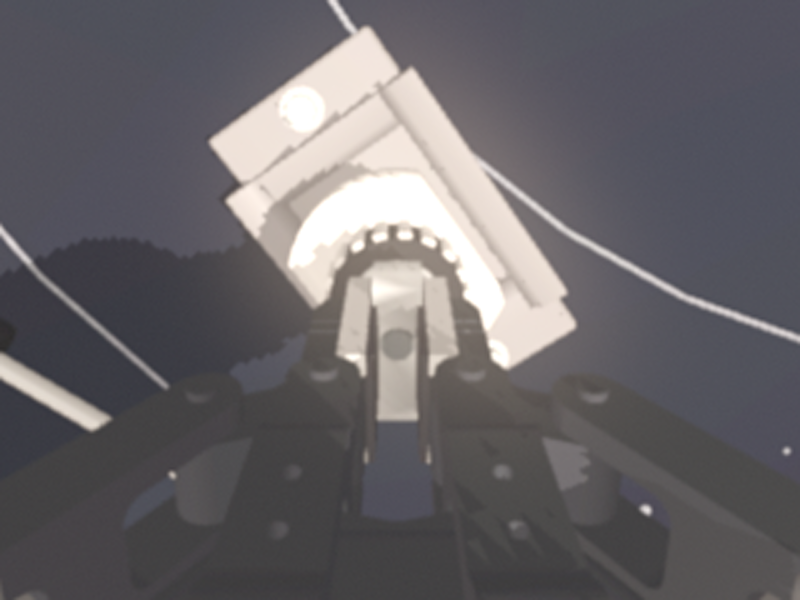

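View pics/A3s.png

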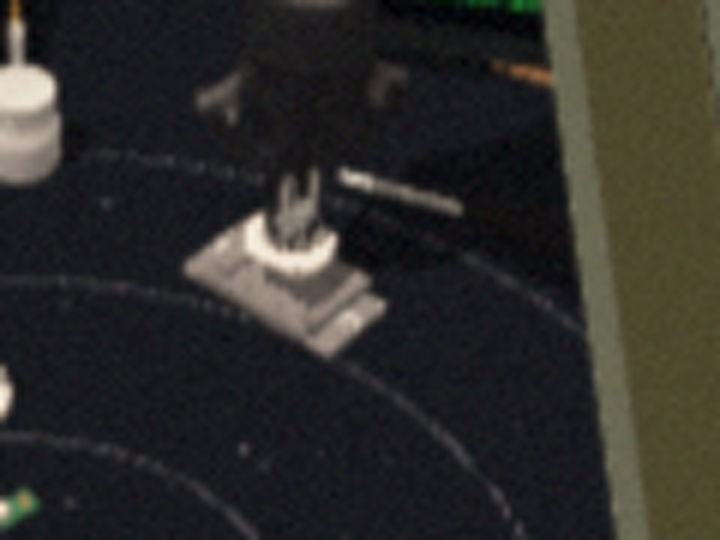

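```bash
cat >> h.py <<'E'
def jigov(name,out,x,y,yaw,pul=None):
    d=np.load(f"pics/{name}.npz"); c=(None,d["K"],d["R"],d["t"]); o=d["o"]
    im=cv2.resize(d["im"][o[1]:o[1]+240,o[0]:o[0]+320],None,fx=2.5,fy=2.5,interpolation=cv2.INTER_CUBIC)[:,:,::-1].copy()
    def dr(P,z,col): cv2.polylines(im,[np.round((proj(c,np.c_[P,np.full(len(P),z)])-o)*2.5).astype(int)],True,col,1)
    q=np.array([[1,1],[-1,1],[-1,-1],[1,-1]])/2
    dr(tr(q*[.118,.059],x,y,yaw),.014,(0,0,255)); dr(tr(q*[.083,.068],x,y,yaw),.014,(0,160,255)); dr(tr(q*[.060,.0435],x,y,yaw),.006,(0,255,0))
    if pul: dr(tr(FL,pul[0],pul[1],pul[3]),pul[2],(255,0,255)); dr(tr(FL,pul[0],pul[1],pul[3]),pul[2]+.01,(255,0,255))
    cv2.imwrite(f"pics/{out}.png",im)
E
python3 - <<'E'
from h import *
jigov("A3","A3o",.528,-.3335,-11.8,(.5258,-.3326,.037,-11.9))
E
```

```text
(no output)
```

View pics/A3o.png

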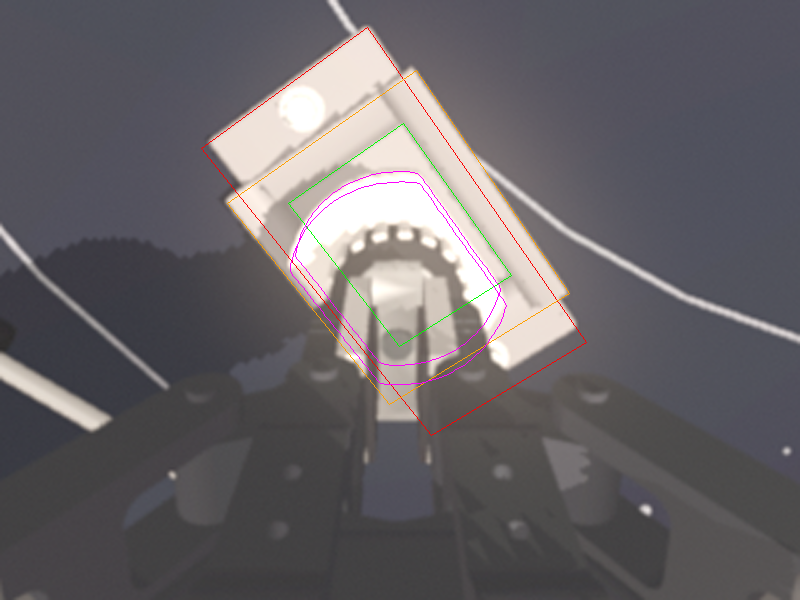

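Request:
send_rows(steps=[{"tx": -0.0023, "ty": 0.001, "tz": 0, "wx": -0.001, "wy": -0.007, "wz": -0.002}, {"tx": -0.0023, "ty": 0.001, "tz": 0, "wx": -0.001, "wy": -0.007, "wz": -0.002}, {"tx": -0.0023, "ty": 0.001, "tz": 0.006, "wx": -0.001, "wy": -0.007, "wz": -0.002}, {"tx": -0.0023, "ty": 0.001, "tz": 0.012, "wx": -0.001, "wy": -0.007, "wz": -0.002}, {"tx": -0.0023, "ty": 0.001, "tz": 0.017, "wx": -0.001, "wy": -0.007, "wz": -0.002}, {"tx": -0.0023, "ty": 0.001, "tz": 0.021, "wx": -0.001, "wy": -0.007, "wz": -0.002}, {"tx": -0.0023, "ty": 0.001, "tz": 0.025, "wx": -0.001, "wy": -0.007, "wz": -0.002}, {"tx": -0.0023, "ty": 0.001, "tz": 0.028, "wx": -0.001, "wy": -0.007, "wz": -0.002}, {"tx": -0.0023, "ty": 0.001, "tz": 0.03, "wx": -0.001, "wy": -0.007, "wz": -0.002}, {"tx": -0.0023, "ty": 0.001, "tz": 0.03, "wx": -0.001, "wy": -0.007, "wz": -0.002}])

```text
time_s: 6.38
tool_pos: [0.5295, -0.3329, 0.0369]
tool_rot: [180.0, 0.2, 133.3]
ft_force: [-0.9, 0.4, -1.5]
grip_width: 0.008
```

```bash
python3 - <<'E'
from h import *
plan(.528,-.3335,.034,133.2)
d=cam("side"); save(d[0],"A4s",(250,110,370,200),6)
E
```

```text
t [0.0006, -0.0015, 0.0029] w [0.0005, 0.0031, 0.0021] q6 goal -76.7 cur q6 -76.5 yaw [180.0, 0.2, 133.3] pos [0.5295, -0.3329, 0.0369] time 6.38 gw 0.008 f [-0.9, 0.4, -1.5] tq [-0.02, 0.05, 0.03]
```

View pics/A4s.png

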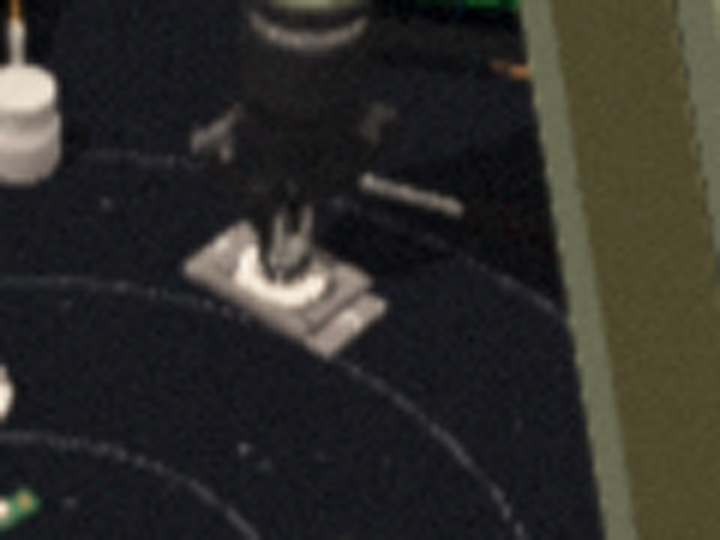

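Request:
send_rows(steps=[{"tx": 0.0006, "ty": -0.001, "tz": 0.001, "wx": 0, "wy": 0.003, "wz": 0.002}, {"tx": 0.0006, "ty": -0.001, "tz": 0.002, "wx": 0, "wy": 0.003, "wz": 0.002}, {"tx": 0.0006, "ty": -0.001, "tz": 0.003, "wx": 0, "wy": 0.003, "wz": 0.002}, {"tx": 0.0006, "ty": -0.001, "tz": 0.0035, "wx": 0, "wy": 0.003, "wz": 0.002}, {"tx": 0.0006, "ty": -0.001, "tz": 0.004, "wx": 0, "wy": 0.003, "wz": 0.002}, {"tx": 0.0006, "ty": -0.001, "tz": 0.004, "wx": 0, "wy": 0.003, "wz": 0.002}, {"tx": 0.0006, "ty": -0.001, "tz": 0.004, "wx": 0, "wy": 0.003, "wz": 0.002}, {"tx": 0.0006, "ty": -0.001, "tz": 0.004, "wx": 0, "wy": 0.003, "wz": 0.002}, {"tx": 0.0006, "ty": -0.001, "tz": 0.004, "wx": 0, "wy": 0.003, "wz": 0.002}, {"tx": 0.0006, "ty": -0.001, "tz": 0.004, "wx": 0, "wy": 0.003, "wz": 0.002}])

```text
time_s: 7.27
tool_pos: [0.5286, -0.3334, 0.0341]
tool_rot: [180.0, 0.1, 133.2]
ft_force: [-2.6, 1.7, 5.8]
grip_width: 0.0078
```

```bash
python3 - <<'E'
from h import *
plan(.528,-.3335,.034,133.2)
E
```

```text
t [0.0003, -0.0005, 0.0001] w [0.0006, 0.0013, 0.0001] q6 goal -76.7 cur q6 -76.5 yaw [180.0, 0.1, 133.2] pos [0.5286, -0.3334, 0.0341] time 7.27 gw 0.0078 f [-2.6, 1.7, 5.8] tq [0.12, 0.35, -0.02]
```

Request:
send_rows(steps=[{"tx": 0, "ty": 0, "tz": 0, "wx": 0, "wy": 0, "wz": 0.12}, {"tx": 0, "ty": 0, "tz": 0, "wx": 0, "wy": 0, "wz": 0.24}, {"tx": 0, "ty": 0, "tz": 0, "wx": 0, "wy": 0, "wz": 0.36}, {"tx": 0, "ty": 0, "tz": 0, "wx": 0, "wy": 0, "wz": 0.48}, {"tx": 0, "ty": 0, "tz": 0, "wx": 0, "wy": 0, "wz": 0.6}, {"tx": 0, "ty": 0, "tz": 0, "wx": 0, "wy": 0, "wz": 0.72}, {"tx": 0, "ty": 0, "tz": 0, "wx": 0, "wy": 0, "wz": 0.84}, {"tx": 0, "ty": 0, "tz": 0, "wx": 0, "wy": 0, "wz": 0.96}, {"tx": 0, "ty": 0, "tz": 0, "wx": 0, "wy": 0, "wz": 1.08}, {"tx": 0, "ty": 0, "tz": 0, "wx": 0, "wy": 0, "wz": 1.2}])

```text
time_s: 8.1
tool_pos: [0.5288, -0.3339, 0.0342]
tool_rot: [179.9, 0.0, 64.2]
ft_force: [-0.7, -0.9, 0.7]
grip_width: 0.0081
```

```bash
python3 - <<'E'
from h import *
plan(.528,-.3335,.034,133.2-125)
E
```

```text
t [-0.0, -0.0009, 0.0002] w [0.0027, -0.0005, 0.977] q6 goal 48.3 cur q6 -7.5 yaw [179.9, 0.0, 64.2] pos [0.5288, -0.3339, 0.0342] time 8.1 gw 0.0081 f [-0.7, -0.9, 0.7] tq [-0.19, 0.14, 0.19]
```

Request:
send_rows(steps=[{"tx": 0, "ty": 0, "tz": 0, "wx": 0, "wy": 0, "wz": 0.12}, {"tx": 0, "ty": 0, "tz": 0, "wx": 0, "wy": 0, "wz": 0.24}, {"tx": 0, "ty": 0, "tz": 0, "wx": 0, "wy": 0, "wz": 0.36}, {"tx": 0, "ty": 0, "tz": 0, "wx": 0, "wy": 0, "wz": 0.48}, {"tx": 0, "ty": 0, "tz": 0, "wx": 0, "wy": 0, "wz": 0.58}, {"tx": 0, "ty": 0, "tz": 0, "wx": 0, "wy": 0, "wz": 0.67}, {"tx": 0, "ty": 0, "tz": 0, "wx": 0, "wy": 0, "wz": 0.75}, {"tx": 0, "ty": 0, "tz": 0, "wx": 0, "wy": 0, "wz": 0.81}, {"tx": 0, "ty": 0, "tz": 0, "wx": 0, "wy": 0, "wz": 0.87}, {"tx": 0, "ty": 0, "tz": 0, "wx": 0, "wy": 0, "wz": 0.92}])

```text
time_s: 8.93
tool_pos: [0.529, -0.3342, 0.0342]
tool_rot: [179.8, -0.1, 11.4]
ft_force: [-0.6, -1.2, 0.8]
grip_width: 0.008
```

```bash
python3 - <<'E'
from h import *
plan(.528,-.3335,.034,133.2-125)
E
```

```text
t [-0.0009, -0.0009, 0.0002] w [0.0031, -0.0019, 0.0551] q6 goal 48.3 cur q6 45.4 yaw [179.8, -0.1, 11.4] pos [0.529, -0.3342, 0.0342] time 8.93 gw 0.008 f [-0.6, -1.2, 0.8] tq [-0.13, 0.12, 0.19]
```

Still at friction torque; creep on towards the stop.

Request:
send_rows(steps=[{"tx": 0, "ty": 0, "tz": 0, "wx": 0, "wy": 0, "wz": 0.02}, {"tx": 0, "ty": 0, "tz": 0, "wx": 0, "wy": 0, "wz": 0.04}, {"tx": 0, "ty": 0, "tz": 0, "wx": 0, "wy": 0, "wz": 0.06}, {"tx": 0, "ty": 0, "tz": 0, "wx": 0, "wy": 0, "wz": 0.07}, {"tx": 0, "ty": 0, "tz": 0, "wx": 0, "wy": 0, "wz": 0.08}, {"tx": 0, "ty": 0, "tz": 0, "wx": 0, "wy": 0, "wz": 0.09}, {"tx": 0, "ty": 0, "tz": 0, "wx": 0, "wy": 0, "wz": 0.09}, {"tx": 0, "ty": 0, "tz": 0, "wx": 0, "wy": 0, "wz": 0.09}, {"tx": 0, "ty": 0, "tz": 0, "wx": 0, "wy": 0, "wz": 0.09}, {"tx": 0, "ty": 0, "tz": 0, "wx": 0, "wy": 0, "wz": 0.09}])

```text
time_s: 9.77
tool_pos: [0.5291, -0.3343, 0.0342]
tool_rot: [179.8, -0.1, 6.2]
ft_force: [-0.6, -0.4, -0.1]
grip_width: 0.0081
```

```bash
python3 - <<'E'
from h import *
plan(.528,-.3335,.034,133.2-125)
E
```

```text
t [-0.001, -0.0009, 0.0002] w [0.0031, -0.0021, -0.0348] q6 goal 48.3 cur q6 50.5 yaw [179.8, -0.1, 6.2] pos [0.5291, -0.3343, 0.0342] time 9.77 gw 0.0081 f [-0.6, -0.4, -0.1] tq [-0.04, 0.15, 0.13]
```

Request:
send_rows(steps=[{"tx": 0, "ty": 0, "tz": 0, "wx": 0, "wy": 0, "wz": 0.02}, {"tx": 0, "ty": 0, "tz": 0, "wx": 0, "wy": 0, "wz": 0.04}, {"tx": 0, "ty": 0, "tz": 0, "wx": 0, "wy": 0, "wz": 0.06}, {"tx": 0, "ty": 0, "tz": 0, "wx": 0, "wy": 0, "wz": 0.08}, {"tx": 0, "ty": 0, "tz": 0, "wx": 0, "wy": 0, "wz": 0.1}, {"tx": 0, "ty": 0, "tz": 0, "wx": 0, "wy": 0, "wz": 0.12}, {"tx": 0, "ty": 0, "tz": 0, "wx": 0, "wy": 0, "wz": 0.13}, {"tx": 0, "ty": 0, "tz": 0, "wx": 0, "wy": 0, "wz": 0.13}, {"tx": 0, "ty": 0, "tz": 0, "wx": 0, "wy": 0, "wz": 0.13}, {"tx": 0, "ty": 0, "tz": 0, "wx": 0, "wy": 0, "wz": 0.13}])

```text
time_s: 10.6
tool_pos: [0.5291, -0.3343, 0.0343]
tool_rot: [179.8, -0.2, -1.2]
ft_force: [0.1, -0.1, 0.1]
grip_width: 0.0082
```

```bash
python3 - <<'E'
from h import *
plan(.528,-.3335,.034,133.2-125)
E
```

```text
t [-0.0012, -0.0008, 0.0002] w [0.0032, -0.0024, -0.1644] q6 goal 48.3 cur q6 58.0 yaw [179.8, -0.2, -1.2] pos [0.5291, -0.3343, 0.0343] time 10.6 gw 0.0082 f [0.1, -0.1, 0.1] tq [-0.15, 0.08, 0.66]
```

```bash
python3 - <<'E'
from h import *
plan(.43,0.1,.30,40)
E
```

```text
t [-0.1076, -0.4313, -0.2673] w [0.0038, -0.0015, -0.7194] q6 goal 61.9 cur q6 58.0 yaw [179.8, -0.2, -1.2] pos [0.5291, -0.3343, 0.0343] time 10.6 gw 0.0082 f [0.1, -0.1, 0.1] tq [-0.15, 0.08, 0.66]
```

Request:
send_rows(steps=[{"tx": 0, "ty": 0, "tz": 0, "wx": 0, "wy": 0, "wz": -0.06}, {"tx": 0, "ty": 0, "tz": -0.01, "wx": 0, "wy": 0, "wz": -0.06}, {"tx": 0, "ty": 0, "tz": -0.03, "wx": 0, "wy": 0, "wz": -0.06}, {"tx": 0, "ty": 0, "tz": -0.06, "wx": 0, "wy": 0, "wz": -0.06}, {"tx": 0, "ty": 0, "tz": -0.1, "wx": 0, "wy": 0, "wz": -0.06}, {"tx": -0.01, "ty": -0.02, "tz": -0.135, "wx": 0, "wy": 0, "wz": -0.1}, {"tx": -0.02, "ty": -0.05, "tz": -0.16, "wx": 0, "wy": 0, "wz": -0.2}, {"tx": -0.03, "ty": -0.085, "tz": -0.18, "wx": 0, "wy": 0, "wz": -0.3}, {"tx": -0.04, "ty": -0.12, "tz": -0.2, "wx": 0, "wy": 0, "wz": -0.4}, {"tx": -0.05, "ty": -0.16, "tz": -0.22, "wx": 0, "wy": 0, "wz": -0.5}])

```text
time_s: 11.43
tool_pos: [0.4818, -0.1747, 0.2536]
tool_rot: [179.8, -0.1, 27.5]
ft_force: [0.9, 0.4, -1.4]
grip_width: 0.0078
```

```bash
python3 - <<'E'
from h import *
plan(.43,0.1,.30,40)
c=cam("wrist"); save(c[0],"A5",None,1)
E
```

```text
t [0.0809, -0.2675, -0.0472] w [0.004, -0.0019, -0.2185] q6 goal 61.9 cur q6 41.3 yaw [179.8, -0.1, 27.5] pos [0.4818, -0.1747, 0.2536] time 11.43 gw 0.0078 f [0.9, 0.4, -1.4] tq [-0.02, -0.07, 0.0]
```

View pics/A5.png

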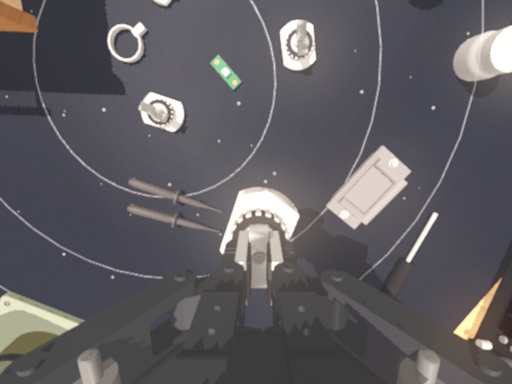

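Request:
send_rows(steps=[{"tx": 0.08, "ty": -0.267, "tz": -0.047, "wx": 0, "wy": 0, "wz": -0.22}, {"tx": 0.08, "ty": -0.267, "tz": -0.047, "wx": 0, "wy": 0, "wz": -0.22}, {"tx": 0.08, "ty": -0.267, "tz": -0.047, "wx": 0, "wy": 0, "wz": -0.22}, {"tx": 0.08, "ty": -0.267, "tz": -0.047, "wx": 0, "wy": 0, "wz": -0.22}, {"tx": 0.08, "ty": -0.267, "tz": -0.047, "wx": 0, "wy": 0, "wz": -0.22}, {"tx": 0.08, "ty": -0.267, "tz": -0.047, "wx": 0, "wy": 0, "wz": -0.22}, {"tx": 0.08, "ty": -0.267, "tz": -0.047, "wx": 0, "wy": 0, "wz": -0.22}, {"tx": 0.08, "ty": -0.267, "tz": -0.047, "wx": 0, "wy": 0, "wz": -0.22}, {"tx": 0.08, "ty": -0.267, "tz": -0.047, "wx": 0, "wy": 0, "wz": -0.22}, {"tx": 0.08, "ty": -0.267, "tz": -0.047, "wx": 0, "wy": 0, "wz": -0.22}])

```text
time_s: 12.32
tool_pos: [0.4266, 0.1045, 0.3046]
tool_rot: [179.8, -0.4, 40.4]
ft_force: [-0.1, -0.9, -1.5]
grip_width: 0.0081
```

```bash
python3 - <<'E'
from h import *
plan(.43,0.1,.30,40)
c=cam("wrist"); save(c[0],"A6",None,1.5); np.savez("pics/A6.npz",K=c[1],R=c[2],t=c[3])
E
```

```text
t [-0.0003, 0.0056, 0.0046] w [0.003, -0.0069, 0.0073] q6 goal 61.9 cur q6 61.8 yaw [179.8, -0.4, 40.4] pos [0.4266, 0.1045, 0.3046] time 12.32 gw 0.0081 f [-0.1, -0.9, -1.5] tq [-0.01, 0.02, 0.03]
```

View pics/A6.png

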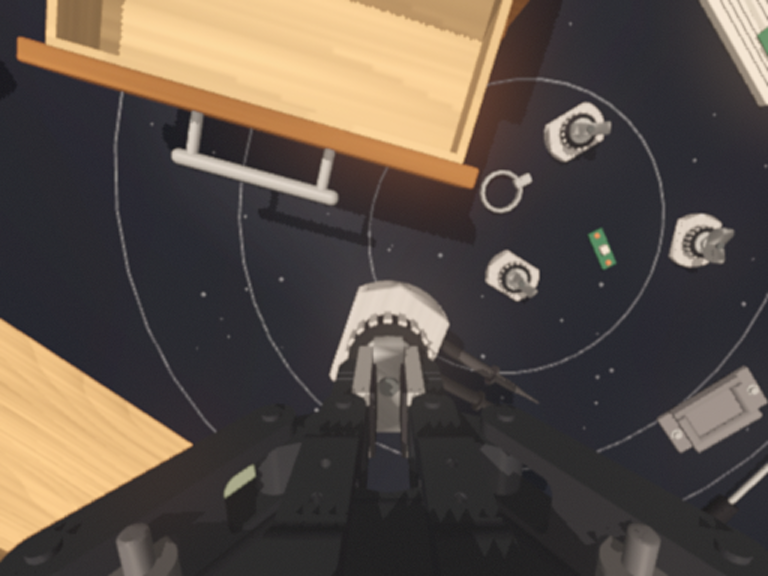

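```bash
python3 - <<'E'
from h import *
z=np.load("pics/A6.npz"); c=(None,z["K"],z["R"],z["t"])
def f(l,h):
    W=ray(c,np.array(l)/1.5,h)[:,:2]; d=W[1]-W[0]; print(np.round(W,4).tolist(),np.round(W.mean(0),4),np.round(np.linalg.norm(d),4),np.degrees(np.arctan2(d[1],d[0])))
f([(478,170),(20,39)],.139)
f([(476,187),(20,60)],.139)
f([(332,198),(178,156)],.114)
c2=cam("scene"); c3=cam("side"); save(c2[0],"d_scene",(270,170,480,350),3.5); save(c3[0],"d_side",(80,180,260,350),4)
E
```

```text
[[0.525, 0.1038], [0.3878, 0.3932]] [0.4564 0.2485] 0.3203 115.36173271823053
[[0.5154, 0.0966], [0.3763, 0.3875]] [0.4459 0.242 ] 0.3224 115.57231589456816
[[0.4381, 0.1734], [0.3859, 0.2835]] [0.412  0.2284] 0.1219 115.38756832275577
```

View pics/d_scene.png

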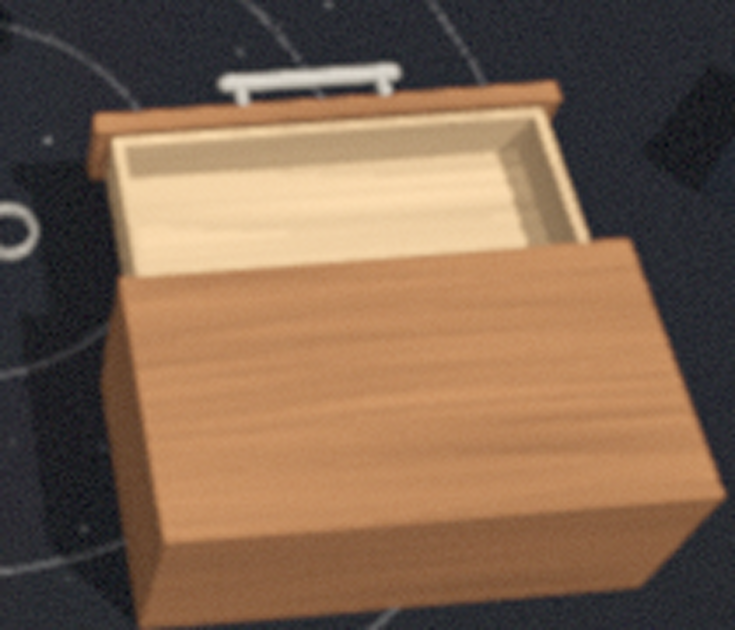

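View pics/d_side.png

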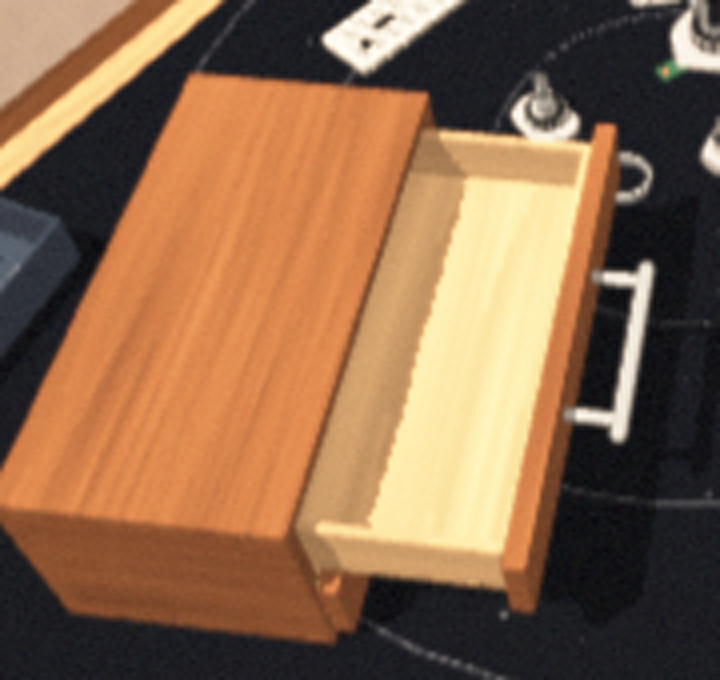

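```bash
python3 - <<'E'
from h import *
plan(.451,.363,.195,25.4)
E
```

```text
t [0.1855, -0.1829, 0.1099] w [0.0018, -0.0067, 0.2598] q6 goal 102.2 cur q6 61.8 yaw [179.8, -0.4, 40.3] pos [0.427, 0.1033, 0.3042] time 12.47 gw 0.0078 f [-0.2, -0.6, -1.9] tq [0.02, -0.03, -0.01]
```

Request:
send_rows(steps=[{"tx": 0.185, "ty": -0.183, "tz": 0.1, "wx": 0.002, "wy": -0.006, "wz": 0.26}, {"tx": 0.185, "ty": -0.183, "tz": 0.1, "wx": 0.002, "wy": -0.006, "wz": 0.26}, {"tx": 0.185, "ty": -0.183, "tz": 0.1, "wx": 0.002, "wy": -0.006, "wz": 0.26}, {"tx": 0.185, "ty": -0.183, "tz": 0.1, "wx": 0.002, "wy": -0.006, "wz": 0.26}, {"tx": 0.185, "ty": -0.183, "tz": 0.1, "wx": 0.002, "wy": -0.006, "wz": 0.26}, {"tx": 0.185, "ty": -0.183, "tz": 0.1, "wx": 0.002, "wy": -0.006, "wz": 0.26}, {"tx": 0.185, "ty": -0.183, "tz": 0.1, "wx": 0.002, "wy": -0.006, "wz": 0.26}, {"tx": 0.185, "ty": -0.183, "tz": 0.1, "wx": 0.002, "wy": -0.006, "wz": 0.26}, {"tx": 0.185, "ty": -0.183, "tz": 0.11, "wx": 0.002, "wy": -0.006, "wz": 0.26}, {"tx": 0.185, "ty": -0.183, "tz": 0.11, "wx": 0.002, "wy": -0.006, "wz": 0.26}])

```text
time_s: 13.3
tool_pos: [0.4502, 0.3608, 0.1926]
tool_rot: [179.9, 0.2, 25.3]
ft_force: [-1.3, -1.0, -1.9]
grip_width: 0.0079
```

```bash
python3 - <<'E'
from h import *
plan(.451,.363,.115,25.4)
c=cam("wrist"); save(c[0],"A7",None,1.5); np.savez("pics/A7.npz",K=c[1],R=c[2],t=c[3])
E
```

```text
t [0.002, -0.0018, 0.0776] w [0.0012, 0.0039, -0.002] q6 goal 102.2 cur q6 102.3 yaw [179.9, 0.2, 25.3] pos [0.4502, 0.3608, 0.1926] time 13.3 gw 0.0079 f [-1.3, -1.0, -1.9] tq [-0.03, 0.03, -0.04]
```

View pics/A7.png

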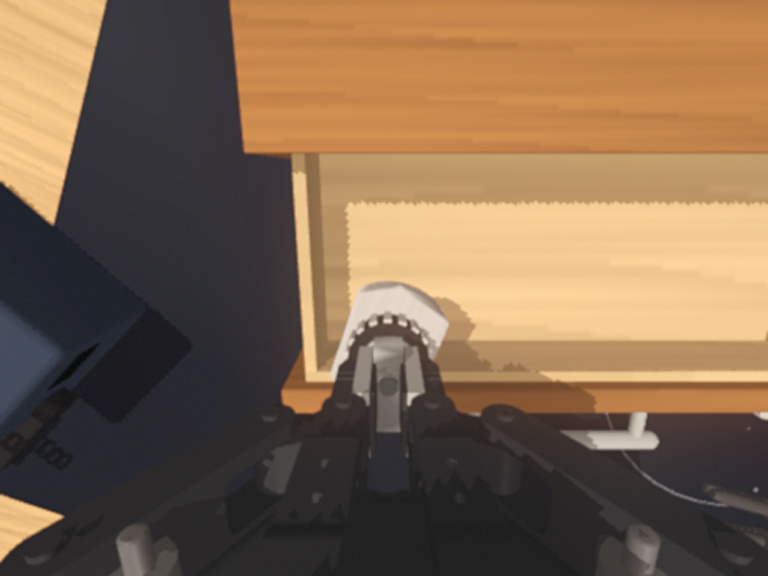

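```bash
python3 - <<'E'
from h import *
z=np.load("pics/A7.npz"); c=(None,z["K"],z["R"],z["t"])
p,R,s=pose(); T=Ro.from_euler('z',25.4,degrees=True).as_matrix()[:2,:2]
for l,h,n in [((500,384),.139,"panel back"),((500,410),.139,"panel front"),((500,373),.130,"inner front rim"),((500,341),.086,"floor front?"),((318,250),.130,"left inner rim"),((305,250),.130,"left outer"),((500,153),.152,"unit front"),((345,250),.086,"floor left?")]:
    w=ray(c,np.array([l])/1.5,h)[0,:2]; print(n,np.round(w,3),"rel tcp along drawer",np.round(T.T@(w-p[:2]),4))
E
```

```text
panel back [0.442 0.291] rel tcp along drawer [-0.0375 -0.0588]
panel front [0.428 0.284] rel tcp along drawer [-0.0533 -0.06  ]
inner front rim [0.444 0.29 ] rel tcp along drawer [-0.0357 -0.061 ]
floor front? [0.449 0.28 ] rel tcp along drawer [-0.0356 -0.0726]
left inner rim [0.465 0.408] rel tcp along drawer [0.0333 0.0362]
left outer [0.462 0.414] rel tcp along drawer [0.0333 0.0428]
unit front [0.541 0.352] rel tcp along drawer [ 0.0787 -0.0464]
floor left? [0.461 0.396] rel tcp along drawer [0.0251 0.0273]
```

Request:
send_rows(steps=[{"tx": 0.012, "ty": 0.006, "tz": 0, "wx": 0.001, "wy": 0.003, "wz": 0}, {"tx": 0.012, "ty": 0.006, "tz": 0.02, "wx": 0.001, "wy": 0.003, "wz": 0}, {"tx": 0.012, "ty": 0.006, "tz": 0.035, "wx": 0.001, "wy": 0.003, "wz": 0}, {"tx": 0.012, "ty": 0.006, "tz": 0.05, "wx": 0.001, "wy": 0.003, "wz": 0}, {"tx": 0.012, "ty": 0.006, "tz": 0.06, "wx": 0.001, "wy": 0.003, "wz": 0}, {"tx": 0.012, "ty": 0.006, "tz": 0.067, "wx": 0.001, "wy": 0.003, "wz": 0}, {"tx": 0.012, "ty": 0.006, "tz": 0.072, "wx": 0.001, "wy": 0.003, "wz": 0}, {"tx": 0.012, "ty": 0.006, "tz": 0.076, "wx": 0.001, "wy": 0.003, "wz": 0}, {"tx": 0.012, "ty": 0.006, "tz": 0.077, "wx": 0.001, "wy": 0.003, "wz": 0}, {"tx": 0.012, "ty": 0.006, "tz": 0.077, "wx": 0.001, "wy": 0.003, "wz": 0}])

```text
time_s: 14.18
tool_pos: [0.4639, 0.3603, 0.117]
tool_rot: [-180.0, -0.1, 25.3]
ft_force: [-0.1, 0.1, -1.1]
grip_width: 0.0079
```

```bash
python3 - <<'E'
from h import *
plan(.451,.363,.115,25.4)
E
```

```text
t [-0.0105, -0.0079, 0.002] w [-0.0003, -0.0011, -0.0025] q6 goal 102.2 cur q6 101.5 yaw [-180.0, -0.1, 25.3] pos [0.4639, 0.3603, 0.117] time 14.18 gw 0.0079 f [-0.1, 0.1, -1.1] tq [0.01, 0.0, -0.01]
```

Request:
send_rows(steps=[{"tx": 0, "ty": 0, "tz": 0.001, "wx": 0, "wy": 0, "wz": 0}, {"tx": 0, "ty": 0, "tz": 0.002, "wx": 0, "wy": 0, "wz": 0}, {"tx": 0, "ty": 0, "tz": 0.0025, "wx": 0, "wy": 0, "wz": 0}, {"tx": 0, "ty": 0, "tz": 0.003, "wx": 0, "wy": 0, "wz": 0}, {"tx": 0, "ty": 0, "tz": 0.003, "wx": 0, "wy": 0, "wz": 0}, {"tx": 0, "ty": 0, "tz": 0.003, "wx": 0, "wy": 0, "wz": 0}, {"tx": 0, "ty": 0, "tz": 0.003, "wx": 0, "wy": 0, "wz": 0}, {"tx": 0, "ty": 0, "tz": 0.003, "wx": 0, "wy": 0, "wz": 0}, {"tx": 0, "ty": 0, "tz": 0.003, "wx": 0, "wy": 0, "wz": 0}, {"tx": 0, "ty": 0, "tz": 0.003, "wx": 0, "wy": 0, "wz": 0}])

```text
time_s: 15.02
tool_pos: [0.464, 0.3604, 0.1142]
tool_rot: [-180.0, -0.1, 25.3]
ft_force: [-0.1, 0.2, 1.0]
grip_width: 0.0081
```

Request:
send_rows(claw=25, steps=[{"tx": 0, "ty": 0, "tz": 0, "wx": 0, "wy": 0, "wz": 0}, {"tx": 0, "ty": 0, "tz": 0, "wx": 0, "wy": 0, "wz": 0}, {"tx": 0, "ty": 0, "tz": 0, "wx": 0, "wy": 0, "wz": 0}, {"tx": 0, "ty": 0, "tz": 0, "wx": 0, "wy": 0, "wz": 0}, {"tx": 0, "ty": 0, "tz": -0.01, "wx": 0, "wy": 0, "wz": 0}, {"tx": 0, "ty": 0, "tz": -0.025, "wx": 0, "wy": 0, "wz": 0}, {"tx": 0, "ty": 0, "tz": -0.05, "wx": 0, "wy": 0, "wz": 0}, {"tx": 0, "ty": 0, "tz": -0.08, "wx": 0, "wy": 0, "wz": 0}, {"tx": 0, "ty": 0, "tz": -0.12, "wx": 0, "wy": 0, "wz": 0}, {"tx": 0, "ty": 0, "tz": -0.16, "wx": 0, "wy": 0, "wz": 0}])

```text
time_s: 15.85
tool_pos: [0.4633, 0.3599, 0.276]
tool_rot: [-180.0, -0.0, 25.3]
ft_force: [0.2, 1.1, 0.1]
grip_width: 0.0216
```

```bash
python3 - <<'E'
from h import *
plan(.49,-.022,.19,59)
c=cam("wrist"); save(c[0],"A8",None,1.5); np.savez("pics/A8.npz",K=c[1],R=c[2],t=c[3])
E
```

```text
t [-0.1388, 0.3568, 0.0859] w [-0.0002, -0.0006, -0.589] q6 goal 27.2 cur q6 101.5 yaw [-180.0, -0.0, 25.3] pos [0.4633, 0.3599, 0.276] time 15.85 gw 0.0216 f [0.2, 1.1, 0.1] tq [0.06, 0.0, 0.04]
```

View pics/A8.png

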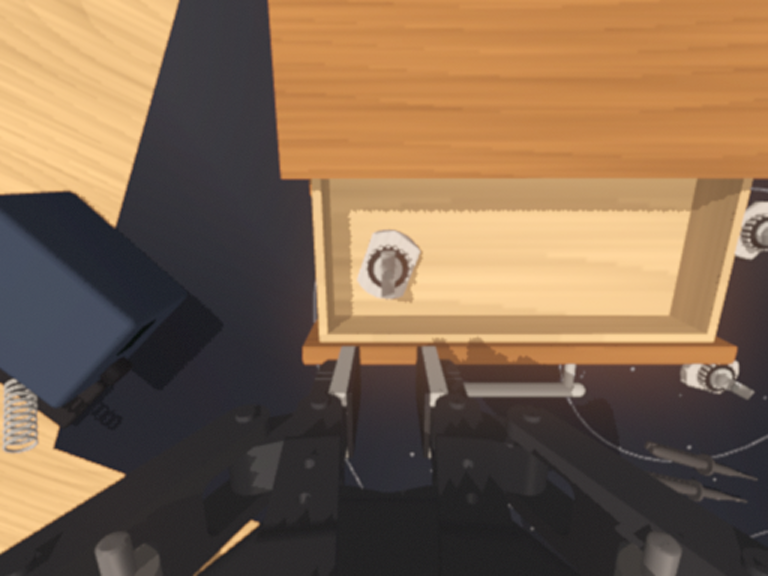

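Request:
send_rows(claw=50, steps=[{"tx": -0.139, "ty": 0.357, "tz": 0.086, "wx": 0, "wy": 0, "wz": -0.59}, {"tx": -0.139, "ty": 0.357, "tz": 0.086, "wx": 0, "wy": 0, "wz": -0.59}, {"tx": -0.139, "ty": 0.357, "tz": 0.086, "wx": 0, "wy": 0, "wz": -0.59}, {"tx": -0.139, "ty": 0.357, "tz": 0.086, "wx": 0, "wy": 0, "wz": -0.59}, {"tx": -0.139, "ty": 0.357, "tz": 0.086, "wx": 0, "wy": 0, "wz": -0.59}, {"tx": -0.139, "ty": 0.357, "tz": 0.086, "wx": 0, "wy": 0, "wz": -0.59}, {"tx": -0.139, "ty": 0.357, "tz": 0.086, "wx": 0, "wy": 0, "wz": -0.59}, {"tx": -0.139, "ty": 0.357, "tz": 0.086, "wx": 0, "wy": 0, "wz": -0.59}, {"tx": -0.139, "ty": 0.357, "tz": 0.086, "wx": 0, "wy": 0, "wz": -0.59}, {"tx": -0.139, "ty": 0.357, "tz": 0.086, "wx": 0, "wy": 0, "wz": -0.59}])

```text
time_s: 16.73
tool_pos: [0.494, -0.0224, 0.1958]
tool_rot: [179.6, -0.9, 58.9]
ft_force: [0.6, 0.1, 0.5]
grip_width: 0.0428
```

```bash
python3 - <<'E'
from h import *
plan(.49,-.022,.095,121)
look("B1",(.49,-.022))
E
```

```text
t [-0.0033, -0.0044, 0.1008] w [0.0154, -0.0102, -1.0831] q6 goal -34.8 cur q6 26.4 yaw [179.6, -0.9, 58.9] pos [0.494, -0.0224, 0.1958] time 16.73 gw 0.0428 f [0.6, 0.1, 0.5] tq [-0.06, -0.02, -0.0]
crop 195 121
```

View pics/B1.png

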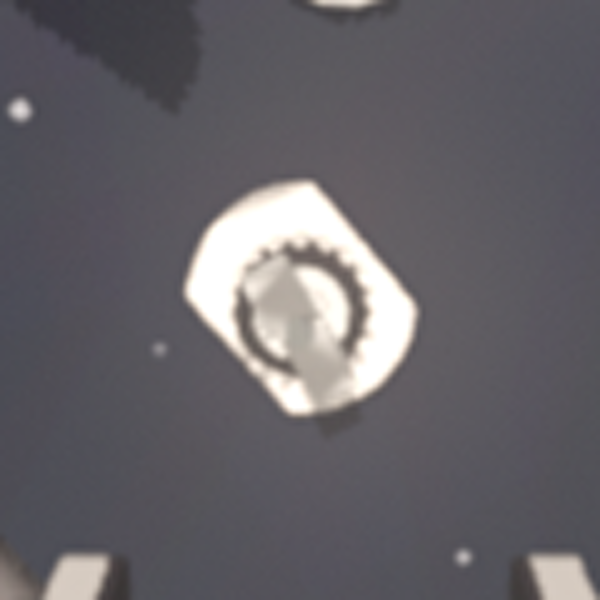

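```bash
python3 - <<'E'
from h import *
W=px("B1",[(302,300)],.010)[0]
X,Y,F,B=fit("B1",*W,-80.5,-91)
print("delta",B-F,"jig yaw",168.2+B-F)
plan(X,Y,.095,B+180)
E
```

```text
flange 0.4885 -0.0237 flat -80.6 blade -91.4 blade off mm [-0.4  0.2] score -85.2 -41.1
delta -10.77620355997837 jig yaw 157.42379644002162
t [-0.0032, -0.0061, 0.1] w [0.0111, -0.011, -0.5197] q6 goal -2.6 cur q6 26.4 yaw [179.6, -0.8, 58.9] pos [0.4941, -0.0248, 0.1951] time 16.78 gw 0.0427 f [0.4, -2.6, -0.2] tq [-0.02, -0.01, 0.02]
```

View pics/B1_o.png

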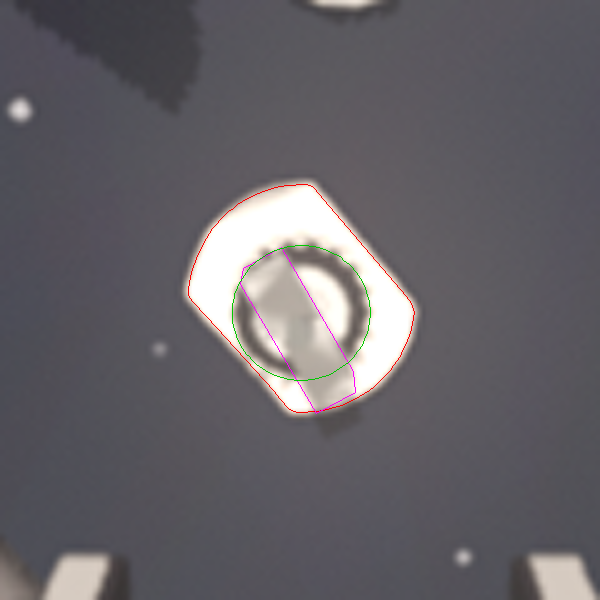

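Request:
send_rows(steps=[{"tx": -0.003, "ty": -0.006, "tz": 0.04, "wx": 0.011, "wy": -0.011, "wz": -0.12}, {"tx": -0.003, "ty": -0.006, "tz": 0.08, "wx": 0.011, "wy": -0.011, "wz": -0.24}, {"tx": -0.003, "ty": -0.006, "tz": 0.1, "wx": 0.011, "wy": -0.011, "wz": -0.36}, {"tx": -0.003, "ty": -0.006, "tz": 0.1, "wx": 0.011, "wy": -0.011, "wz": -0.48}, {"tx": -0.003, "ty": -0.006, "tz": 0.1, "wx": 0.011, "wy": -0.011, "wz": -0.52}, {"tx": -0.003, "ty": -0.006, "tz": 0.1, "wx": 0.011, "wy": -0.011, "wz": -0.52}, {"tx": -0.003, "ty": -0.006, "tz": 0.1, "wx": 0.011, "wy": -0.011, "wz": -0.52}, {"tx": -0.003, "ty": -0.006, "tz": 0.1, "wx": 0.011, "wy": -0.011, "wz": -0.52}, {"tx": -0.003, "ty": -0.006, "tz": 0.1, "wx": 0.011, "wy": -0.011, "wz": -0.52}, {"tx": -0.003, "ty": -0.006, "tz": 0.1, "wx": 0.011, "wy": -0.011, "wz": -0.52}])

```text
time_s: 17.62
tool_pos: [0.4889, -0.0235, 0.0954]
tool_rot: [180.0, 0.0, 88.6]
ft_force: [-0.7, -0.7, -0.6]
grip_width: 0.0427
```

```bash
python3 - <<'E'
from h import *
plan(.4885,-.0237,.0275,88.6)
look("B2",(.4885,-.0237))
fit("B2",.4885,-.0237,-80.6,-91.4,rng=10)
E
```

```text
t [-0.0002, -0.0005, 0.0679] w [0.0008, 0.0, 0.0004] q6 goal -2.6 cur q6 -2.7 yaw [180.0, 0.0, 88.6] pos [0.4889, -0.0235, 0.0954] time 17.62 gw 0.0427 f [-0.7, -0.7, -0.6] tq [0.03, 0.0, 0.01]
crop 199 145
flange 0.4888 -0.0234 flat -81.0 blade -89.9 blade off mm [-0.4  1.2] score -65.4 -36.8
```

View pics/B2_o.png

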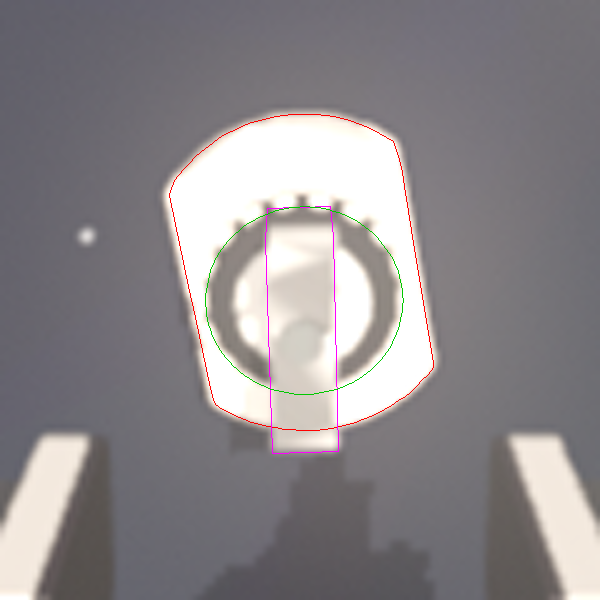

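Position confirmed at (0.4888, -0.0234); flats -81, blade about -91. Descend and grip.

Request:
send_rows(steps=[{"tx": 0, "ty": 0, "tz": 0.03, "wx": 0, "wy": 0, "wz": 0}, {"tx": 0, "ty": 0, "tz": 0.05, "wx": 0, "wy": 0, "wz": 0}, {"tx": 0, "ty": 0, "tz": 0.06, "wx": 0, "wy": 0, "wz": 0}, {"tx": 0, "ty": 0, "tz": 0.068, "wx": 0, "wy": 0, "wz": 0}, {"tx": 0, "ty": 0, "tz": 0.068, "wx": 0, "wy": 0, "wz": 0}, {"tx": 0, "ty": 0, "tz": 0.068, "wx": 0, "wy": 0, "wz": 0}, {"tx": 0, "ty": 0, "tz": 0.068, "wx": 0, "wy": 0, "wz": 0}, {"tx": 0, "ty": 0, "tz": 0.068, "wx": 0, "wy": 0, "wz": 0}, {"tx": 0, "ty": 0, "tz": 0.068, "wx": 0, "wy": 0, "wz": 0}, {"tx": 0, "ty": 0, "tz": 0.068, "wx": 0, "wy": 0, "wz": 0}])

```text
time_s: 18.5
tool_pos: [0.4893, -0.0236, 0.0279]
tool_rot: [179.9, 0.0, 88.6]
ft_force: [1.0, -0.1, 0.1]
grip_width: 0.043
```

Request:
send_rows(claw=0, grip_force=80, steps=[{"tx": 0, "ty": 0, "tz": 0, "wx": 0, "wy": 0, "wz": 0}, {"tx": 0, "ty": 0, "tz": 0, "wx": 0, "wy": 0, "wz": 0}, {"tx": 0, "ty": 0, "tz": 0, "wx": 0, "wy": 0, "wz": 0}, {"tx": 0, "ty": 0, "tz": 0, "wx": 0, "wy": 0, "wz": 0}, {"tx": 0, "ty": 0, "tz": 0, "wx": 0, "wy": 0, "wz": 0}, {"tx": 0, "ty": 0, "tz": 0, "wx": 0, "wy": 0, "wz": 0}, {"tx": 0, "ty": 0, "tz": 0, "wx": 0, "wy": 0, "wz": 0}, {"tx": 0, "ty": 0, "tz": 0, "wx": 0, "wy": 0, "wz": 0}, {"tx": 0, "ty": 0, "tz": 0, "wx": 0, "wy": 0, "wz": 0}, {"tx": 0, "ty": 0, "tz": 0, "wx": 0, "wy": 0, "wz": 0}])

```text
time_s: 19.33
tool_pos: [0.4896, -0.0236, 0.0284]
tool_rot: [179.8, 0.0, 88.6]
ft_force: [-0.8, -0.3, 5.4]
grip_width: 0.0076
```

```bash
python3 - <<'E'
from h import *
plan(.528,-.3335,.065,157.9)
E
```

```text
t [-0.3089, 0.0459, -0.0364] w [0.0023, 0.0018, -1.2089] q6 goal -101.4 cur q6 -2.7 yaw [179.8, 0.0, 88.6] pos [0.4896, -0.0236, 0.0284] time 19.33 gw 0.0076 f [-0.8, -0.3, 5.4] tq [0.0, 0.16, 0.04]
```

Request:
send_rows(steps=[{"tx": 0, "ty": 0, "tz": -0.035, "wx": 0, "wy": 0, "wz": -0.05}, {"tx": 0, "ty": 0, "tz": -0.07, "wx": 0, "wy": 0, "wz": -0.17}, {"tx": -0.04, "ty": 0.006, "tz": -0.075, "wx": 0.002, "wy": 0.002, "wz": -0.29}, {"tx": -0.08, "ty": 0.012, "tz": -0.075, "wx": 0.002, "wy": 0.002, "wz": -0.41}, {"tx": -0.12, "ty": 0.018, "tz": -0.075, "wx": 0.002, "wy": 0.002, "wz": -0.53}, {"tx": -0.16, "ty": 0.024, "tz": -0.075, "wx": 0.002, "wy": 0.002, "wz": -0.65}, {"tx": -0.2, "ty": 0.03, "tz": -0.075, "wx": 0.002, "wy": 0.002, "wz": -0.77}, {"tx": -0.24, "ty": 0.036, "tz": -0.075, "wx": 0.002, "wy": 0.002, "wz": -0.89}, {"tx": -0.28, "ty": 0.042, "tz": -0.075, "wx": 0.002, "wy": 0.002, "wz": -1.01}, {"tx": -0.309, "ty": 0.046, "tz": -0.075, "wx": 0.002, "wy": 0.002, "wz": -1.13}])

```text
time_s: 20.17
tool_pos: [0.5275, -0.3357, 0.1028]
tool_rot: [180.0, -0.1, 152.8]
ft_force: [0.7, -0.0, -0.8]
grip_width: 0.0085
```

```bash
python3 - <<'E'
from h import *
plan(.5285,-.3337,.065,157.7)
E
```

```text
t [0.0, 0.0022, 0.0378] w [0.0006, -0.0011, -0.0848] q6 goal -101.2 cur q6 -96.4 yaw [180.0, -0.1, 152.8] pos [0.5275, -0.3357, 0.1028] time 20.17 gw 0.0085 f [0.7, -0.0, -0.8] tq [0.02, -0.06, -0.0]
```

Request:
send_rows(steps=[{"tx": 0, "ty": 0.002, "tz": 0.01, "wx": 0, "wy": -0.001, "wz": -0.085}, {"tx": 0, "ty": 0.002, "tz": 0.02, "wx": 0, "wy": -0.001, "wz": -0.085}, {"tx": 0, "ty": 0.002, "tz": 0.03, "wx": 0, "wy": -0.001, "wz": -0.085}, {"tx": 0, "ty": 0.002, "tz": 0.038, "wx": 0, "wy": -0.001, "wz": -0.085}, {"tx": 0, "ty": 0.002, "tz": 0.038, "wx": 0, "wy": -0.001, "wz": -0.085}, {"tx": 0, "ty": 0.002, "tz": 0.038, "wx": 0, "wy": -0.001, "wz": -0.085}, {"tx": 0, "ty": 0.002, "tz": 0.038, "wx": 0, "wy": -0.001, "wz": -0.085}, {"tx": 0, "ty": 0.002, "tz": 0.038, "wx": 0, "wy": -0.001, "wz": -0.085}, {"tx": 0, "ty": 0.002, "tz": 0.038, "wx": 0, "wy": -0.001, "wz": -0.085}, {"tx": 0, "ty": 0.002, "tz": 0.038, "wx": 0, "wy": -0.001, "wz": -0.085}])

```text
time_s: 21.0
tool_pos: [0.5287, -0.3339, 0.0654]
tool_rot: [180.0, 0.1, 157.7]
ft_force: [0.9, 0.1, -1.1]
grip_width: 0.0078
```

```bash
python3 - <<'E'
from h import *
plan(.5287,-.3337,.034,157.7)
c=cam("wrist"); np.savez("pics/B3.npz",K=c[1],R=c[2],t=c[3],o=[100,120],im=c[0])
p,_,s=pose(); jigov("B3","B3o",.528,-.3335,-11.8,(p[0],p[1],p[2]-.028,s["tool_rot"][2]-180+10.6))
E
```

```text
t [0.0001, 0.0002, 0.0314] w [0.0004, 0.001, 0.0004] q6 goal -101.2 cur q6 -101.1 yaw [180.0, 0.1, 157.7] pos [0.5287, -0.3339, 0.0654] time 21.0 gw 0.0078 f [0.9, 0.1, -1.1] tq [-0.04, -0.05, 0.01]
```

View pics/B3o.png

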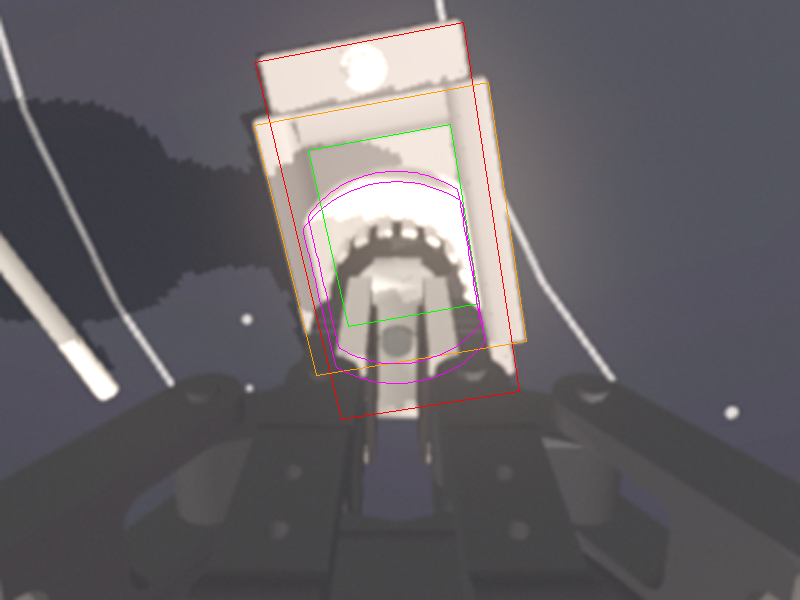

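Request:
send_rows(steps=[{"tx": 0, "ty": 0, "tz": 0.008, "wx": 0, "wy": 0, "wz": 0}, {"tx": 0, "ty": 0, "tz": 0.014, "wx": 0, "wy": 0, "wz": 0}, {"tx": 0, "ty": 0, "tz": 0.019, "wx": 0, "wy": 0, "wz": 0}, {"tx": 0, "ty": 0, "tz": 0.024, "wx": 0, "wy": 0, "wz": 0}, {"tx": 0, "ty": 0, "tz": 0.027, "wx": 0, "wy": 0, "wz": 0}, {"tx": 0, "ty": 0, "tz": 0.029, "wx": 0, "wy": 0, "wz": 0}, {"tx": 0, "ty": 0, "tz": 0.031, "wx": 0, "wy": 0, "wz": 0}, {"tx": 0, "ty": 0, "tz": 0.0315, "wx": 0, "wy": 0, "wz": 0}, {"tx": 0, "ty": 0, "tz": 0.0315, "wx": 0, "wy": 0, "wz": 0}, {"tx": 0, "ty": 0, "tz": 0.0315, "wx": 0, "wy": 0, "wz": 0}])

```text
time_s: 21.88
tool_pos: [0.5286, -0.3339, 0.0344]
tool_rot: [180.0, 0.1, 157.7]
ft_force: [-1.2, 0.8, 4.4]
grip_width: 0.0081
```

```bash
python3 - <<'E'
from h import *
plan(.5287,-.3337,.034,157.7)
E
```

```text
t [-0.0, 0.0002, 0.0004] w [0.0003, 0.001, 0.0002] q6 goal -101.2 cur q6 -101.1 yaw [180.0, 0.1, 157.7] pos [0.5286, -0.3339, 0.0344] time 21.88 gw 0.0081 f [-1.2, 0.8, 4.4] tq [0.22, 0.33, 0.03]
```

Request:
send_rows(steps=[{"tx": 0, "ty": 0, "tz": 0, "wx": 0, "wy": 0, "wz": 0.12}, {"tx": 0, "ty": 0, "tz": 0, "wx": 0, "wy": 0, "wz": 0.24}, {"tx": 0, "ty": 0, "tz": 0, "wx": 0, "wy": 0, "wz": 0.36}, {"tx": 0, "ty": 0, "tz": 0, "wx": 0, "wy": 0, "wz": 0.48}, {"tx": 0, "ty": 0, "tz": 0, "wx": 0, "wy": 0, "wz": 0.6}, {"tx": 0, "ty": 0, "tz": 0, "wx": 0, "wy": 0, "wz": 0.72}, {"tx": 0, "ty": 0, "tz": 0, "wx": 0, "wy": 0, "wz": 0.84}, {"tx": 0, "ty": 0, "tz": 0, "wx": 0, "wy": 0, "wz": 0.96}, {"tx": 0, "ty": 0, "tz": 0, "wx": 0, "wy": 0, "wz": 1.08}, {"tx": 0, "ty": 0, "tz": 0, "wx": 0, "wy": 0, "wz": 1.2}])

```text
time_s: 22.72
tool_pos: [0.5287, -0.3343, 0.0346]
tool_rot: [179.9, 0.1, 88.7]
ft_force: [-0.6, -0.6, -0.1]
grip_width: 0.0078
```

Request:
send_rows(steps=[{"tx": 0, "ty": 0, "tz": 0, "wx": 0, "wy": 0, "wz": 0.12}, {"tx": 0, "ty": 0, "tz": 0, "wx": 0, "wy": 0, "wz": 0.24}, {"tx": 0, "ty": 0, "tz": 0, "wx": 0, "wy": 0, "wz": 0.36}, {"tx": 0, "ty": 0, "tz": 0, "wx": 0, "wy": 0, "wz": 0.48}, {"tx": 0, "ty": 0, "tz": 0, "wx": 0, "wy": 0, "wz": 0.6}, {"tx": 0, "ty": 0, "tz": 0, "wx": 0, "wy": 0, "wz": 0.72}, {"tx": 0, "ty": 0, "tz": 0, "wx": 0, "wy": 0, "wz": 0.84}, {"tx": 0, "ty": 0, "tz": 0, "wx": 0, "wy": 0, "wz": 0.96}, {"tx": 0, "ty": 0, "tz": 0, "wx": 0, "wy": 0, "wz": 1.08}, {"tx": 0, "ty": 0, "tz": 0, "wx": 0, "wy": 0, "wz": 1.2}])

```text
time_s: 23.55
tool_pos: [0.5286, -0.3344, 0.0346]
tool_rot: [179.9, -0.0, 19.6]
ft_force: [-0.3, 0.0, -0.1]
grip_width: 0.008
```

```bash
python3 - <<'E'
from h import *
plan(.5287,-.3337,.034,0)
E
```

```text
t [0.0003, -0.0006, 0.0006] w [0.0015, -0.0009, 0.3427] q6 goal 56.5 cur q6 37.0 yaw [179.9, -0.0, 19.6] pos [0.5286, -0.3344, 0.0346] time 23.55 gw 0.008 f [-0.3, 0.0, -0.1] tq [0.05, 0.22, 0.26]
```

Request:
send_rows(steps=[{"tx": 0, "ty": 0, "tz": 0, "wx": 0, "wy": 0, "wz": 0.07}, {"tx": 0, "ty": 0, "tz": 0, "wx": 0, "wy": 0, "wz": 0.14}, {"tx": 0, "ty": 0, "tz": 0, "wx": 0, "wy": 0, "wz": 0.2}, {"tx": 0, "ty": 0, "tz": 0, "wx": 0, "wy": 0, "wz": 0.25}, {"tx": 0, "ty": 0, "tz": 0, "wx": 0, "wy": 0, "wz": 0.28}, {"tx": 0, "ty": 0, "tz": 0, "wx": 0, "wy": 0, "wz": 0.31}, {"tx": 0, "ty": 0, "tz": 0, "wx": 0, "wy": 0, "wz": 0.33}, {"tx": 0, "ty": 0, "tz": 0, "wx": 0, "wy": 0, "wz": 0.34}, {"tx": 0, "ty": 0, "tz": 0, "wx": 0, "wy": 0, "wz": 0.35}, {"tx": 0, "ty": 0, "tz": 0, "wx": 0, "wy": 0, "wz": 0.35}])

```text
time_s: 24.38
tool_pos: [0.5287, -0.3344, 0.0345]
tool_rot: [179.9, -0.1, -0.4]
ft_force: [0.4, 0.6, 1.0]
grip_width: 0.0081
```

```bash
python3 - <<'E'
from h import *
plan(.43,0.1,.26,40)
E
```

```text
t [-0.1013, -0.4333, -0.2263] w [0.0019, -0.0006, -0.7048] q6 goal 61.9 cur q6 57.1 yaw [179.9, -0.1, -0.4] pos [0.5287, -0.3344, 0.0345] time 24.38 gw 0.0081 f [0.4, 0.6, 1.0] tq [0.11, 0.11, 0.4]
```

Request:
send_rows(steps=[{"tx": 0, "ty": 0, "tz": 0, "wx": 0, "wy": 0, "wz": 0.01}, {"tx": 0, "ty": 0, "tz": 0, "wx": 0, "wy": 0, "wz": 0.02}, {"tx": 0, "ty": 0, "tz": 0, "wx": 0, "wy": 0, "wz": 0.03}, {"tx": 0, "ty": 0, "tz": 0, "wx": 0, "wy": 0, "wz": 0.04}, {"tx": 0, "ty": 0, "tz": 0, "wx": 0, "wy": 0, "wz": 0.04}, {"tx": 0, "ty": 0, "tz": 0, "wx": 0, "wy": 0, "wz": 0.04}, {"tx": 0, "ty": 0, "tz": 0, "wx": 0, "wy": 0, "wz": 0.04}, {"tx": 0, "ty": 0, "tz": 0, "wx": 0, "wy": 0, "wz": 0.04}, {"tx": 0, "ty": 0, "tz": 0, "wx": 0, "wy": 0, "wz": 0.04}, {"tx": 0, "ty": 0, "tz": 0, "wx": 0, "wy": 0, "wz": 0.04}])

```text
time_s: 25.22
tool_pos: [0.5289, -0.3344, 0.0346]
tool_rot: [179.9, -0.1, -2.7]
ft_force: [1.3, 0.5, -0.3]
grip_width: 0.008
```

```bash
python3 - <<'E'
from h import *
plan(.43,0.1,.26,40)
E
```

```text
t [-0.1186, -0.429, -0.2263] w [0.0022, -0.001, -0.7447] q6 goal 61.9 cur q6 59.4 yaw [179.9, -0.1, -2.7] pos [0.5289, -0.3344, 0.0346] time 25.22 gw 0.008 f [1.3, 0.5, -0.3] tq [0.13, -0.15, 0.89]
```

Request:
send_rows(steps=[{"tx": 0, "ty": 0, "tz": 0, "wx": 0, "wy": 0, "wz": -0.07}, {"tx": 0, "ty": 0, "tz": -0.01, "wx": 0, "wy": 0, "wz": -0.07}, {"tx": 0, "ty": 0, "tz": -0.03, "wx": 0, "wy": 0, "wz": -0.07}, {"tx": 0, "ty": 0, "tz": -0.06, "wx": 0, "wy": 0, "wz": -0.07}, {"tx": 0, "ty": 0, "tz": -0.1, "wx": 0, "wy": 0, "wz": -0.07}, {"tx": -0.01, "ty": -0.03, "tz": -0.13, "wx": 0, "wy": 0, "wz": -0.15}, {"tx": -0.02, "ty": -0.06, "tz": -0.155, "wx": 0, "wy": 0, "wz": -0.25}, {"tx": -0.03, "ty": -0.095, "tz": -0.175, "wx": 0, "wy": 0, "wz": -0.35}, {"tx": -0.04, "ty": -0.13, "tz": -0.18, "wx": 0, "wy": 0, "wz": -0.45}, {"tx": -0.05, "ty": -0.17, "tz": -0.18, "wx": 0, "wy": 0, "wz": -0.5}])

```text
time_s: 26.05
tool_pos: [0.4869, -0.1614, 0.2172]
tool_rot: [179.7, -0.3, 25.9]
ft_force: [1.4, 0.8, -1.4]
grip_width: 0.0079
```

```bash
python3 - <<'E'
from h import *
plan(.4923,.3007,.2,25.4)
E
```

```text
t [0.2065, -0.4135, 0.0158] w [0.0059, -0.0051, 0.0086] q6 goal 94.8 cur q6 44.5 yaw [179.7, -0.3, 25.9] pos [0.4869, -0.1614, 0.2172] time 26.05 gw 0.0079 f [1.4, 0.8, -1.4] tq [0.03, -0.06, 0.02]
```

Request:
send_rows(steps=[{"tx": 0.206, "ty": -0.413, "tz": 0.005, "wx": 0.006, "wy": -0.005, "wz": 0.008}, {"tx": 0.206, "ty": -0.413, "tz": 0.005, "wx": 0.006, "wy": -0.005, "wz": 0.008}, {"tx": 0.206, "ty": -0.413, "tz": 0.005, "wx": 0.006, "wy": -0.005, "wz": 0.008}, {"tx": 0.206, "ty": -0.413, "tz": 0.005, "wx": 0.006, "wy": -0.005, "wz": 0.008}, {"tx": 0.206, "ty": -0.413, "tz": 0.005, "wx": 0.006, "wy": -0.005, "wz": 0.008}, {"tx": 0.206, "ty": -0.413, "tz": 0.005, "wx": 0.006, "wy": -0.005, "wz": 0.008}, {"tx": 0.206, "ty": -0.413, "tz": 0.005, "wx": 0.006, "wy": -0.005, "wz": 0.008}, {"tx": 0.206, "ty": -0.413, "tz": 0.005, "wx": 0.006, "wy": -0.005, "wz": 0.008}, {"tx": 0.206, "ty": -0.413, "tz": 0.005, "wx": 0.006, "wy": -0.005, "wz": 0.008}, {"tx": 0.206, "ty": -0.413, "tz": 0.005, "wx": 0.006, "wy": -0.005, "wz": 0.008}])

```text
time_s: 26.88
tool_pos: [0.4908, 0.2566, 0.2118]
tool_rot: [-180.0, -0.0, 25.2]
ft_force: [0.9, -1.3, -1.5]
grip_width: 0.0082
```

```bash
python3 - <<'E'
from h import *
plan(.4923,.3007,.1145,25.4)
c=cam("wrist"); save(c[0],"B5",None,1.2)
E
```

```text
t [0.0201, -0.0392, 0.0974] w [-0.0006, -0.0005, -0.0033] q6 goal 94.8 cur q6 91.2 yaw [-180.0, -0.0, 25.2] pos [0.4908, 0.2566, 0.2118] time 26.88 gw 0.0082 f [0.9, -1.3, -1.5] tq [-0.02, -0.06, 0.02]
```

View pics/B5.png

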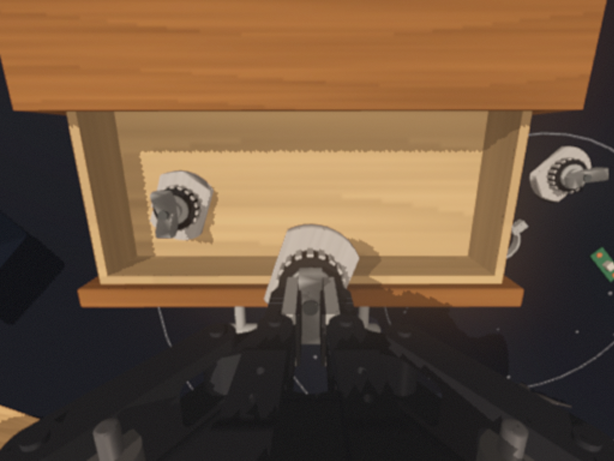

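Request:
send_rows(steps=[{"tx": 0.02, "ty": -0.039, "tz": 0, "wx": 0, "wy": 0, "wz": -0.003}, {"tx": 0.02, "ty": -0.039, "tz": 0.01, "wx": 0, "wy": 0, "wz": -0.003}, {"tx": 0.02, "ty": -0.039, "tz": 0.035, "wx": 0, "wy": 0, "wz": -0.003}, {"tx": 0.02, "ty": -0.039, "tz": 0.06, "wx": 0, "wy": 0, "wz": -0.003}, {"tx": 0.02, "ty": -0.039, "tz": 0.078, "wx": 0, "wy": 0, "wz": -0.003}, {"tx": 0.02, "ty": -0.039, "tz": 0.088, "wx": 0, "wy": 0, "wz": -0.003}, {"tx": 0.02, "ty": -0.039, "tz": 0.093, "wx": 0, "wy": 0, "wz": -0.003}, {"tx": 0.02, "ty": -0.039, "tz": 0.096, "wx": 0, "wy": 0, "wz": -0.003}, {"tx": 0.02, "ty": -0.039, "tz": 0.0975, "wx": 0, "wy": 0, "wz": -0.003}, {"tx": 0.02, "ty": -0.039, "tz": 0.0975, "wx": 0, "wy": 0, "wz": -0.003}])

```text
time_s: 27.77
tool_pos: [0.4932, 0.3092, 0.1154]
tool_rot: [-179.6, -0.4, 25.5]
ft_force: [0.2, 0.2, -1.4]
grip_width: 0.0084
```

Request:
send_rows(steps=[{"tx": 0, "ty": 0.004, "tz": -0.001, "wx": 0, "wy": 0, "wz": 0}, {"tx": 0, "ty": 0.008, "tz": -0.001, "wx": 0, "wy": 0, "wz": 0}, {"tx": 0, "ty": 0.008, "tz": -0.001, "wx": 0, "wy": 0, "wz": 0}, {"tx": 0, "ty": 0.008, "tz": 0, "wx": 0, "wy": 0, "wz": 0}, {"tx": 0, "ty": 0.008, "tz": 0.001, "wx": 0, "wy": 0, "wz": 0}, {"tx": 0, "ty": 0.008, "tz": 0.002, "wx": 0, "wy": 0, "wz": 0}, {"tx": 0, "ty": 0.008, "tz": 0.002, "wx": 0, "wy": 0, "wz": 0}, {"tx": 0, "ty": 0.008, "tz": 0.002, "wx": 0, "wy": 0, "wz": 0}, {"tx": 0, "ty": 0.008, "tz": 0.002, "wx": 0, "wy": 0, "wz": 0}, {"tx": 0, "ty": 0.008, "tz": 0.002, "wx": 0, "wy": 0, "wz": 0}])

```text
time_s: 28.6
tool_pos: [0.4973, 0.3023, 0.1145]
tool_rot: [-179.6, -0.5, 25.6]
ft_force: [-0.4, -1.1, 5.8]
grip_width: 0.0081
```

Request:
send_rows(claw=25, steps=[{"tx": 0, "ty": 0, "tz": 0, "wx": 0, "wy": 0, "wz": 0}, {"tx": 0, "ty": 0, "tz": 0, "wx": 0, "wy": 0, "wz": 0}, {"tx": 0, "ty": 0, "tz": 0, "wx": 0, "wy": 0, "wz": 0}, {"tx": 0, "ty": 0, "tz": 0, "wx": 0, "wy": 0, "wz": 0}, {"tx": 0, "ty": 0, "tz": -0.01, "wx": 0, "wy": 0, "wz": 0}, {"tx": 0, "ty": 0, "tz": -0.025, "wx": 0, "wy": 0, "wz": 0}, {"tx": 0, "ty": 0, "tz": -0.05, "wx": 0, "wy": 0, "wz": 0}, {"tx": 0, "ty": 0, "tz": -0.08, "wx": 0, "wy": 0, "wz": 0}, {"tx": 0, "ty": 0, "tz": -0.12, "wx": 0, "wy": 0, "wz": 0}, {"tx": 0, "ty": 0, "tz": -0.16, "wx": 0, "wy": 0, "wz": 0}])

```text
time_s: 29.43
tool_pos: [0.496, 0.3003, 0.2762]
tool_rot: [-179.6, -0.4, 25.6]
ft_force: [0.8, 0.5, -0.2]
grip_width: 0.0213
```

```bash
python3 - <<'E'
from h import *
plan(.647,-.142,.2,70)
c=cam("wrist"); save(c[0],"B6",None,1.2)
E
```

```text
t [-0.0551, 0.4647, 0.0723] w [-0.0042, -0.0099, -0.7756] q6 goal 6.4 cur q6 94.2 yaw [-179.6, -0.4, 25.6] pos [0.496, 0.3003, 0.2762] time 29.43 gw 0.0213 f [0.8, 0.5, -0.2] tq [0.02, -0.07, -0.02]
```

View pics/B6.png

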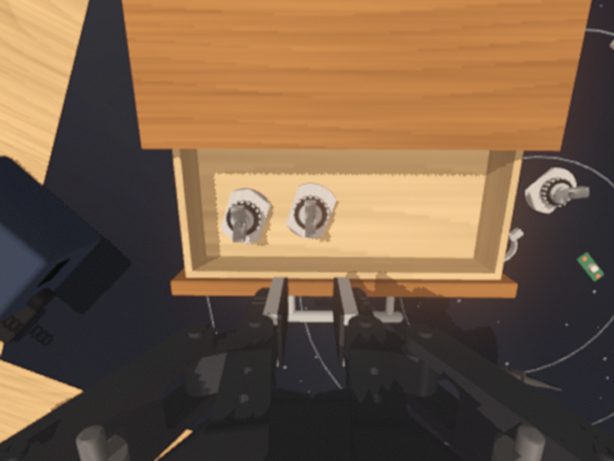

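Request:
send_rows(claw=50, steps=[{"tx": -0.055, "ty": 0.465, "tz": 0.03, "wx": -0.004, "wy": -0.01, "wz": -0.775}, {"tx": -0.055, "ty": 0.465, "tz": 0.03, "wx": -0.004, "wy": -0.01, "wz": -0.775}, {"tx": -0.055, "ty": 0.465, "tz": 0.03, "wx": -0.004, "wy": -0.01, "wz": -0.775}, {"tx": -0.055, "ty": 0.465, "tz": 0.03, "wx": -0.004, "wy": -0.01, "wz": -0.775}, {"tx": -0.055, "ty": 0.465, "tz": 0.03, "wx": -0.004, "wy": -0.01, "wz": -0.775}, {"tx": -0.055, "ty": 0.465, "tz": 0.03, "wx": -0.004, "wy": -0.01, "wz": -0.775}, {"tx": -0.055, "ty": 0.465, "tz": 0.03, "wx": -0.004, "wy": -0.01, "wz": -0.775}, {"tx": -0.055, "ty": 0.465, "tz": 0.03, "wx": -0.004, "wy": -0.01, "wz": -0.775}, {"tx": -0.055, "ty": 0.465, "tz": 0.03, "wx": -0.004, "wy": -0.01, "wz": -0.775}, {"tx": -0.055, "ty": 0.465, "tz": 0.03, "wx": -0.004, "wy": -0.01, "wz": -0.775}])

```text
time_s: 30.32
tool_pos: [0.6288, -0.0773, 0.2544]
tool_rot: [179.3, -0.8, 70.0]
ft_force: [0.7, 0.4, 0.6]
grip_width: 0.0429
```

```bash
python3 - <<'E'
from h import *
plan(.647,-.142,.18,70)
E
```

```text
t [-0.0556, 0.0384, 0.0741] w [0.0119, -0.0138, -0.0007] q6 goal 6.4 cur q6 11.5 yaw [179.3, -0.8, 70.0] pos [0.6288, -0.0773, 0.2544] time 30.32 gw 0.0429 f [0.7, 0.4, 0.6] tq [-0.0, -0.01, -0.0]
```

Request:
send_rows(steps=[{"tx": -0.055, "ty": 0.038, "tz": 0.074, "wx": 0.012, "wy": -0.014, "wz": 0}, {"tx": -0.055, "ty": 0.038, "tz": 0.074, "wx": 0.012, "wy": -0.014, "wz": 0}, {"tx": -0.055, "ty": 0.038, "tz": 0.074, "wx": 0.012, "wy": -0.014, "wz": 0}, {"tx": -0.055, "ty": 0.038, "tz": 0.074, "wx": 0.012, "wy": -0.014, "wz": 0}, {"tx": -0.055, "ty": 0.038, "tz": 0.074, "wx": 0.012, "wy": -0.014, "wz": 0}, {"tx": -0.055, "ty": 0.038, "tz": 0.074, "wx": 0.012, "wy": -0.014, "wz": 0}, {"tx": -0.055, "ty": 0.038, "tz": 0.074, "wx": 0.012, "wy": -0.014, "wz": 0}, {"tx": -0.055, "ty": 0.038, "tz": 0.074, "wx": 0.012, "wy": -0.014, "wz": 0}, {"tx": -0.055, "ty": 0.038, "tz": 0.074, "wx": 0.012, "wy": -0.014, "wz": 0}, {"tx": -0.055, "ty": 0.038, "tz": 0.074, "wx": 0.012, "wy": -0.014, "wz": 0}])

```text
time_s: 31.15
tool_pos: [0.647, -0.1406, 0.1812]
tool_rot: [179.9, -0.0, 70.0]
ft_force: [0.3, 0.4, -0.2]
grip_width: 0.0427
```

```bash
python3 - <<'E'
from h import *
plan(.647,-.142,.18,70)
look("C1",(.647,-.142))
E
```

```text
t [-0.0014, 0.0005, 0.0012] w [0.0013, -0.0, 0.0004] q6 goal 6.4 cur q6 6.7 yaw [179.9, -0.0, 70.0] pos [0.647, -0.1406, 0.1812] time 31.15 gw 0.0427 f [0.3, 0.4, -0.2] tq [0.04, -0.01, 0.01]
crop 199 122
```

View pics/C1.png

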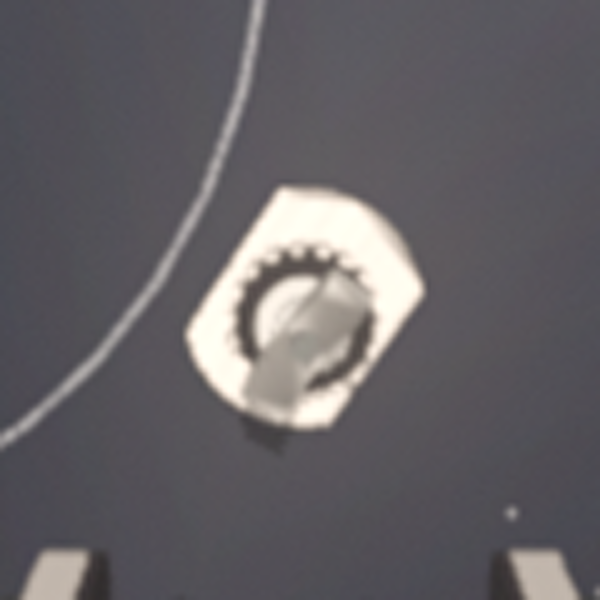

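```bash
python3 - <<'E'
from h import *
W=px("C1",[(306,310)],.010)[0]
X,Y,F,B=fit("C1",*W,36,30)
print("delta",B-F,"jig yaw",168.2+B-F)
for b in (B,B+180,B-180): plan(X,Y,.095,b)
E
```

```text
flange 0.6449 -0.1471 flat 36.3 blade 32.3 blade off mm [ 0.7 -0.1] score -82.9 -44.4
delta -3.966155490404269 jig yaw 164.2338445095957
t [-0.0067, 0.0002, 0.0859] w [0.0008, -0.0002, 0.6574] q6 goal 43.6 cur q6 6.7 yaw [180.0, 0.0, 70.0] pos [0.6469, -0.1407, 0.1809] time 31.2 gw 0.0427 f [0.0, 0.3, -0.4] tq [-0.02, 0.0, -0.03]
t [-0.0067, 0.0002, 0.0859] w [0.0003, 0.001, -2.4842] q6 goal -136.4 cur q6 6.7 yaw [180.0, 0.0, 70.0] pos [0.6469, -0.1407, 0.1809] time 31.2 gw 0.0427 f [0.0, 0.3, -0.4] tq [-0.02, 0.0, -0.03]
t [-0.0067, 0.0002, 0.0859] w [0.0003, 0.001, -2.4842] q6 goal -136.4 cur q6 6.7 yaw [180.0, 0.0, 70.0] pos [0.6469, -0.1407, 0.1809] time 31.2 gw 0.0427 f [0.0, 0.3, -0.4] tq [-0.02, 0.0, -0.03]
```

View pics/C1_o.png

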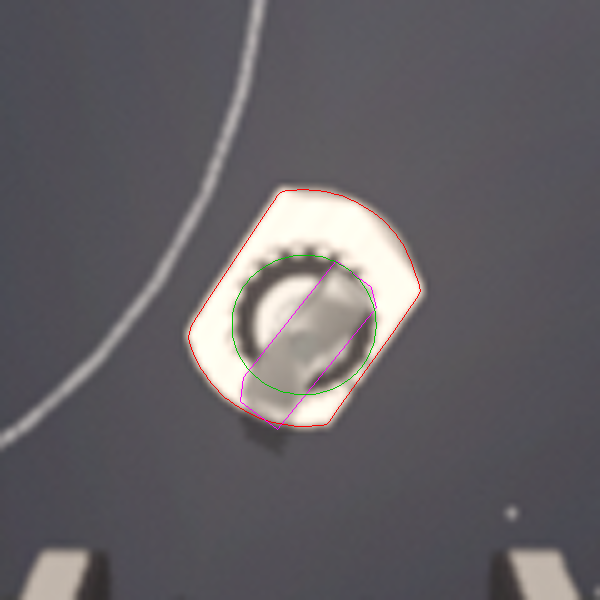

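Request:
send_rows(steps=[{"tx": -0.0067, "ty": 0, "tz": 0.02, "wx": 0, "wy": 0, "wz": -0.12}, {"tx": -0.0067, "ty": 0, "tz": 0.04, "wx": 0, "wy": 0, "wz": -0.24}, {"tx": -0.0067, "ty": 0, "tz": 0.06, "wx": 0, "wy": 0, "wz": -0.36}, {"tx": -0.0067, "ty": 0, "tz": 0.08, "wx": 0, "wy": 0, "wz": -0.48}, {"tx": -0.0067, "ty": 0, "tz": 0.086, "wx": 0, "wy": 0, "wz": -0.6}, {"tx": -0.0067, "ty": 0, "tz": 0.086, "wx": 0, "wy": 0, "wz": -0.72}, {"tx": -0.0067, "ty": 0, "tz": 0.086, "wx": 0, "wy": 0, "wz": -0.84}, {"tx": -0.0067, "ty": 0, "tz": 0.086, "wx": 0, "wy": 0, "wz": -0.96}, {"tx": -0.0067, "ty": 0, "tz": 0.086, "wx": 0, "wy": 0, "wz": -1.08}, {"tx": -0.0067, "ty": 0, "tz": 0.086, "wx": 0, "wy": 0, "wz": -1.2}])

```text
time_s: 32.03
tool_pos: [0.6448, -0.1469, 0.095]
tool_rot: [180.0, 0.1, 139.1]
ft_force: [-0.6, 0.1, 0.2]
grip_width: 0.0427
```

Request:
send_rows(steps=[{"tx": 0, "ty": 0, "tz": 0, "wx": 0, "wy": 0, "wz": -0.12}, {"tx": 0, "ty": 0, "tz": 0, "wx": 0, "wy": 0, "wz": -0.24}, {"tx": 0, "ty": 0, "tz": 0, "wx": 0, "wy": 0, "wz": -0.36}, {"tx": 0, "ty": 0, "tz": 0, "wx": 0, "wy": 0, "wz": -0.48}, {"tx": 0, "ty": 0, "tz": 0, "wx": 0, "wy": 0, "wz": -0.6}, {"tx": 0, "ty": 0, "tz": 0, "wx": 0, "wy": 0, "wz": -0.72}, {"tx": 0, "ty": 0, "tz": 0, "wx": 0, "wy": 0, "wz": -0.84}, {"tx": 0, "ty": 0, "tz": 0, "wx": 0, "wy": 0, "wz": -0.96}, {"tx": 0, "ty": 0, "tz": 0, "wx": 0, "wy": 0, "wz": -1.08}, {"tx": 0, "ty": 0, "tz": 0, "wx": 0, "wy": 0, "wz": -1.2}])

```text
time_s: 32.87
tool_pos: [0.6449, -0.1468, 0.0952]
tool_rot: [-180.0, 0.0, -151.8]
ft_force: [0.4, -0.3, 0.7]
grip_width: 0.0427
```

```bash
python3 - <<'E'
from h import *
plan(.6449,-.1471,.0275,212.3)
look("C2",(.6449,-.1471))
fit("C2",.6449,-.1471,36.3,32.3,rng=10)
E
```

```text
t [0.0002, -0.0003, 0.0677] w [-0.0008, 0.0008, -0.0714] q6 goal -136.3 cur q6 -132.0 yaw [-180.0, 0.0, -151.8] pos [0.6449, -0.1468, 0.0952] time 32.87 gw 0.0427 f [0.4, -0.3, 0.7] tq [-0.01, 0.02, 0.07]
crop 196 145
flange 0.645 -0.1459 flat 35.8 blade 33.7 blade off mm [-1.1 -0.9] score -68.6 -36.3
```

View pics/C2_o.png

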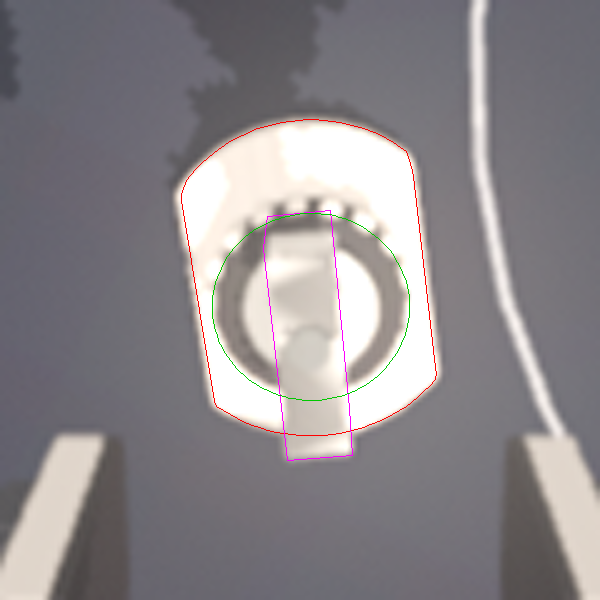

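Request:
send_rows(steps=[{"tx": 0, "ty": 0, "tz": 0, "wx": 0, "wy": 0, "wz": -0.078}, {"tx": 0, "ty": 0, "tz": 0.03, "wx": 0, "wy": 0, "wz": -0.078}, {"tx": 0, "ty": 0, "tz": 0.05, "wx": 0, "wy": 0, "wz": -0.078}, {"tx": 0, "ty": 0, "tz": 0.06, "wx": 0, "wy": 0, "wz": -0.078}, {"tx": 0, "ty": 0, "tz": 0.0675, "wx": 0, "wy": 0, "wz": -0.078}, {"tx": 0, "ty": 0, "tz": 0.0675, "wx": 0, "wy": 0, "wz": -0.078}, {"tx": 0, "ty": 0, "tz": 0.0675, "wx": 0, "wy": 0, "wz": -0.078}, {"tx": 0, "ty": 0, "tz": 0.0675, "wx": 0, "wy": 0, "wz": -0.078}, {"tx": 0, "ty": 0, "tz": 0.0675, "wx": 0, "wy": 0, "wz": -0.078}, {"tx": 0, "ty": 0, "tz": 0.0675, "wx": 0, "wy": 0, "wz": -0.078}])

```text
time_s: 33.75
tool_pos: [0.6456, -0.147, 0.0288]
tool_rot: [-179.9, 0.1, -147.1]
ft_force: [-0.8, -0.2, -0.1]
grip_width: 0.0427
```

Request:
send_rows(claw=0, grip_force=80, steps=[{"tx": 0, "ty": 0, "tz": 0, "wx": 0, "wy": 0, "wz": 0}, {"tx": 0, "ty": 0, "tz": 0, "wx": 0, "wy": 0, "wz": 0}, {"tx": 0, "ty": 0, "tz": 0, "wx": 0, "wy": 0, "wz": 0}, {"tx": 0, "ty": 0, "tz": 0, "wx": 0, "wy": 0, "wz": 0}, {"tx": 0, "ty": 0, "tz": 0, "wx": 0, "wy": 0, "wz": 0}, {"tx": 0, "ty": 0, "tz": 0, "wx": 0, "wy": 0, "wz": 0}, {"tx": 0, "ty": 0, "tz": 0, "wx": 0, "wy": 0, "wz": 0}, {"tx": 0, "ty": 0, "tz": 0, "wx": 0, "wy": 0, "wz": 0}, {"tx": 0, "ty": 0, "tz": 0, "wx": 0, "wy": 0, "wz": 0}, {"tx": 0, "ty": 0, "tz": 0, "wx": 0, "wy": 0, "wz": 0}])

```text
time_s: 34.58
tool_pos: [0.646, -0.1472, 0.0294]
tool_rot: [-179.8, 0.2, -147.1]
ft_force: [-0.7, -1.3, 5.5]
grip_width: 0.0079
```

```bash
python3 - <<'E'
from h import *
plan(.5287,-.3337,.065,165)
E
```

```text
t [0.1996, -0.0931, -0.0358] w [-0.0019, 0.004, 0.8356] q6 goal -108.5 cur q6 -136.7 yaw [-179.8, 0.2, -147.1] pos [0.646, -0.1472, 0.0294] time 34.58 gw 0.0079 f [-0.7, -1.3, 5.5] tq [-0.04, 0.08, 0.04]
```

Request:
send_rows(steps=[{"tx": 0, "ty": 0, "tz": -0.035, "wx": 0, "wy": 0, "wz": 0.05}, {"tx": 0, "ty": 0, "tz": -0.07, "wx": 0, "wy": 0, "wz": 0.17}, {"tx": 0.036, "ty": -0.017, "tz": -0.075, "wx": -0.002, "wy": 0.004, "wz": 0.29}, {"tx": 0.073, "ty": -0.034, "tz": -0.075, "wx": -0.002, "wy": 0.004, "wz": 0.41}, {"tx": 0.11, "ty": -0.051, "tz": -0.075, "wx": -0.002, "wy": 0.004, "wz": 0.53}, {"tx": 0.147, "ty": -0.068, "tz": -0.075, "wx": -0.002, "wy": 0.004, "wz": 0.65}, {"tx": 0.18, "ty": -0.084, "tz": -0.07, "wx": -0.002, "wy": 0.004, "wz": 0.77}, {"tx": 0.2, "ty": -0.093, "tz": -0.055, "wx": -0.002, "wy": 0.004, "wz": 0.836}, {"tx": 0.2, "ty": -0.093, "tz": -0.04, "wx": -0.002, "wy": 0.004, "wz": 0.836}, {"tx": 0.2, "ty": -0.093, "tz": -0.037, "wx": -0.002, "wy": 0.004, "wz": 0.836}])

```text
time_s: 35.42
tool_pos: [0.5254, -0.3338, 0.0629]
tool_rot: [179.9, -0.4, 164.8]
ft_force: [-0.7, -0.1, -1.2]
grip_width: 0.0081
```

Request:
send_rows(steps=[{"tx": 0, "ty": 0, "tz": 0, "wx": 0, "wy": 0, "wz": 0}, {"tx": 0, "ty": 0, "tz": 0, "wx": 0, "wy": 0, "wz": 0}, {"tx": 0, "ty": 0, "tz": 0, "wx": 0, "wy": 0, "wz": 0}, {"tx": 0, "ty": 0, "tz": 0, "wx": 0, "wy": 0, "wz": 0}, {"tx": 0, "ty": 0, "tz": 0, "wx": 0, "wy": 0, "wz": 0}, {"tx": 0, "ty": 0, "tz": 0, "wx": 0, "wy": 0, "wz": 0}, {"tx": 0, "ty": 0, "tz": 0, "wx": 0, "wy": 0, "wz": 0}, {"tx": 0, "ty": 0, "tz": 0, "wx": 0, "wy": 0, "wz": 0}, {"tx": 0, "ty": 0, "tz": 0, "wx": 0, "wy": 0, "wz": 0}, {"tx": 0, "ty": 0, "tz": 0, "wx": 0, "wy": 0, "wz": 0}])

```text
time_s: 36.25
tool_pos: [0.5254, -0.3338, 0.0629]
tool_rot: [179.9, -0.4, 164.8]
ft_force: [-0.4, 0.3, -0.9]
grip_width: 0.0082
```

```bash
python3 - <<'E'
from h import *
plan(.5287,-.3337,.0355,165.1)
c=cam("wrist"); np.savez("pics/C3.npz",K=c[1],R=c[2],t=c[3],o=[100,120],im=c[0])
p,_,s=pose(); jigov("C3","C3o",.528,-.3335,-11.8,(p[0],p[1],p[2]-.029,s["tool_rot"][2]-180+3.1))
E
```

```text
t [-0.0033, 0.0009, 0.0274] w [0.0023, -0.0061, -0.0051] q6 goal -108.6 cur q6 -108.3 yaw [179.9, -0.4, 164.8] pos [0.5254, -0.3338, 0.0629] time 36.25 gw 0.0082 f [-0.4, 0.3, -0.9] tq [-0.0, 0.01, 0.0]
```

View pics/C3o.png

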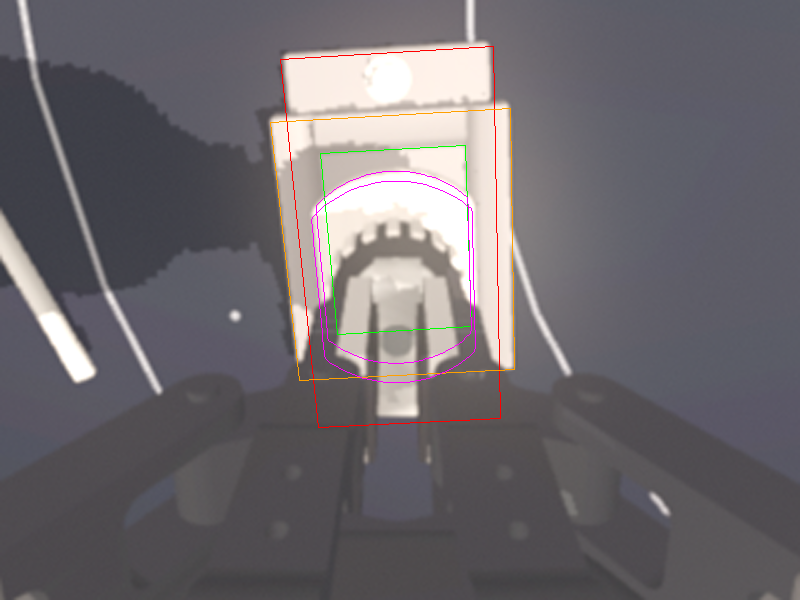

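Request:
send_rows(steps=[{"tx": -0.0033, "ty": 0.001, "tz": 0, "wx": 0.002, "wy": -0.006, "wz": -0.005}, {"tx": -0.0033, "ty": 0.001, "tz": 0, "wx": 0.002, "wy": -0.006, "wz": -0.005}, {"tx": -0.0033, "ty": 0.001, "tz": 0.006, "wx": 0.002, "wy": -0.006, "wz": -0.005}, {"tx": -0.0033, "ty": 0.001, "tz": 0.012, "wx": 0.002, "wy": -0.006, "wz": -0.005}, {"tx": -0.0033, "ty": 0.001, "tz": 0.017, "wx": 0.002, "wy": -0.006, "wz": -0.005}, {"tx": -0.0033, "ty": 0.001, "tz": 0.022, "wx": 0.002, "wy": -0.006, "wz": -0.005}, {"tx": -0.0033, "ty": 0.001, "tz": 0.025, "wx": 0.002, "wy": -0.006, "wz": -0.005}, {"tx": -0.0033, "ty": 0.001, "tz": 0.027, "wx": 0.002, "wy": -0.006, "wz": -0.005}, {"tx": -0.0033, "ty": 0.001, "tz": 0.028, "wx": 0.002, "wy": -0.006, "wz": -0.005}, {"tx": -0.0033, "ty": 0.001, "tz": 0.028, "wx": 0.002, "wy": -0.006, "wz": -0.005}])

```text
time_s: 37.13
tool_pos: [0.5283, -0.3335, 0.0355]
tool_rot: [180.0, -0.1, 165.1]
ft_force: [-2.2, 1.0, 3.4]
grip_width: 0.0081
```

```bash
python3 - <<'E'
from h import *
plan(.5287,-.3337,.0355,165.1)
E
```

```text
t [-0.0004, -0.0001, -0.0] w [0.0005, -0.0009, -0.0001] q6 goal -108.6 cur q6 -108.4 yaw [180.0, -0.1, 165.1] pos [0.5283, -0.3335, 0.0355] time 37.13 gw 0.0081 f [-2.2, 1.0, 3.4] tq [0.21, 0.34, -0.01]
```

Seated (contact 3–5 N at the expected height). Turn.

Request:
send_rows(steps=[{"tx": 0, "ty": 0, "tz": 0, "wx": 0, "wy": 0, "wz": 0.12}, {"tx": 0, "ty": 0, "tz": 0, "wx": 0, "wy": 0, "wz": 0.24}, {"tx": 0, "ty": 0, "tz": 0, "wx": 0, "wy": 0, "wz": 0.36}, {"tx": 0, "ty": 0, "tz": 0, "wx": 0, "wy": 0, "wz": 0.48}, {"tx": 0, "ty": 0, "tz": 0, "wx": 0, "wy": 0, "wz": 0.6}, {"tx": 0, "ty": 0, "tz": 0, "wx": 0, "wy": 0, "wz": 0.72}, {"tx": 0, "ty": 0, "tz": 0, "wx": 0, "wy": 0, "wz": 0.84}, {"tx": 0, "ty": 0, "tz": 0, "wx": 0, "wy": 0, "wz": 0.96}, {"tx": 0, "ty": 0, "tz": 0, "wx": 0, "wy": 0, "wz": 1.08}, {"tx": 0, "ty": 0, "tz": 0, "wx": 0, "wy": 0, "wz": 1.2}])

```text
time_s: 37.97
tool_pos: [0.5283, -0.3338, 0.0356]
tool_rot: [-180.0, 0.0, 96.1]
ft_force: [-1.2, -1.0, -0.9]
grip_width: 0.0078
```

Request:
send_rows(steps=[{"tx": 0, "ty": 0, "tz": 0, "wx": 0, "wy": 0, "wz": 0.12}, {"tx": 0, "ty": 0, "tz": 0, "wx": 0, "wy": 0, "wz": 0.24}, {"tx": 0, "ty": 0, "tz": 0, "wx": 0, "wy": 0, "wz": 0.36}, {"tx": 0, "ty": 0, "tz": 0, "wx": 0, "wy": 0, "wz": 0.48}, {"tx": 0, "ty": 0, "tz": 0, "wx": 0, "wy": 0, "wz": 0.6}, {"tx": 0, "ty": 0, "tz": 0, "wx": 0, "wy": 0, "wz": 0.72}, {"tx": 0, "ty": 0, "tz": 0, "wx": 0, "wy": 0, "wz": 0.84}, {"tx": 0, "ty": 0, "tz": 0, "wx": 0, "wy": 0, "wz": 0.96}, {"tx": 0, "ty": 0, "tz": 0, "wx": 0, "wy": 0, "wz": 1.08}, {"tx": 0, "ty": 0, "tz": 0, "wx": 0, "wy": 0, "wz": 1.2}])

```text
time_s: 38.8
tool_pos: [0.5285, -0.3341, 0.0356]
tool_rot: [180.0, 0.0, 27.0]
ft_force: [0.3, -0.1, -0.6]
grip_width: 0.0079
```

```bash
python3 - <<'E'
from h import *
plan(.5287,-.3337,.034,-2)
E
```

```text
t [0.0004, -0.0002, 0.0016] w [0.0007, 0.0006, 0.5064] q6 goal 58.5 cur q6 29.7 yaw [180.0, 0.0, 27.0] pos [0.5285, -0.3341, 0.0356] time 38.8 gw 0.0079 f [0.3, -0.1, -0.6] tq [0.01, 0.0, 0.18]
```

Request:
send_rows(steps=[{"tx": 0, "ty": 0, "tz": 0, "wx": 0, "wy": 0, "wz": 0.1}, {"tx": 0, "ty": 0, "tz": 0, "wx": 0, "wy": 0, "wz": 0.2}, {"tx": 0, "ty": 0, "tz": 0, "wx": 0, "wy": 0, "wz": 0.28}, {"tx": 0, "ty": 0, "tz": 0, "wx": 0, "wy": 0, "wz": 0.34}, {"tx": 0, "ty": 0, "tz": 0, "wx": 0, "wy": 0, "wz": 0.39}, {"tx": 0, "ty": 0, "tz": 0, "wx": 0, "wy": 0, "wz": 0.43}, {"tx": 0, "ty": 0, "tz": 0, "wx": 0, "wy": 0, "wz": 0.46}, {"tx": 0, "ty": 0, "tz": 0, "wx": 0, "wy": 0, "wz": 0.48}, {"tx": 0, "ty": 0, "tz": 0, "wx": 0, "wy": 0, "wz": 0.5}, {"tx": 0, "ty": 0, "tz": 0, "wx": 0, "wy": 0, "wz": 0.5}])

```text
time_s: 39.63
tool_pos: [0.5285, -0.3342, 0.0357]
tool_rot: [179.9, 0.0, -1.6]
ft_force: [-0.4, -1.6, -0.5]
grip_width: 0.0081
```

```bash
python3 - <<'E'
from h import *
plan(.43,0.1,.26,40)
E
```

```text
t [-0.1104, -0.431, -0.225] w [0.0013, 0.001, -0.7254] q6 goal 61.9 cur q6 58.3 yaw [179.9, 0.0, -1.6] pos [0.5285, -0.3342, 0.0357] time 39.63 gw 0.0081 f [-0.4, -1.6, -0.5] tq [-0.03, 0.06, 0.68]
```

Request:
send_rows(steps=[{"tx": 0, "ty": 0, "tz": 0, "wx": 0, "wy": 0, "wz": -0.06}, {"tx": 0, "ty": 0, "tz": -0.01, "wx": 0, "wy": 0, "wz": -0.06}, {"tx": 0, "ty": 0, "tz": -0.03, "wx": 0, "wy": 0, "wz": -0.06}, {"tx": 0, "ty": 0, "tz": -0.06, "wx": 0, "wy": 0, "wz": -0.06}, {"tx": 0, "ty": 0, "tz": -0.1, "wx": 0, "wy": 0, "wz": -0.06}, {"tx": -0.01, "ty": -0.03, "tz": -0.13, "wx": 0, "wy": 0, "wz": -0.15}, {"tx": -0.02, "ty": -0.06, "tz": -0.155, "wx": 0, "wy": 0, "wz": -0.25}, {"tx": -0.03, "ty": -0.095, "tz": -0.175, "wx": 0, "wy": 0, "wz": -0.35}, {"tx": -0.04, "ty": -0.13, "tz": -0.18, "wx": 0, "wy": 0, "wz": -0.45}, {"tx": -0.05, "ty": -0.17, "tz": -0.18, "wx": 0, "wy": 0, "wz": -0.48}])

```text
time_s: 40.47
tool_pos: [0.4839, -0.1621, 0.2186]
tool_rot: [179.7, -0.2, 25.9]
ft_force: [0.9, 1.1, -2.1]
grip_width: 0.0078
```

```bash
python3 - <<'E'
from h import *
plan(.523,.243,.2,25.4)
c=cam("wrist"); save(c[0],"C5",None,1)
E
```

```text
t [0.2123, -0.3473, 0.0175] w [0.0054, -0.0037, 0.0093] q6 goal 88.3 cur q6 44.3 yaw [179.7, -0.2, 25.9] pos [0.4839, -0.1621, 0.2186] time 40.47 gw 0.0078 f [0.9, 1.1, -2.1] tq [0.05, -0.02, 0.02]
```

View pics/C5.png

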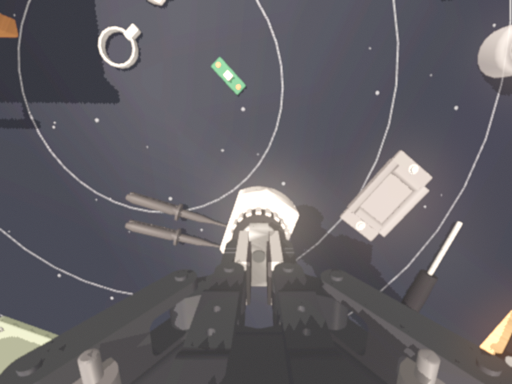

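Request:
send_rows(steps=[{"tx": 0.212, "ty": -0.347, "tz": 0.005, "wx": 0.005, "wy": -0.004, "wz": 0.009}, {"tx": 0.212, "ty": -0.347, "tz": 0.005, "wx": 0.005, "wy": -0.004, "wz": 0.009}, {"tx": 0.212, "ty": -0.347, "tz": 0.005, "wx": 0.005, "wy": -0.004, "wz": 0.009}, {"tx": 0.212, "ty": -0.347, "tz": 0.005, "wx": 0.005, "wy": -0.004, "wz": 0.009}, {"tx": 0.212, "ty": -0.347, "tz": 0.005, "wx": 0.005, "wy": -0.004, "wz": 0.009}, {"tx": 0.212, "ty": -0.347, "tz": 0.005, "wx": 0.005, "wy": -0.004, "wz": 0.009}, {"tx": 0.212, "ty": -0.347, "tz": 0.005, "wx": 0.005, "wy": -0.004, "wz": 0.009}, {"tx": 0.212, "ty": -0.347, "tz": 0.005, "wx": 0.005, "wy": -0.004, "wz": 0.009}, {"tx": 0.212, "ty": -0.347, "tz": 0.005, "wx": 0.005, "wy": -0.004, "wz": 0.009}, {"tx": 0.212, "ty": -0.347, "tz": 0.005, "wx": 0.005, "wy": -0.004, "wz": 0.009}])

```text
time_s: 41.35
tool_pos: [0.518, 0.2528, 0.2152]
tool_rot: [-179.4, 0.1, 25.4]
ft_force: [1.2, -0.6, -1.4]
grip_width: 0.0079
```

Request:
send_rows(steps=[{"tx": 0, "ty": 0, "tz": 0, "wx": 0, "wy": 0, "wz": 0}, {"tx": 0, "ty": 0, "tz": 0, "wx": 0, "wy": 0, "wz": 0}, {"tx": 0, "ty": 0, "tz": 0, "wx": 0, "wy": 0, "wz": 0}, {"tx": 0, "ty": 0, "tz": 0, "wx": 0, "wy": 0, "wz": 0}, {"tx": 0, "ty": 0, "tz": 0, "wx": 0, "wy": 0, "wz": 0}, {"tx": 0, "ty": 0, "tz": 0, "wx": 0, "wy": 0, "wz": 0}, {"tx": 0, "ty": 0, "tz": 0, "wx": 0, "wy": 0, "wz": 0}, {"tx": 0, "ty": 0, "tz": 0, "wx": 0, "wy": 0, "wz": 0}, {"tx": 0, "ty": 0, "tz": 0, "wx": 0, "wy": 0, "wz": 0}, {"tx": 0, "ty": 0, "tz": 0, "wx": 0, "wy": 0, "wz": 0}])

```text
time_s: 42.18
tool_pos: [0.5181, 0.2526, 0.2152]
tool_rot: [-179.4, 0.1, 25.4]
ft_force: [-0.3, -0.1, -1.6]
grip_width: 0.0076
```

```bash
python3 - <<'E'
from h import *
plan(.523,.243,.1155,25.4)
c=cam("wrist"); save(c[0],"C6",None,1.2)
E
```

```text
t [0.0005, 0.0118, 0.0996] w [-0.0106, 0.0015, 0.0003] q6 goal 88.3 cur q6 88.9 yaw [-179.4, 0.1, 25.4] pos [0.5181, 0.2526, 0.2152] time 42.18 gw 0.0076 f [-0.3, -0.1, -1.6] tq [-0.02, 0.03, 0.03]
```

View pics/C6.png

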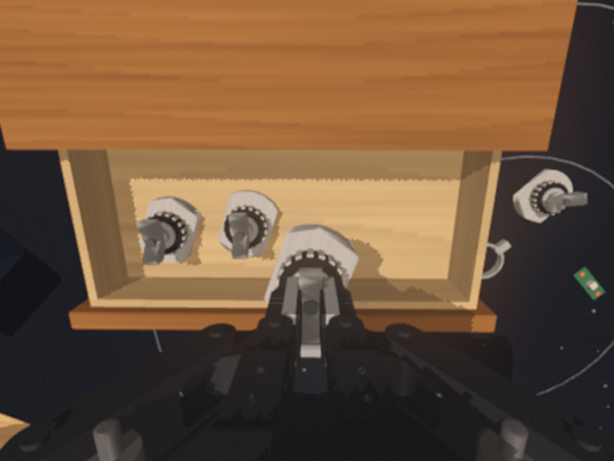

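Request:
send_rows(steps=[{"tx": 0, "ty": 0.012, "tz": 0, "wx": -0.01, "wy": 0.001, "wz": 0}, {"tx": 0, "ty": 0.012, "tz": 0.025, "wx": -0.01, "wy": 0.001, "wz": 0}, {"tx": 0, "ty": 0.012, "tz": 0.05, "wx": -0.01, "wy": 0.001, "wz": 0}, {"tx": 0, "ty": 0.012, "tz": 0.072, "wx": -0.01, "wy": 0.001, "wz": 0}, {"tx": 0, "ty": 0.012, "tz": 0.085, "wx": -0.01, "wy": 0.001, "wz": 0}, {"tx": 0, "ty": 0.012, "tz": 0.093, "wx": -0.01, "wy": 0.001, "wz": 0}, {"tx": 0, "ty": 0.012, "tz": 0.097, "wx": -0.01, "wy": 0.001, "wz": 0}, {"tx": 0, "ty": 0.012, "tz": 0.099, "wx": -0.01, "wy": 0.001, "wz": 0}, {"tx": 0, "ty": 0.012, "tz": 0.1, "wx": -0.01, "wy": 0.001, "wz": 0}, {"tx": 0, "ty": 0.012, "tz": 0.1, "wx": -0.01, "wy": 0.001, "wz": 0}])

```text
time_s: 43.07
tool_pos: [0.5232, 0.2428, 0.1158]
tool_rot: [-180.0, -0.1, 25.4]
ft_force: [-0.1, 0.3, -0.7]
grip_width: 0.0078
```

Request:
send_rows(claw=25, steps=[{"tx": 0, "ty": 0, "tz": 0, "wx": 0, "wy": 0, "wz": 0}, {"tx": 0, "ty": 0, "tz": 0, "wx": 0, "wy": 0, "wz": 0}, {"tx": 0, "ty": 0, "tz": 0, "wx": 0, "wy": 0, "wz": 0}, {"tx": 0, "ty": 0, "tz": 0, "wx": 0, "wy": 0, "wz": 0}, {"tx": 0, "ty": 0, "tz": -0.01, "wx": 0, "wy": 0, "wz": 0}, {"tx": 0, "ty": 0, "tz": -0.025, "wx": 0, "wy": 0, "wz": 0}, {"tx": 0, "ty": 0, "tz": -0.05, "wx": 0, "wy": 0, "wz": 0}, {"tx": 0, "ty": 0, "tz": -0.08, "wx": 0, "wy": 0, "wz": 0}, {"tx": 0, "ty": 0, "tz": -0.12, "wx": 0, "wy": 0, "wz": 0}, {"tx": 0, "ty": 0, "tz": -0.15, "wx": 0, "wy": 0, "wz": 0}])

```text
time_s: 43.9
tool_pos: [0.5234, 0.2429, 0.2696]
tool_rot: [-180.0, -0.2, 25.4]
ft_force: [0.7, 1.0, -0.1]
grip_width: 0.0211
```

```bash
python3 - <<'E'
from h import *
plan(.636,.037,.19,59)
c=cam("wrist"); save(c[0],"C7",None,1.2)
E
```

```text
t [0.0129, 0.2343, 0.0796] w [0.0009, -0.0043, -0.5858] q6 goal 33.1 cur q6 88.3 yaw [-180.0, -0.2, 25.4] pos [0.5234, 0.2429, 0.2696] time 43.9 gw 0.0211 f [0.7, 1.0, -0.1] tq [0.01, -0.08, 0.04]
```

View pics/C7.png

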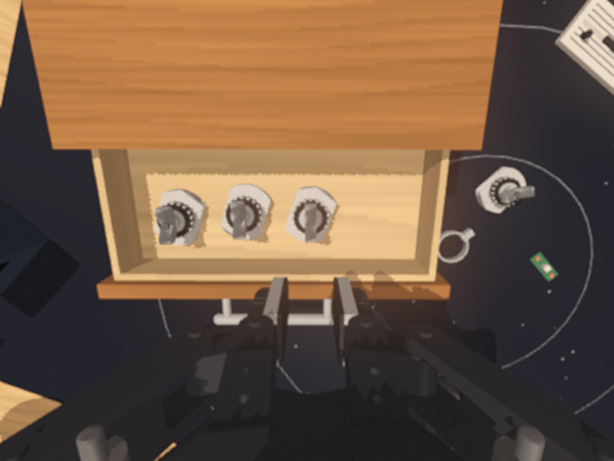

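Request:
send_rows(claw=50, steps=[{"tx": 0.013, "ty": 0.234, "tz": 0, "wx": 0, "wy": -0.004, "wz": -0.586}, {"tx": 0.013, "ty": 0.234, "tz": 0, "wx": 0, "wy": -0.004, "wz": -0.586}, {"tx": 0.013, "ty": 0.234, "tz": 0, "wx": 0, "wy": -0.004, "wz": -0.586}, {"tx": 0.013, "ty": 0.234, "tz": 0.01, "wx": 0, "wy": -0.004, "wz": -0.586}, {"tx": 0.013, "ty": 0.234, "tz": 0.04, "wx": 0, "wy": -0.004, "wz": -0.586}, {"tx": 0.013, "ty": 0.234, "tz": 0.08, "wx": 0, "wy": -0.004, "wz": -0.586}, {"tx": 0.013, "ty": 0.234, "tz": 0.08, "wx": 0, "wy": -0.004, "wz": -0.586}, {"tx": 0.013, "ty": 0.234, "tz": 0.08, "wx": 0, "wy": -0.004, "wz": -0.586}, {"tx": 0.013, "ty": 0.234, "tz": 0.08, "wx": 0, "wy": -0.004, "wz": -0.586}, {"tx": 0.013, "ty": 0.234, "tz": 0.08, "wx": 0, "wy": -0.004, "wz": -0.586}])

```text
time_s: 44.78
tool_pos: [0.6399, 0.0396, 0.1978]
tool_rot: [179.5, -0.7, 59.0]
ft_force: [0.9, 0.1, 0.3]
grip_width: 0.0428
```

Request:
send_rows(steps=[{"tx": 0, "ty": 0, "tz": 0, "wx": 0, "wy": 0, "wz": 0}, {"tx": 0, "ty": 0, "tz": 0, "wx": 0, "wy": 0, "wz": 0}, {"tx": 0, "ty": 0, "tz": 0, "wx": 0, "wy": 0, "wz": 0}, {"tx": 0, "ty": 0, "tz": 0, "wx": 0, "wy": 0, "wz": 0}, {"tx": 0, "ty": 0, "tz": 0, "wx": 0, "wy": 0, "wz": 0}, {"tx": 0, "ty": 0, "tz": 0, "wx": 0, "wy": 0, "wz": 0}, {"tx": 0, "ty": 0, "tz": 0, "wx": 0, "wy": 0, "wz": 0}, {"tx": 0, "ty": 0, "tz": 0, "wx": 0, "wy": 0, "wz": 0}, {"tx": 0, "ty": 0, "tz": 0, "wx": 0, "wy": 0, "wz": 0}, {"tx": 0, "ty": 0, "tz": 0, "wx": 0, "wy": 0, "wz": 0}])

```text
time_s: 45.62
tool_pos: [0.6399, 0.0395, 0.1977]
tool_rot: [179.5, -0.7, 59.0]
ft_force: [-0.4, -0.6, 0.6]
grip_width: 0.0425
```

```bash
python3 - <<'E'
from h import *
plan(.636,.037,.19,59)
look("D1",(.637,.037))
E
```

```text
t [-0.0042, -0.0021, 0.0077] w [0.0093, -0.0114, 0.0002] q6 goal 33.1 cur q6 33.3 yaw [179.5, -0.7, 59.0] pos [0.6399, 0.0395, 0.1977] time 45.62 gw 0.0425 f [-0.4, -0.6, 0.6] tq [-0.01, 0.02, 0.02]
crop 197 122
```

View pics/D1.png

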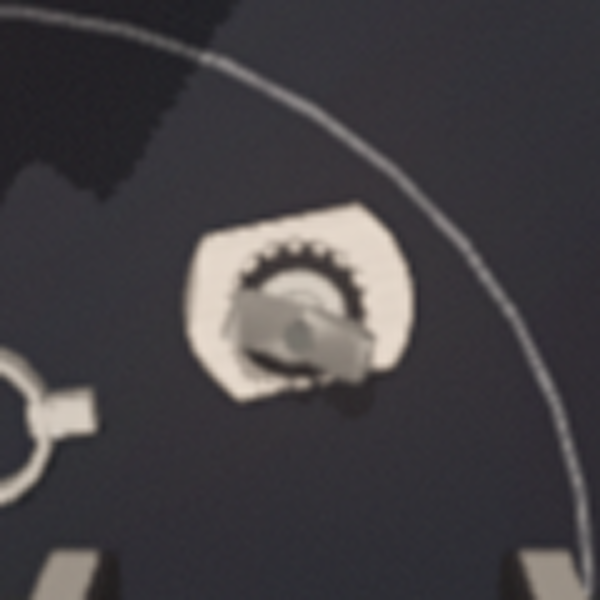

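```bash
python3 - <<'E'
from h import *
W=px("D1",[(299,305)],.010)[0]
X,Y,F,B=fit("D1",*W,-19,-47)
print("delta",B-F,"jig yaw",168.2+B-F)
for b in (B+180,): plan(X,Y,.095,b)
E
```

```text
flange 0.6346 0.0344 flat -18.6 blade -48.8 blade off mm [0.1 0.4] score -81.7 -39.5
delta -30.184079643190202 jig yaw 138.01592035680977
t [-0.0083, -0.0028, 0.1026] w [0.0152, -0.004, -1.2594] q6 goal -39.3 cur q6 33.3 yaw [179.5, -0.7, 59.0] pos [0.6399, 0.0395, 0.1977] time 45.67 gw 0.0426 f [-1.2, -0.6, 0.6] tq [-0.05, -0.03, -0.05]
```

View pics/D1_o.png

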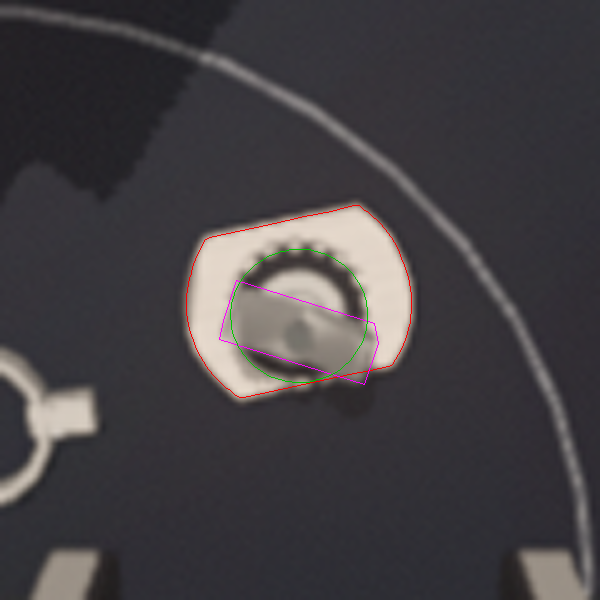

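Request:
send_rows(steps=[{"tx": -0.008, "ty": -0.003, "tz": 0.02, "wx": 0.015, "wy": -0.004, "wz": -0.12}, {"tx": -0.008, "ty": -0.003, "tz": 0.04, "wx": 0.015, "wy": -0.004, "wz": -0.24}, {"tx": -0.008, "ty": -0.003, "tz": 0.06, "wx": 0.015, "wy": -0.004, "wz": -0.36}, {"tx": -0.008, "ty": -0.003, "tz": 0.08, "wx": 0.015, "wy": -0.004, "wz": -0.48}, {"tx": -0.008, "ty": -0.003, "tz": 0.1, "wx": 0.015, "wy": -0.004, "wz": -0.6}, {"tx": -0.008, "ty": -0.003, "tz": 0.1025, "wx": 0.015, "wy": -0.004, "wz": -0.72}, {"tx": -0.008, "ty": -0.003, "tz": 0.1025, "wx": 0.015, "wy": -0.004, "wz": -0.84}, {"tx": -0.008, "ty": -0.003, "tz": 0.1025, "wx": 0.015, "wy": -0.004, "wz": -0.96}, {"tx": -0.008, "ty": -0.003, "tz": 0.1025, "wx": 0.015, "wy": -0.004, "wz": -1.08}, {"tx": -0.008, "ty": -0.003, "tz": 0.1025, "wx": 0.015, "wy": -0.004, "wz": -1.2}])

```text
time_s: 46.5
tool_pos: [0.6347, 0.0347, 0.095]
tool_rot: [180.0, -0.0, 128.1]
ft_force: [-0.1, -0.7, -0.2]
grip_width: 0.0427
```

```bash
python3 - <<'E'
from h import *
plan(.6346,.0344,.0275,131.2)
look("D2",(.6346,.0344))
fit("D2",.6346,.0344,-18.6,-48.8,rng=10)
E
```

```text
t [-0.0002, -0.0002, 0.0675] w [0.0001, -0.0004, -0.054] q6 goal -39.3 cur q6 -36.0 yaw [180.0, -0.0, 128.1] pos [0.6347, 0.0347, 0.095] time 46.5 gw 0.0427 f [-0.1, -0.7, -0.2] tq [0.04, -0.03, 0.04]
crop 198 146
flange 0.6348 0.0351 flat -17.8 blade -46.3 blade off mm [-1.2  0.5] score -62.2 -31.1
```

View pics/D2_o.png

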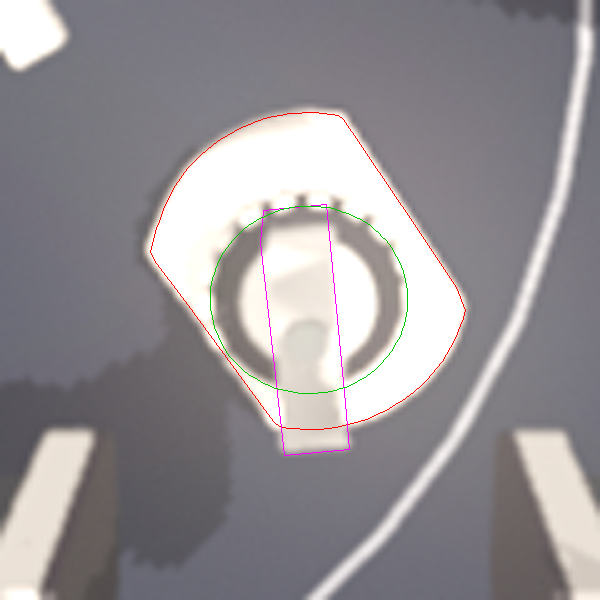

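Request:
send_rows(steps=[{"tx": 0, "ty": 0, "tz": 0, "wx": 0, "wy": 0, "wz": -0.065}, {"tx": 0, "ty": 0, "tz": 0.03, "wx": 0, "wy": 0, "wz": -0.065}, {"tx": 0, "ty": 0, "tz": 0.05, "wx": 0, "wy": 0, "wz": -0.065}, {"tx": 0, "ty": 0, "tz": 0.06, "wx": 0, "wy": 0, "wz": -0.065}, {"tx": 0, "ty": 0, "tz": 0.068, "wx": 0, "wy": 0, "wz": -0.065}, {"tx": 0, "ty": 0, "tz": 0.068, "wx": 0, "wy": 0, "wz": -0.065}, {"tx": 0, "ty": 0, "tz": 0.068, "wx": 0, "wy": 0, "wz": -0.065}, {"tx": 0, "ty": 0, "tz": 0.068, "wx": 0, "wy": 0, "wz": -0.065}, {"tx": 0, "ty": 0, "tz": 0.068, "wx": 0, "wy": 0, "wz": -0.065}, {"tx": 0, "ty": 0, "tz": 0.068, "wx": 0, "wy": 0, "wz": -0.065}])

```text
time_s: 47.38
tool_pos: [0.6353, 0.0347, 0.0281]
tool_rot: [179.9, 0.1, 132.0]
ft_force: [0.0, -0.9, -0.2]
grip_width: 0.0427
```

Request:
send_rows(claw=0, grip_force=80, steps=[{"tx": 0, "ty": 0, "tz": 0, "wx": 0, "wy": 0, "wz": 0}, {"tx": 0, "ty": 0, "tz": 0, "wx": 0, "wy": 0, "wz": 0}, {"tx": 0, "ty": 0, "tz": 0, "wx": 0, "wy": 0, "wz": 0}, {"tx": 0, "ty": 0, "tz": 0, "wx": 0, "wy": 0, "wz": 0}, {"tx": 0, "ty": 0, "tz": 0, "wx": 0, "wy": 0, "wz": 0}, {"tx": 0, "ty": 0, "tz": 0, "wx": 0, "wy": 0, "wz": 0}, {"tx": 0, "ty": 0, "tz": 0, "wx": 0, "wy": 0, "wz": 0}, {"tx": 0, "ty": 0, "tz": 0, "wx": 0, "wy": 0, "wz": 0}, {"tx": 0, "ty": 0, "tz": 0, "wx": 0, "wy": 0, "wz": 0}, {"tx": 0, "ty": 0, "tz": 0, "wx": 0, "wy": 0, "wz": 0}])

```text
time_s: 48.22
tool_pos: [0.6356, 0.0347, 0.0288]
tool_rot: [179.9, 0.1, 132.0]
ft_force: [-1.1, 0.3, 4.3]
grip_width: 0.0079
```

```bash
python3 - <<'E'
from h import *
plan(.5287,-.3337,.065,138.2)
E
```

```text
t [-0.2021, -0.326, -0.0366] w [0.0022, 0.0017, -0.1076] q6 goal -81.7 cur q6 -40.0 yaw [179.9, 0.1, 132.0] pos [0.6356, 0.0347, 0.0288] time 48.22 gw 0.0079 f [-1.1, 0.3, 4.3] tq [-0.09, 0.12, 0.04]
```

Request:
send_rows(steps=[{"tx": 0, "ty": 0, "tz": -0.04, "wx": 0, "wy": 0, "wz": 0}, {"tx": 0, "ty": 0, "tz": -0.075, "wx": 0, "wy": 0, "wz": 0}, {"tx": -0.021, "ty": -0.034, "tz": -0.08, "wx": 0.002, "wy": 0.002, "wz": -0.05}, {"tx": -0.042, "ty": -0.068, "tz": -0.08, "wx": 0.002, "wy": 0.002, "wz": -0.1}, {"tx": -0.063, "ty": -0.102, "tz": -0.08, "wx": 0.002, "wy": 0.002, "wz": -0.108}, {"tx": -0.084, "ty": -0.136, "tz": -0.08, "wx": 0.002, "wy": 0.002, "wz": -0.108}, {"tx": -0.105, "ty": -0.17, "tz": -0.08, "wx": 0.002, "wy": 0.002, "wz": -0.108}, {"tx": -0.126, "ty": -0.204, "tz": -0.08, "wx": 0.002, "wy": 0.002, "wz": -0.108}, {"tx": -0.147, "ty": -0.238, "tz": -0.08, "wx": 0.002, "wy": 0.002, "wz": -0.108}, {"tx": -0.168, "ty": -0.272, "tz": -0.08, "wx": 0.002, "wy": 0.002, "wz": -0.108}])

```text
time_s: 49.05
tool_pos: [0.5446, -0.2737, 0.1076]
tool_rot: [180.0, -0.1, 138.2]
ft_force: [1.1, 0.5, -1.4]
grip_width: 0.0084
```

```bash
python3 - <<'E'
from h import *
plan(.5287,-.3337,.065,138.2)
E
```

```text
t [-0.0283, -0.0553, 0.0425] w [0.0, -0.0018, 0.0003] q6 goal -81.7 cur q6 -76.0 yaw [180.0, -0.1, 138.2] pos [0.5446, -0.2737, 0.1076] time 49.05 gw 0.0084 f [1.1, 0.5, -1.4] tq [-0.05, -0.03, -0.01]
```

Request:
send_rows(steps=[{"tx": -0.014, "ty": -0.028, "tz": 0.015, "wx": 0, "wy": -0.002, "wz": 0}, {"tx": -0.028, "ty": -0.055, "tz": 0.03, "wx": 0, "wy": -0.002, "wz": 0}, {"tx": -0.028, "ty": -0.055, "tz": 0.042, "wx": 0, "wy": -0.002, "wz": 0}, {"tx": -0.028, "ty": -0.055, "tz": 0.042, "wx": 0, "wy": -0.002, "wz": 0}, {"tx": -0.028, "ty": -0.055, "tz": 0.042, "wx": 0, "wy": -0.002, "wz": 0}, {"tx": -0.028, "ty": -0.055, "tz": 0.042, "wx": 0, "wy": -0.002, "wz": 0}, {"tx": -0.028, "ty": -0.055, "tz": 0.042, "wx": 0, "wy": -0.002, "wz": 0}, {"tx": -0.028, "ty": -0.055, "tz": 0.042, "wx": 0, "wy": -0.002, "wz": 0}, {"tx": -0.028, "ty": -0.055, "tz": 0.042, "wx": 0, "wy": -0.002, "wz": 0}, {"tx": -0.028, "ty": -0.055, "tz": 0.042, "wx": 0, "wy": -0.002, "wz": 0}])

```text
time_s: 49.88
tool_pos: [0.5292, -0.3329, 0.0661]
tool_rot: [180.0, 0.1, 138.3]
ft_force: [0.7, 0.5, -1.2]
grip_width: 0.008
```

```bash
python3 - <<'E'
from h import *
plan(.5287,-.3337,.035,138.2)
c=cam("wrist"); np.savez("pics/D3.npz",K=c[1],R=c[2],t=c[3],o=[100,120],im=c[0])
p,_,s=pose(); jigov("D3","D3o",.528,-.3335,-11.8,(p[0],p[1],p[2]-.029,s["tool_rot"][2]-180+30))
E
```

```text
t [-0.0002, -0.0009, 0.0311] w [0.0002, 0.0012, 0.0012] q6 goal -81.7 cur q6 -81.5 yaw [180.0, 0.1, 138.3] pos [0.5292, -0.3329, 0.0661] time 49.88 gw 0.008 f [0.7, 0.5, -1.2] tq [-0.01, 0.02, -0.06]
```

View pics/D3o.png

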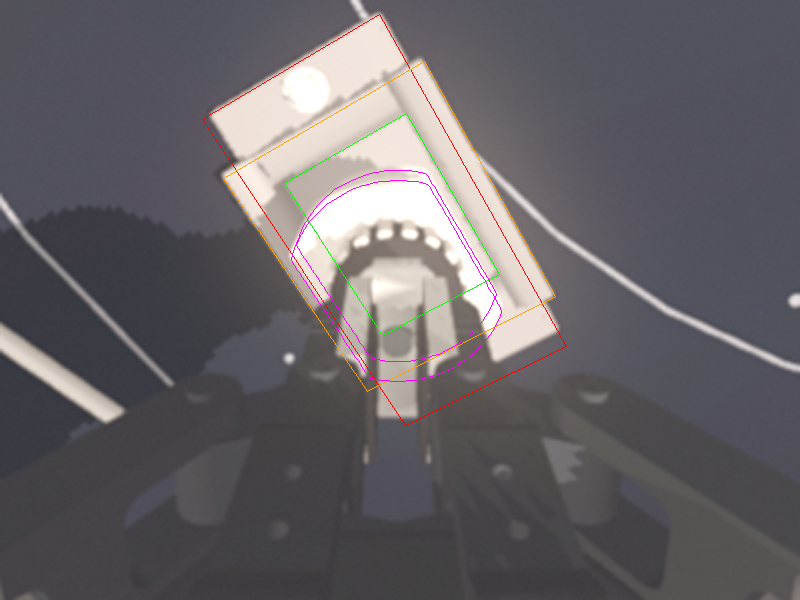

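Matches the models; descend.

Request:
send_rows(steps=[{"tx": 0, "ty": -0.001, "tz": 0.008, "wx": 0, "wy": 0.001, "wz": 0}, {"tx": 0, "ty": -0.001, "tz": 0.014, "wx": 0, "wy": 0.001, "wz": 0}, {"tx": 0, "ty": -0.001, "tz": 0.019, "wx": 0, "wy": 0.001, "wz": 0}, {"tx": 0, "ty": -0.001, "tz": 0.024, "wx": 0, "wy": 0.001, "wz": 0}, {"tx": 0, "ty": -0.001, "tz": 0.027, "wx": 0, "wy": 0.001, "wz": 0}, {"tx": 0, "ty": -0.001, "tz": 0.029, "wx": 0, "wy": 0.001, "wz": 0}, {"tx": 0, "ty": -0.001, "tz": 0.031, "wx": 0, "wy": 0.001, "wz": 0}, {"tx": 0, "ty": -0.001, "tz": 0.0318, "wx": 0, "wy": 0.001, "wz": 0}, {"tx": 0, "ty": -0.001, "tz": 0.0318, "wx": 0, "wy": 0.001, "wz": 0}, {"tx": 0, "ty": -0.001, "tz": 0.0318, "wx": 0, "wy": 0.001, "wz": 0}])

```text
time_s: 50.77
tool_pos: [0.5283, -0.3338, 0.0348]
tool_rot: [180.0, 0.0, 138.3]
ft_force: [-2.1, 0.5, 4.1]
grip_width: 0.0079
```

```bash
python3 - <<'E'
from h import *
plan(.5287,-.3337,.035,-2)
E
```

```text
t [-0.0002, 0.0003, -0.0002] w [0.0002, 0.0, 2.448] q6 goal 58.5 cur q6 -81.6 yaw [180.0, 0.0, 138.3] pos [0.5283, -0.3338, 0.0348] time 50.77 gw 0.0079 f [-2.1, 0.5, 4.1] tq [0.14, 0.37, -0.01]
```

Request:
send_rows(steps=[{"tx": 0, "ty": 0, "tz": 0, "wx": 0, "wy": 0, "wz": 0.12}, {"tx": 0, "ty": 0, "tz": 0, "wx": 0, "wy": 0, "wz": 0.24}, {"tx": 0, "ty": 0, "tz": 0, "wx": 0, "wy": 0, "wz": 0.36}, {"tx": 0, "ty": 0, "tz": 0, "wx": 0, "wy": 0, "wz": 0.48}, {"tx": 0, "ty": 0, "tz": 0, "wx": 0, "wy": 0, "wz": 0.6}, {"tx": 0, "ty": 0, "tz": 0, "wx": 0, "wy": 0, "wz": 0.72}, {"tx": 0, "ty": 0, "tz": 0, "wx": 0, "wy": 0, "wz": 0.84}, {"tx": 0, "ty": 0, "tz": 0, "wx": 0, "wy": 0, "wz": 0.96}, {"tx": 0, "ty": 0, "tz": 0, "wx": 0, "wy": 0, "wz": 1.08}, {"tx": 0, "ty": 0, "tz": 0, "wx": 0, "wy": 0, "wz": 1.2}])

```text
time_s: 51.6
tool_pos: [0.5286, -0.3341, 0.0349]
tool_rot: [179.9, 0.0, 69.2]
ft_force: [0.1, 0.5, 0.9]
grip_width: 0.0084
```

Request:
send_rows(steps=[{"tx": 0, "ty": 0, "tz": 0, "wx": 0, "wy": 0, "wz": 0.12}, {"tx": 0, "ty": 0, "tz": 0, "wx": 0, "wy": 0, "wz": 0.24}, {"tx": 0, "ty": 0, "tz": 0, "wx": 0, "wy": 0, "wz": 0.36}, {"tx": 0, "ty": 0, "tz": 0, "wx": 0, "wy": 0, "wz": 0.48}, {"tx": 0, "ty": 0, "tz": 0, "wx": 0, "wy": 0, "wz": 0.6}, {"tx": 0, "ty": 0, "tz": 0, "wx": 0, "wy": 0, "wz": 0.72}, {"tx": 0, "ty": 0, "tz": 0, "wx": 0, "wy": 0, "wz": 0.84}, {"tx": 0, "ty": 0, "tz": 0, "wx": 0, "wy": 0, "wz": 0.93}, {"tx": 0, "ty": 0, "tz": 0, "wx": 0, "wy": 0, "wz": 1.0}, {"tx": 0, "ty": 0, "tz": 0, "wx": 0, "wy": 0, "wz": 1.05}])

```text
time_s: 52.43
tool_pos: [0.5287, -0.3343, 0.0349]
tool_rot: [179.9, -0.0, 8.9]
ft_force: [-0.5, -0.2, 1.2]
grip_width: 0.0081
```

```bash
python3 - <<'E'
from h import *
plan(.5287,-.3337,.035,-2)
E
```

```text
t [0.0001, -0.0006, -0.0001] w [0.0018, -0.0008, 0.1907] q6 goal 58.5 cur q6 47.8 yaw [179.9, -0.0, 8.9] pos [0.5287, -0.3343, 0.0349] time 52.43 gw 0.0081 f [-0.5, -0.2, 1.2] tq [-0.0, 0.14, 0.23]
```

Request:
send_rows(steps=[{"tx": 0, "ty": 0, "tz": 0, "wx": 0, "wy": 0, "wz": 0.05}, {"tx": 0, "ty": 0, "tz": 0, "wx": 0, "wy": 0, "wz": 0.09}, {"tx": 0, "ty": 0, "tz": 0, "wx": 0, "wy": 0, "wz": 0.12}, {"tx": 0, "ty": 0, "tz": 0, "wx": 0, "wy": 0, "wz": 0.15}, {"tx": 0, "ty": 0, "tz": 0, "wx": 0, "wy": 0, "wz": 0.17}, {"tx": 0, "ty": 0, "tz": 0, "wx": 0, "wy": 0, "wz": 0.18}, {"tx": 0, "ty": 0, "tz": 0, "wx": 0, "wy": 0, "wz": 0.19}, {"tx": 0, "ty": 0, "tz": 0, "wx": 0, "wy": 0, "wz": 0.19}, {"tx": 0, "ty": 0, "tz": 0, "wx": 0, "wy": 0, "wz": 0.19}, {"tx": 0, "ty": 0, "tz": 0, "wx": 0, "wy": 0, "wz": 0.19}])

```text
time_s: 53.27
tool_pos: [0.5289, -0.3344, 0.0349]
tool_rot: [179.9, -0.1, -1.9]
ft_force: [0.4, 1.0, -1.0]
grip_width: 0.0074
```

```bash
python3 - <<'E'
from h import *
plan(.5287,-.3337,.035,-2)
E
```

```text
t [-0.0002, -0.0007, -0.0001] w [0.002, -0.0013, 0.0015] q6 goal 58.5 cur q6 58.6 yaw [179.9, -0.1, -1.9] pos [0.5289, -0.3344, 0.0349] time 53.27 gw 0.0074 f [0.4, 1.0, -1.0] tq [-0.0, -0.04, 0.79]
```

Request:
send_rows(steps=[{"tx": 0, "ty": 0, "tz": 0, "wx": 0, "wy": 0, "wz": -0.06}, {"tx": 0, "ty": 0, "tz": -0.01, "wx": 0, "wy": 0, "wz": -0.06}, {"tx": 0, "ty": 0, "tz": -0.03, "wx": 0, "wy": 0, "wz": -0.06}, {"tx": 0, "ty": 0, "tz": -0.06, "wx": 0, "wy": 0, "wz": -0.06}, {"tx": 0, "ty": 0, "tz": -0.1, "wx": 0, "wy": 0, "wz": -0.06}, {"tx": -0.01, "ty": -0.03, "tz": -0.13, "wx": 0, "wy": 0, "wz": -0.15}, {"tx": -0.02, "ty": -0.06, "tz": -0.155, "wx": 0, "wy": 0, "wz": -0.25}, {"tx": -0.03, "ty": -0.095, "tz": -0.175, "wx": 0, "wy": 0, "wz": -0.35}, {"tx": -0.04, "ty": -0.13, "tz": -0.18, "wx": 0, "wy": 0, "wz": -0.45}, {"tx": -0.05, "ty": -0.17, "tz": -0.18, "wx": 0, "wy": 0, "wz": -0.48}])

```text
time_s: 54.1
tool_pos: [0.4849, -0.1619, 0.2176]
tool_rot: [179.6, -0.3, 25.5]
ft_force: [0.7, 0.6, -1.7]
grip_width: 0.0081
```

```bash
python3 - <<'E'
from h import *
plan(.5505,.185,.215,25.4)
c=cam("wrist"); save(c[0],"D5",None,1)
E
```

```text
t [0.2087, -0.2848, 0.0019] w [0.0063, -0.005, 0.0023] q6 goal 82.0 cur q6 44.8 yaw [179.6, -0.3, 25.5] pos [0.4849, -0.1619, 0.2176] time 54.1 gw 0.0081 f [0.7, 0.6, -1.7] tq [-0.0, -0.04, -0.01]
```

View pics/D5.png

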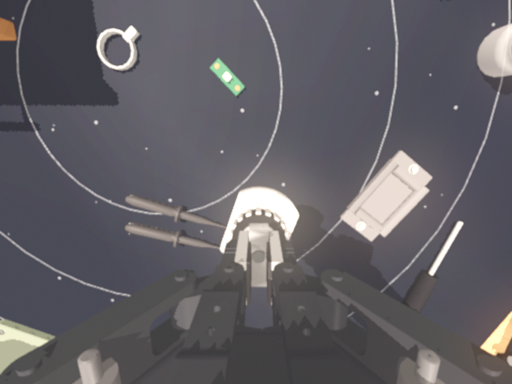

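Request:
send_rows(steps=[{"tx": 0.209, "ty": -0.285, "tz": 0, "wx": 0.006, "wy": -0.005, "wz": 0.002}, {"tx": 0.209, "ty": -0.285, "tz": 0, "wx": 0.006, "wy": -0.005, "wz": 0.002}, {"tx": 0.209, "ty": -0.285, "tz": 0, "wx": 0.006, "wy": -0.005, "wz": 0.002}, {"tx": 0.209, "ty": -0.285, "tz": 0, "wx": 0.006, "wy": -0.005, "wz": 0.002}, {"tx": 0.209, "ty": -0.285, "tz": 0, "wx": 0.006, "wy": -0.005, "wz": 0.002}, {"tx": 0.209, "ty": -0.285, "tz": 0, "wx": 0.006, "wy": -0.005, "wz": 0.002}, {"tx": 0.209, "ty": -0.285, "tz": 0, "wx": 0.006, "wy": -0.005, "wz": 0.002}, {"tx": 0.209, "ty": -0.285, "tz": 0, "wx": 0.006, "wy": -0.005, "wz": 0.002}, {"tx": 0.209, "ty": -0.285, "tz": 0, "wx": 0.006, "wy": -0.005, "wz": 0.002}, {"tx": 0.209, "ty": -0.285, "tz": 0, "wx": 0.006, "wy": -0.005, "wz": 0.002}])

```text
time_s: 54.98
tool_pos: [0.547, 0.1985, 0.2184]
tool_rot: [-179.2, -0.0, 25.6]
ft_force: [0.2, 0.7, -0.8]
grip_width: 0.0077
```

```bash
python3 - <<'E'
from h import *
plan(.5505,.185,.115,25.4)
c=cam("wrist"); save(c[0],"D6",None,1.5)
np.savez("pics/D6.npz",K=c[1],R=c[2],t=c[3])
E
```

```text
t [-0.0027, 0.0151, 0.1032] w [-0.0132, -0.0005, 0.0043] q6 goal 82.0 cur q6 82.5 yaw [-179.2, -0.0, 25.6] pos [0.547, 0.1985, 0.2184] time 54.98 gw 0.0077 f [0.2, 0.7, -0.8] tq [0.04, -0.07, -0.01]
```

View pics/D6.png

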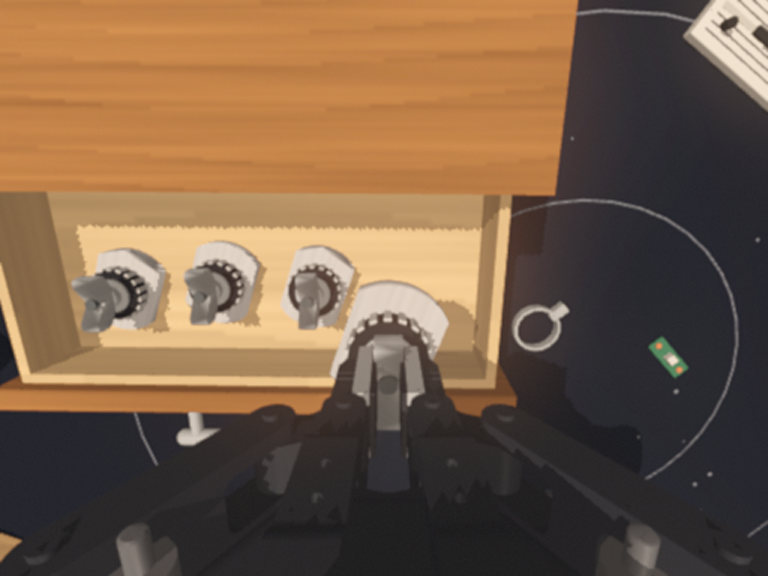

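Request:
send_rows(steps=[{"tx": -0.002, "ty": 0.014, "tz": -0.003, "wx": -0.013, "wy": 0, "wz": 0.004}, {"tx": -0.002, "ty": 0.014, "tz": 0, "wx": -0.013, "wy": 0, "wz": 0.004}, {"tx": -0.002, "ty": 0.014, "tz": 0.025, "wx": -0.013, "wy": 0, "wz": 0.004}, {"tx": -0.002, "ty": 0.014, "tz": 0.05, "wx": -0.013, "wy": 0, "wz": 0.004}, {"tx": -0.002, "ty": 0.014, "tz": 0.073, "wx": -0.013, "wy": 0, "wz": 0.004}, {"tx": -0.002, "ty": 0.014, "tz": 0.087, "wx": -0.013, "wy": 0, "wz": 0.004}, {"tx": -0.002, "ty": 0.014, "tz": 0.096, "wx": -0.013, "wy": 0, "wz": 0.004}, {"tx": -0.002, "ty": 0.014, "tz": 0.1, "wx": -0.013, "wy": 0, "wz": 0.004}, {"tx": -0.002, "ty": 0.014, "tz": 0.103, "wx": -0.013, "wy": 0, "wz": 0.004}, {"tx": -0.002, "ty": 0.014, "tz": 0.103, "wx": -0.013, "wy": 0, "wz": 0.004}])

```text
time_s: 55.87
tool_pos: [0.5503, 0.1826, 0.1154]
tool_rot: [179.9, 0.1, 25.3]
ft_force: [0.4, -0.9, -1.3]
grip_width: 0.0081
```

Request:
send_rows(steps=[{"tx": 0, "ty": 0, "tz": 0.0005, "wx": 0, "wy": 0, "wz": 0}, {"tx": 0, "ty": 0, "tz": 0.001, "wx": 0, "wy": 0, "wz": 0}, {"tx": 0, "ty": 0, "tz": 0.001, "wx": 0, "wy": 0, "wz": 0}, {"tx": 0, "ty": 0, "tz": 0.001, "wx": 0, "wy": 0, "wz": 0}, {"tx": 0, "ty": 0, "tz": 0.001, "wx": 0, "wy": 0, "wz": 0}, {"tx": 0, "ty": 0, "tz": 0.001, "wx": 0, "wy": 0, "wz": 0}, {"tx": 0, "ty": 0, "tz": 0.001, "wx": 0, "wy": 0, "wz": 0}, {"tx": 0, "ty": 0, "tz": 0.001, "wx": 0, "wy": 0, "wz": 0}, {"tx": 0, "ty": 0, "tz": 0.001, "wx": 0, "wy": 0, "wz": 0}, {"tx": 0, "ty": 0, "tz": 0.001, "wx": 0, "wy": 0, "wz": 0}])

```text
time_s: 56.7
tool_pos: [0.5505, 0.1827, 0.1148]
tool_rot: [179.9, 0.0, 25.3]
ft_force: [-0.2, 0.2, 1.8]
grip_width: 0.0083
```

Request:
send_rows(claw=25, steps=[{"tx": 0, "ty": 0, "tz": 0, "wx": 0, "wy": 0, "wz": 0}, {"tx": 0, "ty": 0, "tz": 0, "wx": 0, "wy": 0, "wz": 0}, {"tx": 0, "ty": 0, "tz": 0, "wx": 0, "wy": 0, "wz": 0}, {"tx": 0, "ty": 0, "tz": 0, "wx": 0, "wy": 0, "wz": 0}, {"tx": 0, "ty": 0, "tz": -0.01, "wx": 0, "wy": 0, "wz": 0}, {"tx": 0, "ty": 0, "tz": -0.025, "wx": 0, "wy": 0, "wz": 0}, {"tx": 0, "ty": 0, "tz": -0.05, "wx": 0, "wy": 0, "wz": 0}, {"tx": 0, "ty": 0, "tz": -0.08, "wx": 0, "wy": 0, "wz": 0}, {"tx": 0, "ty": 0, "tz": -0.12, "wx": 0, "wy": 0, "wz": 0}, {"tx": 0, "ty": 0, "tz": -0.15, "wx": 0, "wy": 0, "wz": 0}])

```text
time_s: 57.53
tool_pos: [0.5507, 0.1831, 0.2684]
tool_rot: [179.9, -0.1, 25.3]
ft_force: [0.8, 0.8, -0.3]
grip_width: 0.0211
```

```bash
python3 - <<'E'
from h import *
plan(.36,.204,.27,25.4)
c=cam("wrist"); save(c[0],"D7",None,1.5)
np.savez("pics/D7.npz",K=c[1],R=c[2],t=c[3])
E
```

```text
t [-0.1635, -0.1005, -0.0022] w [0.0024, -0.0024, -0.0012] q6 goal 92.9 cur q6 82.0 yaw [179.9, -0.1, 25.3] pos [0.5507, 0.1831, 0.2684] time 57.53 gw 0.0211 f [0.8, 0.8, -0.3] tq [0.01, -0.01, -0.02]
```

View pics/D7.png

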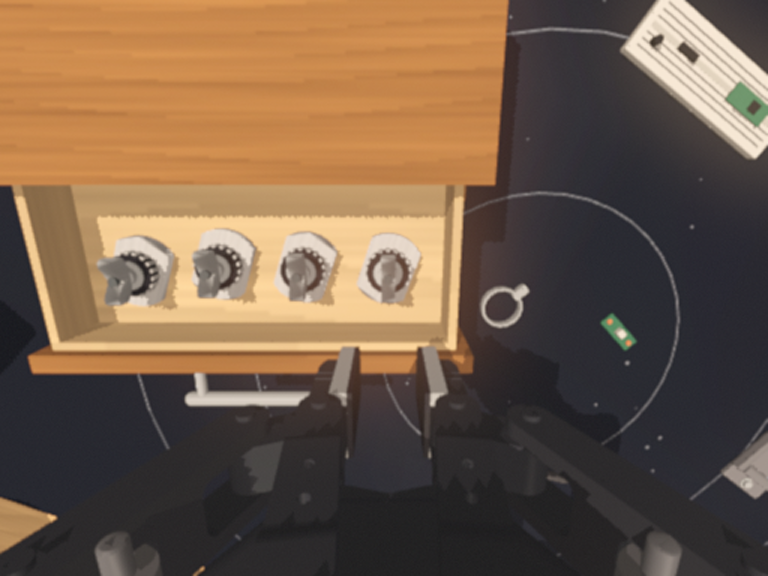

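Request:
send_rows(claw=0, steps=[{"tx": -0.04, "ty": -0.025, "tz": 0, "wx": 0, "wy": 0, "wz": 0}, {"tx": -0.08, "ty": -0.05, "tz": 0, "wx": 0, "wy": 0, "wz": 0}, {"tx": -0.12, "ty": -0.075, "tz": 0, "wx": 0, "wy": 0, "wz": 0}, {"tx": -0.155, "ty": -0.1, "tz": 0, "wx": 0, "wy": 0, "wz": 0}, {"tx": -0.17, "ty": -0.1, "tz": 0, "wx": 0, "wy": 0, "wz": 0}, {"tx": -0.17, "ty": -0.1, "tz": 0, "wx": 0, "wy": 0, "wz": 0}, {"tx": -0.17, "ty": -0.1, "tz": 0, "wx": 0, "wy": 0, "wz": 0}, {"tx": -0.17, "ty": -0.1, "tz": 0, "wx": 0, "wy": 0, "wz": 0}, {"tx": -0.17, "ty": -0.1, "tz": 0, "wx": 0, "wy": 0, "wz": 0}, {"tx": -0.17, "ty": -0.1, "tz": 0, "wx": 0, "wy": 0, "wz": 0}])

```text
time_s: 58.42
tool_pos: [0.3582, 0.2018, 0.2719]
tool_rot: [179.8, -0.8, 25.3]
ft_force: [-0.1, -0.3, 0.2]
grip_width: -0.0
```

```bash
python3 - <<'E'
from h import *
plan(.355,.2013,.10,25.4)
c=cam("wrist"); save(c[0],"E1",None,1.5)
np.savez("pics/E1.npz",K=c[1],R=c[2],t=c[3])
E
```

```text
t [-0.0056, -0.0017, 0.1718] w [0.0042, -0.0145, -0.0021] q6 goal 93.0 cur q6 92.8 yaw [179.8, -0.8, 25.3] pos [0.3582, 0.2018, 0.2719] time 58.42 gw -0.0 f [-0.1, -0.3, 0.2] tq [-0.01, 0.02, -0.05]
```

View pics/E1.png

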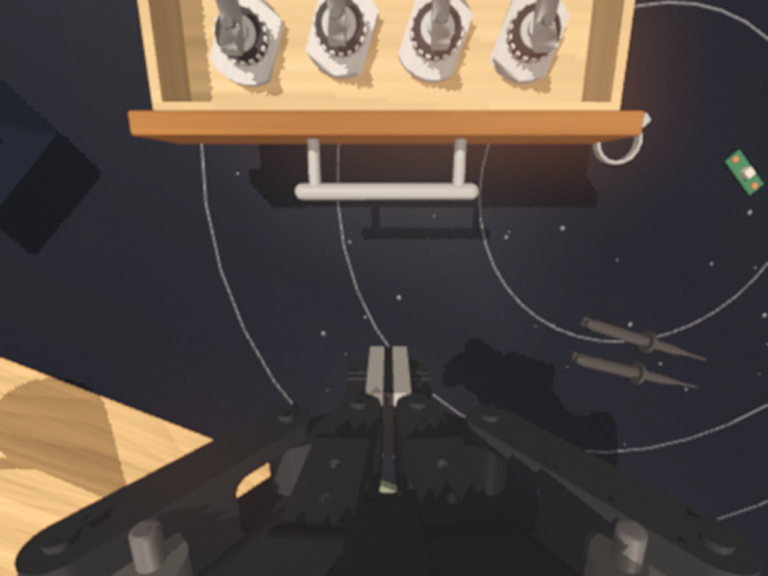

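Request:
send_rows(steps=[{"tx": -0.005, "ty": -0.001, "tz": 0.035, "wx": 0.004, "wy": -0.014, "wz": -0.002}, {"tx": -0.005, "ty": -0.001, "tz": 0.07, "wx": 0.004, "wy": -0.014, "wz": -0.002}, {"tx": -0.005, "ty": -0.001, "tz": 0.105, "wx": 0.004, "wy": -0.014, "wz": -0.002}, {"tx": -0.005, "ty": -0.001, "tz": 0.14, "wx": 0.004, "wy": -0.014, "wz": -0.002}, {"tx": -0.005, "ty": -0.001, "tz": 0.165, "wx": 0.004, "wy": -0.014, "wz": -0.002}, {"tx": -0.005, "ty": -0.001, "tz": 0.171, "wx": 0.004, "wy": -0.014, "wz": -0.002}, {"tx": -0.005, "ty": -0.001, "tz": 0.171, "wx": 0.004, "wy": -0.014, "wz": -0.002}, {"tx": -0.005, "ty": -0.001, "tz": 0.171, "wx": 0.004, "wy": -0.014, "wz": -0.002}, {"tx": -0.005, "ty": -0.001, "tz": 0.171, "wx": 0.004, "wy": -0.014, "wz": -0.002}, {"tx": -0.005, "ty": -0.001, "tz": 0.171, "wx": 0.004, "wy": -0.014, "wz": -0.002}])

```text
time_s: 59.3
tool_pos: [0.3569, 0.2015, 0.1023]
tool_rot: [180.0, -0.2, 25.4]
ft_force: [-1.1, 0.5, 0.6]
grip_width: -0.0002
```

```bash
python3 - <<'E'
from h import *
plan(.385,.2156,.10,25.4)
c=cam("side"); save(c[0],"E2",(140,170,290,350),4)
E
```

```text
t [0.0314, -0.0007, 0.0024] w [0.0, -0.0038, -0.0003] q6 goal 92.6 cur q6 92.5 yaw [180.0, -0.2, 25.4] pos [0.3569, 0.2015, 0.1023] time 59.3 gw -0.0002 f [-1.1, 0.5, 0.6] tq [0.01, 0.02, 0.05]
```

View pics/E2.png

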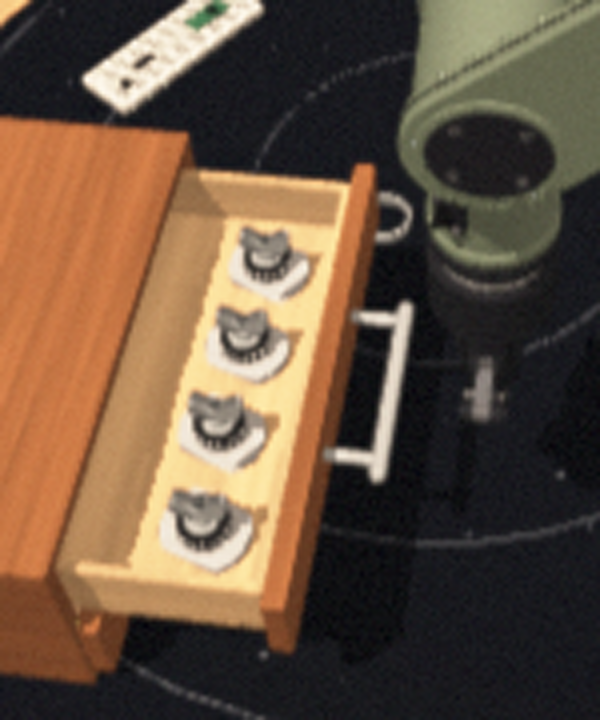

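Request:
send_rows(steps=[{"tx": 0.015, "ty": 0, "tz": 0.001, "wx": 0, "wy": -0.004, "wz": 0}, {"tx": 0.028, "ty": 0, "tz": 0.001, "wx": 0, "wy": -0.004, "wz": 0}, {"tx": 0.036, "ty": 0, "tz": 0.001, "wx": 0, "wy": -0.004, "wz": 0}, {"tx": 0.04, "ty": 0, "tz": 0.001, "wx": 0, "wy": -0.004, "wz": 0}, {"tx": 0.043, "ty": 0, "tz": 0.001, "wx": 0, "wy": -0.004, "wz": 0}, {"tx": 0.046, "ty": 0, "tz": 0.001, "wx": 0, "wy": -0.004, "wz": 0}, {"tx": 0.05, "ty": 0, "tz": 0.001, "wx": 0, "wy": -0.004, "wz": 0}, {"tx": 0.054, "ty": 0, "tz": 0.001, "wx": 0, "wy": -0.004, "wz": 0}, {"tx": 0.058, "ty": 0, "tz": 0.001, "wx": 0, "wy": -0.004, "wz": 0}, {"tx": 0.062, "ty": 0, "tz": 0.001, "wx": 0, "wy": -0.004, "wz": 0}])

```text
time_s: 60.18
tool_pos: [0.4126, 0.2279, 0.1012]
tool_rot: [180.0, 0.1, 25.4]
ft_force: [-0.9, -0.7, 0.3]
grip_width: -0.0001
```

```bash
python3 - <<'E'
from h import *
plan(.385,.2156,.10,25.4)
c=cam("side"); save(c[0],"E3",(140,170,290,350),4)
E
```

```text
t [-0.0302, -0.0007, 0.0012] w [0.0001, 0.0014, -0.0002] q6 goal 92.6 cur q6 92.1 yaw [180.0, 0.1, 25.4] pos [0.4126, 0.2279, 0.1012] time 60.18 gw -0.0001 f [-0.9, -0.7, 0.3] tq [-0.09, 0.15, 0.06]
```

View pics/E3.png

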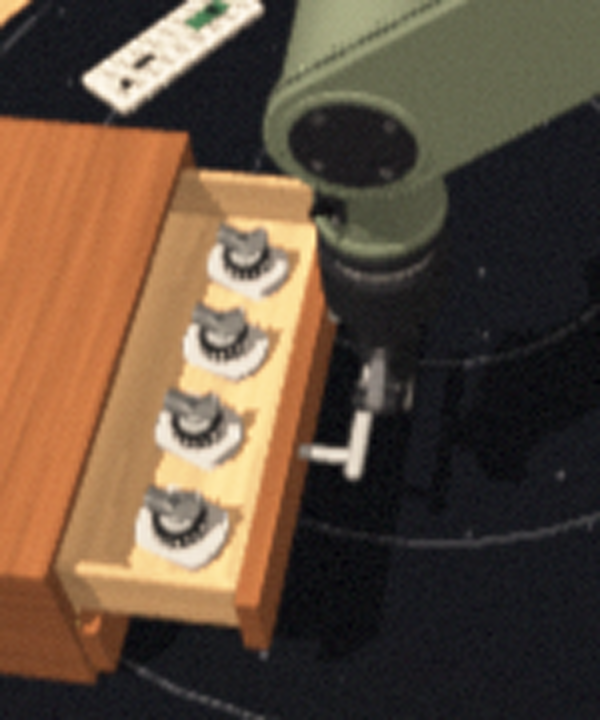

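Request:
send_rows(steps=[{"tx": 0.004, "ty": 0, "tz": 0, "wx": 0, "wy": 0, "wz": 0}, {"tx": 0.01, "ty": 0, "tz": 0, "wx": 0, "wy": 0, "wz": 0}, {"tx": 0.017, "ty": 0, "tz": 0, "wx": 0, "wy": 0, "wz": 0}, {"tx": 0.024, "ty": 0, "tz": 0, "wx": 0, "wy": 0, "wz": 0}, {"tx": 0.031, "ty": 0, "tz": 0, "wx": 0, "wy": 0, "wz": 0}, {"tx": 0.038, "ty": 0, "tz": 0, "wx": 0, "wy": 0, "wz": 0}, {"tx": 0.045, "ty": 0, "tz": 0, "wx": 0, "wy": 0, "wz": 0}, {"tx": 0.052, "ty": 0, "tz": 0, "wx": 0, "wy": 0, "wz": 0}, {"tx": 0.058, "ty": 0, "tz": 0, "wx": 0, "wy": 0, "wz": 0}, {"tx": 0.063, "ty": 0, "tz": 0, "wx": 0, "wy": 0, "wz": 0}])

```text
time_s: 61.07
tool_pos: [0.4715, 0.2559, 0.1013]
tool_rot: [180.0, -0.1, 25.4]
ft_force: [-1.3, -1.2, 0.2]
grip_width: -0.0003
```

```bash
python3 - <<'E'
from h import *
plan(.385,.2156,.10,25.4)
c=cam("side"); save(c[0],"E4",(140,170,290,350),4)
E
```

```text
t [-0.0954, -0.0007, 0.0012] w [0.0001, -0.001, -0.0002] q6 goal 92.6 cur q6 91.9 yaw [180.0, -0.1, 25.4] pos [0.4715, 0.2559, 0.1013] time 61.07 gw -0.0003 f [-1.3, -1.2, 0.2] tq [-0.17, 0.2, -0.0]
```

View pics/E4.png

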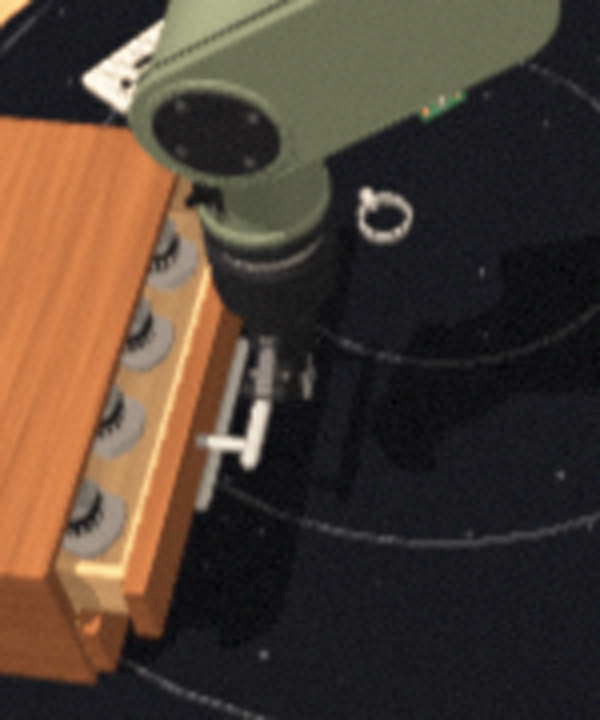

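Request:
send_rows(steps=[{"tx": 0.005, "ty": 0, "tz": 0, "wx": 0, "wy": 0, "wz": 0}, {"tx": 0.01, "ty": 0, "tz": 0, "wx": 0, "wy": 0, "wz": 0}, {"tx": 0.015, "ty": 0, "tz": 0, "wx": 0, "wy": 0, "wz": 0}, {"tx": 0.019, "ty": 0, "tz": 0, "wx": 0, "wy": 0, "wz": 0}, {"tx": 0.022, "ty": 0, "tz": 0, "wx": 0, "wy": 0, "wz": 0}, {"tx": 0.024, "ty": 0, "tz": 0, "wx": 0, "wy": 0, "wz": 0}, {"tx": 0.026, "ty": 0, "tz": 0, "wx": 0, "wy": 0, "wz": 0}, {"tx": 0.028, "ty": 0, "tz": 0, "wx": 0, "wy": 0, "wz": 0}, {"tx": 0.029, "ty": 0, "tz": 0, "wx": 0, "wy": 0, "wz": 0}, {"tx": 0.03, "ty": 0, "tz": 0, "wx": 0, "wy": 0, "wz": 0}])

```text
time_s: 61.95
tool_pos: [0.4996, 0.2693, 0.1016]
tool_rot: [-180.0, -0.2, 25.4]
ft_force: [-0.9, -0.9, 0.6]
grip_width: 0.0002
```

```bash
python3 - <<'E'
from h import *
plan(.385,.2156,.10,25.4)
c=cam("side"); save(c[0],"E5",(140,170,290,350),4)
E
```

```text
t [-0.1266, -0.0006, 0.0013] w [-0.0001, -0.0026, -0.0003] q6 goal 92.6 cur q6 91.8 yaw [-180.0, -0.2, 25.4] pos [0.4996, 0.2693, 0.1016] time 61.95 gw 0.0002 f [-0.9, -0.9, 0.6] tq [-0.09, 0.11, 0.02]
```

View pics/E5.png

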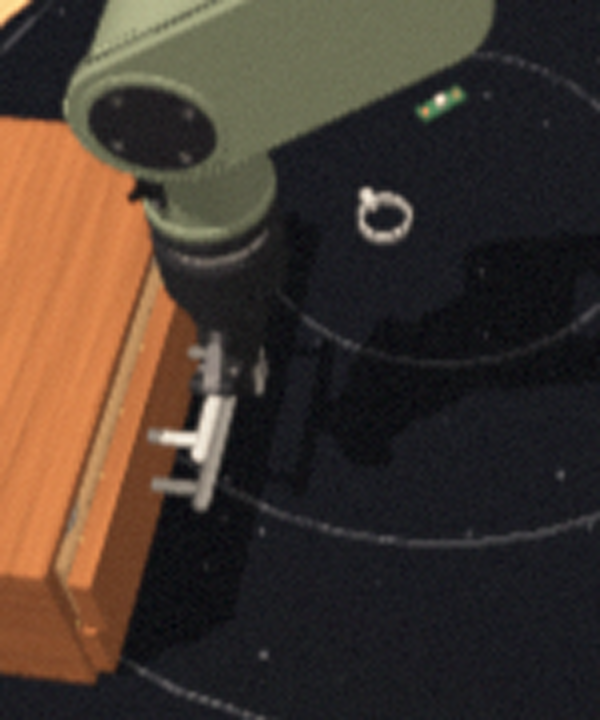

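Nearly shut (a lower drawer handle is visible for reference); creep on until the force rises.

Request:
send_rows(steps=[{"tx": 0.002, "ty": 0, "tz": 0, "wx": 0, "wy": 0, "wz": 0}, {"tx": 0.004, "ty": 0, "tz": 0, "wx": 0, "wy": 0, "wz": 0}, {"tx": 0.005, "ty": 0, "tz": 0, "wx": 0, "wy": 0, "wz": 0}, {"tx": 0.006, "ty": 0, "tz": 0, "wx": 0, "wy": 0, "wz": 0}, {"tx": 0.007, "ty": 0, "tz": 0, "wx": 0, "wy": 0, "wz": 0}, {"tx": 0.008, "ty": 0, "tz": 0, "wx": 0, "wy": 0, "wz": 0}, {"tx": 0.009, "ty": 0, "tz": 0, "wx": 0, "wy": 0, "wz": 0}, {"tx": 0.009, "ty": 0, "tz": 0, "wx": 0, "wy": 0, "wz": 0}, {"tx": 0.009, "ty": 0, "tz": 0, "wx": 0, "wy": 0, "wz": 0}, {"tx": 0.009, "ty": 0, "tz": 0, "wx": 0, "wy": 0, "wz": 0}])

```text
time_s: 62.83
tool_pos: [0.5073, 0.2729, 0.1016]
tool_rot: [-180.0, -0.1, 25.4]
ft_force: [-4.0, -1.9, 1.8]
grip_width: 0.0002
```

```bash
python3 - <<'E'
from h import *
plan(.385,.2156,.10,25.4)
c=cam("side"); save(c[0],"E6",(140,170,290,350),4)
E
```

```text
t [-0.1351, -0.0006, 0.0014] w [-0.0, -0.0016, -0.0002] q6 goal 92.6 cur q6 91.8 yaw [-180.0, -0.1, 25.4] pos [0.5073, 0.2729, 0.1016] time 62.83 gw 0.0002 f [-4.0, -1.9, 1.8] tq [-0.33, 0.68, -0.05]
```

View pics/E6.png

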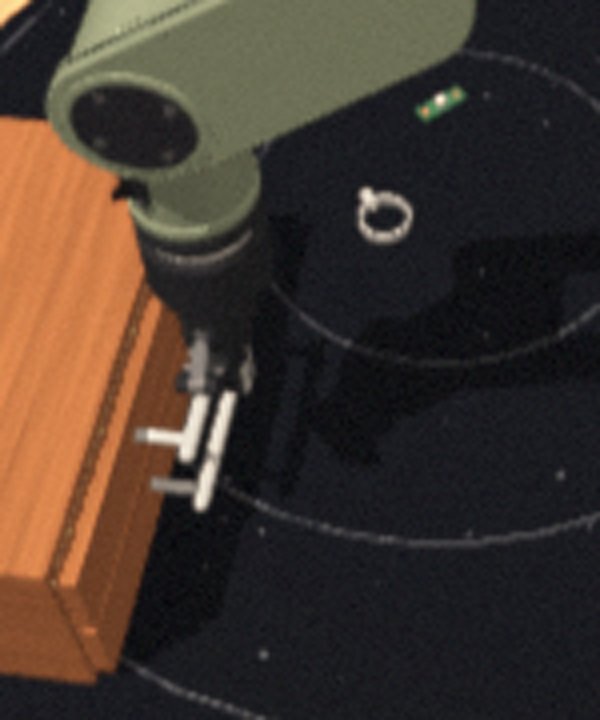

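Request:
send_rows(steps=[{"tx": 0.001, "ty": 0, "tz": 0, "wx": 0, "wy": 0, "wz": 0}, {"tx": 0.002, "ty": 0, "tz": 0, "wx": 0, "wy": 0, "wz": 0}, {"tx": 0.003, "ty": 0, "tz": 0, "wx": 0, "wy": 0, "wz": 0}, {"tx": 0.003, "ty": 0, "tz": 0, "wx": 0, "wy": 0, "wz": 0}, {"tx": 0.003, "ty": 0, "tz": 0, "wx": 0, "wy": 0, "wz": 0}, {"tx": 0.003, "ty": 0, "tz": 0, "wx": 0, "wy": 0, "wz": 0}, {"tx": 0.003, "ty": 0, "tz": 0, "wx": 0, "wy": 0, "wz": 0}, {"tx": 0.003, "ty": 0, "tz": 0, "wx": 0, "wy": 0, "wz": 0}, {"tx": 0.003, "ty": 0, "tz": 0, "wx": 0, "wy": 0, "wz": 0}, {"tx": 0.003, "ty": 0, "tz": 0, "wx": 0, "wy": 0, "wz": 0}])

```text
time_s: 63.72
tool_pos: [0.5074, 0.2729, 0.1015]
tool_rot: [180.0, 0.3, 25.4]
ft_force: [-9.4, -4.4, 5.8]
grip_width: -0.0001
```

```bash
python3 - <<'E'
from h import *
plan(.385,.2156,.10,25.4)
E
```

```text
t [-0.1351, -0.0007, 0.0022] w [0.0001, 0.0048, -0.0002] q6 goal 92.6 cur q6 91.7 yaw [180.0, 0.3, 25.4] pos [0.5074, 0.2729, 0.1015] time 63.72 gw -0.0001 f [-9.4, -4.4, 5.8] tq [-0.71, 1.45, 0.05]
```

Request:
send_rows(steps=[{"tx": -0.01, "ty": 0, "tz": 0, "wx": 0, "wy": 0, "wz": 0}, {"tx": -0.04, "ty": 0, "tz": 0, "wx": 0, "wy": 0, "wz": 0}, {"tx": -0.08, "ty": 0, "tz": 0, "wx": 0, "wy": 0, "wz": 0}, {"tx": -0.1, "ty": 0, "tz": -0.03, "wx": 0, "wy": 0, "wz": 0}, {"tx": -0.12, "ty": 0, "tz": -0.07, "wx": 0, "wy": 0, "wz": 0}, {"tx": -0.13, "ty": 0, "tz": -0.11, "wx": 0, "wy": 0, "wz": 0}, {"tx": -0.13, "ty": 0, "tz": -0.15, "wx": 0, "wy": 0, "wz": 0}, {"tx": -0.13, "ty": 0, "tz": -0.18, "wx": 0, "wy": 0, "wz": 0}, {"tx": -0.13, "ty": 0, "tz": -0.18, "wx": 0, "wy": 0, "wz": 0}, {"tx": -0.13, "ty": 0, "tz": -0.18, "wx": 0, "wy": 0, "wz": 0}])

```text
time_s: 64.55
tool_pos: [0.3926, 0.2186, 0.2845]
tool_rot: [-180.0, -0.2, 25.4]
ft_force: [0.1, 0.3, 0.2]
grip_width: -0.0001
```

Request:
send_rows(steps=[{"tx": 0, "ty": 0, "tz": 0, "wx": 0, "wy": 0, "wz": 0}, {"tx": 0, "ty": 0, "tz": 0, "wx": 0, "wy": 0, "wz": 0}, {"tx": 0, "ty": 0, "tz": 0, "wx": 0, "wy": 0, "wz": 0}, {"tx": 0, "ty": 0, "tz": 0, "wx": 0, "wy": 0, "wz": 0}, {"tx": 0, "ty": 0, "tz": 0, "wx": 0, "wy": 0, "wz": 0}, {"tx": 0, "ty": 0, "tz": 0, "wx": 0, "wy": 0, "wz": 0}, {"tx": 0, "ty": 0, "tz": 0, "wx": 0, "wy": 0, "wz": 0}, {"tx": 0, "ty": 0, "tz": 0, "wx": 0, "wy": 0, "wz": 0}, {"tx": 0, "ty": 0, "tz": 0, "wx": 0, "wy": 0, "wz": 0}, {"tx": 0, "ty": 0, "tz": 0, "wx": 0, "wy": 0, "wz": 0}])

```text
time_s: 65.38
tool_pos: [0.3926, 0.2186, 0.2845]
tool_rot: [-180.0, -0.2, 25.4]
ft_force: [-0.1, -0.4, -0.4]
grip_width: -0.0002
```

```bash
python3 - <<'E'
from h import *
plan(.385,.2156,.10,25.4)
c=cam("side"); save(c[0],"F1",None,1.5)
w=cam("wrist"); save(w[0],"F2",None,1.5)
# panel front vs unit front distance needs pixel picks
E
```

```text
t [-0.0088, -0.0005, 0.1845] w [-0.0003, -0.0036, -0.0002] q6 goal 92.6 cur q6 92.2 yaw [-180.0, -0.2, 25.4] pos [0.3926, 0.2186, 0.2845] time 65.38 gw -0.0002 f [-0.1, -0.4, -0.4] tq [0.04, -0.02, 0.02]
```

View pics/F1.png

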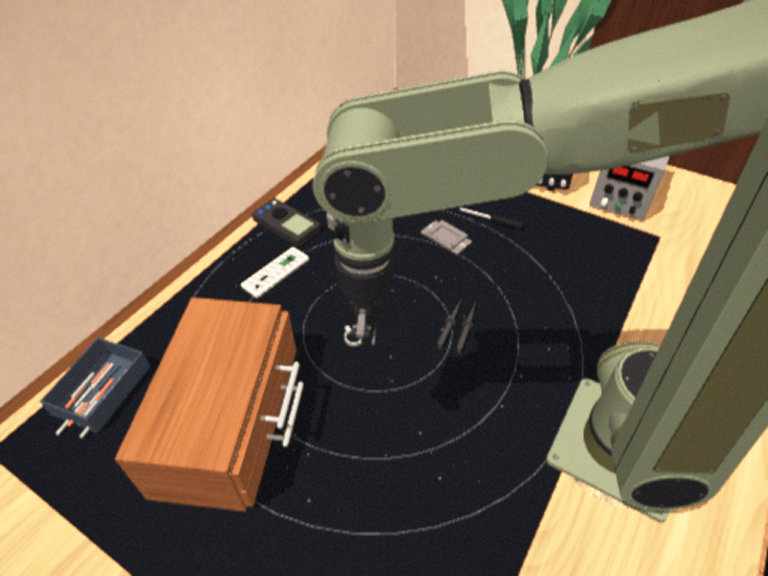

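View pics/F2.png

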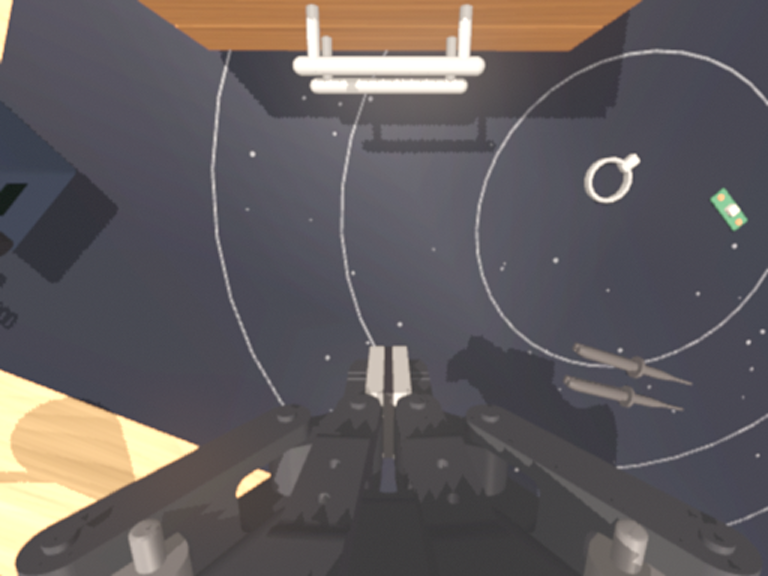

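```bash
python3 - <<'E'
from h import *
c=cam("wrist"); p,_,s=pose(); T=Ro.from_euler('z',25.4,degrees=True).as_matrix()[:2,:2]
for l,h in [((390,66),.114),((390,87),.040),((390,87),.046),((390,87),.052),((390,50),.0)]:
    w=ray(c,np.array([l])/1.5,h)[0,:2]; print(h,w,T.T@(w-np.array([.412,.2284])))
E
```

```text
0.114 [0.52092564 0.27898425] [ 0.12009373 -0.0010275 ]
0.04 [0.52168021 0.27903623] [ 0.12079767 -0.0013042 ]
0.046 [0.52066257 0.27857611] [ 0.11968103 -0.00128334]
0.052 [0.51964492 0.278116  ] [ 0.1185644  -0.00126247]
0.0 [0.55655301 0.29549215] [ 0.15935801 -0.00139716]
```

```bash
python3 - <<'E'
from plant import r
print(r.finish_job())
E
```

```text
the job is handed in; nothing more can be done
None
```

All four pulleys were tightened in the jig, stood upright in the upper drawer, and the drawer was pushed shut. I handed the job in at about 65 s. `r.finish_job()` reports no verdict, so these results rest on my own checks.

- **Nuts:** Each nut turned against about 0.2 N m. At the end the torque rose sharply to 0.66–0.89 N m, at almost the same final tool angle for all four, so I take each to be at its stop. I did not measure the nut angles directly.
- **Placing:** A wrist picture taken before pushing showed all four pulleys upright in a row. The side view showed them still upright as they went under the unit's top. I could not see inside once it was closed.
- **Drawer:** At the end of the push the drawer did not move any further while the force rose to about 10 N. In the last picture the upper and lower handle bars line up to about 1 mm. The lower bar's height was estimated, so the exact gap could differ by a millimetre or so.
- **Bystanders:** In the last pictures the sensor board, hose clamp, driver and probes appear where they were at the start; I did not measure their positions. The arm was clear of everything.

No check failed. I saw no pulley knocked aside and no slip in the grip during the run. The one small correction was the second pulley, which came down about 8 mm off its planned spot in the drawer and was shifted before release.

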